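# Clear the violin maker's varnishing bench

## Robot

A 6-joint arm with a two-finger parallel gripper is mounted at the origin on the work surface. World frame = base frame: x ahead of the robot, y to its left, z up, the work surface at z = 0. Lengths are in m, angles in rad, forces in N, time in s.
With the tool pointing down it reaches from about 0.3 to 0.775 m from the base axis. Payload 14.6 kg.
Tool frame: the origin (TCP) lies midway between the tips of the shut fingers; the grasp point (between the pads) lies manip.hold_point_z behind it (manip.hold_point_z is the distance from the TCP to the grasp point, in m); z points along the fingers, y is the direction in which the jaws open and shut (so a half turn about z gives the same grasp; the last joint's range is limited). The gripper opens to 94 mm and grips with 3 to 60 N. Pads are 16 mm wide; open, the fingers measure 119 mm over their backs; the gripper's body (75 mm by 177 mm) begins 78 mm behind the grasp point.
Start: joints at [-1.282, 0.3, 1.521, -0, 1.321, -0.067], TCP at [0.192, -0.516, 0.205] pointing down, gripper open.
Joint ranges: [-3.03, 3.03], [-0.79, 2.21], [0.23, 2.52], [-1.04, 4.18], [0, 3.07], [-2.55, 2.55]. Speed limits (rad/s): [2.22, 2.22, 2.57, 3.14, 3.14, 3.14].

## Interface

Orientations are given as a unit quaternion [x, y, z, w].
In Python, from cell import manip gives the robot as it stands. The module is installed in compiled form; this text tells all that it offers.
- The arm moves only by the tool drive_tool, never from a script. Its arguments are lists of equal length, an entry for each row: "offset": the shift along the tool's x, y, z in m, a list of three; "twist": the turn about the tool's z in rad; "fingers": the finger opening in m, from 0 to 0.094. A call has 1 to 12 rows; each row shifts and turns the pose as measured when the row begins, along the tool's axes as they then stand; what a row does not reach is not made up. A row lasts 1/12 s, in which the tool goes at most 41.7 mm and 7.16 degrees, less where a joint would pass 70% of its speed; a pose out of reach is approached as far as the arm can. A call with a gripper value outside its range is refused whole. The fingers move at their own pace and stop on an object; "force" is the grip in N (left out, the last holds). Time passes only in rows, so rows that do not move let the fingers close. It gives the time, the measured TCP pose, the force and the opening at its end, in the units of the state.
- manip.observe(): the state, without advancing time (a new reading comes with each control period).
- manip.camera(name): name is "side" or "top"; returns the picture (420x560x3 uint8, red, green, blue); there is no depth.
- manip.camera_params(name): a dict with "fx", "fy", "cx", "cy" (pixels), "xyz" and "attitude" of the camera in the world. Camera axes: x right, y up, looking along -z (the intrinsics and any distortion apply to the point x, -y, -z); pixel columns grow to the right and rows downward; lengths in m; the calibration is good to about 2 mm. A picture is of the moment at which its call begins. camera_params takes no time and is no camera call.
- manip.close_job(): hands the job in, once; it reports no verdict.
The state is a dict: "t": time; "joint_pos": joint angles; "qvel": joint speeds; "tau": joint torques, N m; "ee_pos": TCP position; "ee_rot": TCP orientation; "contact_force": force on the tool from outside, world axes, zero at the start; "ft_torque": the same for the moment, N m; "opening": finger opening in m.
Only numpy, scipy, OpenCV 4.12 (cv2) and the standard library are available. Lean on these libraries where they do the work, as an engineer would, in place of code of your own. Each camera call takes 0.05 s, during which the arm holds its last target.

## Task

Varnishing is finished for today, so clear the bench: lay all the red-handled brushes flat in the green tray and all the dark-handled scraping knives flat in the open drawer, and once the knives are in, slide the drawer fully shut. Set the cork stopper in the neck of the amber flask, fully home, and leave the flask standing. Do not disturb the violin, the tin or the jar.

Things in the scene. Friction and masses are not known exactly. Their poses are not given: they have to be found in the camera images.
- brush0: Rigid varnish brush lying flat, 125 mm long, at most 24 mm wide, 50 g: red handle 75 mm long, 16 mm wide and 16 mm high from x = -62 to +12 mm, then a brass ferrule and pale stiff bristles. Grip the handle at about x = -15 mm. Origin mid-length, on the underside; x runs from handle end to bristles, z up as it lies. May be absent (None): a start has 4 to 6 tools.
- brush1: Rigid varnish brush lying flat, 125 mm long, at most 24 mm wide, 50 g: red handle 75 mm long, 16 mm wide and 16 mm high from x = -62 to +12 mm, then a brass ferrule and pale stiff bristles. Grip the handle at about x = -15 mm. Origin mid-length, on the underside; x runs from handle end to bristles, z up as it lies. May be absent (None): a start has 4 to 6 tools.
- brush2: Rigid varnish brush lying flat, 125 mm long, at most 24 mm wide, 50 g: red handle 75 mm long, 16 mm wide and 16 mm high from x = -62 to +12 mm, then a brass ferrule and pale stiff bristles. Grip the handle at about x = -15 mm. Origin mid-length, on the underside; x runs from handle end to bristles, z up as it lies. May be absent (None): a start has 4 to 6 tools.
- knife0: Scraping knife lying flat, 125 mm long, 70 g: dark wooden handle 75 mm long, 18 mm wide and 16 mm high from x = -62 to +12 mm, then a 19 mm wide bolster and a flat steel blade. Grip the handle at about x = -15 mm. Origin mid-length, on the underside; x runs from handle end to blade tip, z up as it lies. May be absent (None): a start has 4 to 6 tools.
- knife1: Scraping knife lying flat, 125 mm long, 70 g: dark wooden handle 75 mm long, 18 mm wide and 16 mm high from x = -62 to +12 mm, then a 19 mm wide bolster and a flat steel blade. Grip the handle at about x = -15 mm. Origin mid-length, on the underside; x runs from handle end to blade tip, z up as it lies. May be absent (None): a start has 4 to 6 tools.
- knife2: Scraping knife lying flat, 125 mm long, 70 g: dark wooden handle 75 mm long, 18 mm wide and 16 mm high from x = -62 to +12 mm, then a 19 mm wide bolster and a flat steel blade. Grip the handle at about x = -15 mm. Origin mid-length, on the underside; x runs from handle end to blade tip, z up as it lies. May be absent (None): a start has 4 to 6 tools.
- tray: Green open brush tray fixed to the bench, outside 150 (x) x 165 (y) x 45 mm high, walls and floor 6 mm thick, so inside 138 x 153 mm. Origin at the centre of its underside. The tools fit along its y, side by side about 30 mm apart. Its place on the bench may be exchanged with the flask's.
- cabinet: Low dark wooden one-drawer cabinet fixed to the bench, 240 x 240 x 100 mm high. Origin at the centre of its underside; its x points from the drawer's front into the cabinet (away from the robot), so the drawer slides shut along +x.
- cabinet_drawer0 (a joint): How far the drawer is pulled out, m: 0 is fully shut, up to 0.166; at the start about 0.15. It slides with about 1 N of friction and stays where it is left.
- drawer_floor (a point): Centre of the drawer's inner floor, 22 mm above the bench, axes as the cabinet's; it travels with the drawer. Inside the drawer is 195 (x) x 198 (y) mm and 56 mm deep. Pulled out by 0.15, the part from x = -97 to +45 mm is open from above, the rest is under the cabinet's top. Tools fit in across it (along its y).
- drawer_handle (a point): Middle of the brass bar handle on the drawer's front, 62 mm above the bench: a level bar 11 mm thick, 120 mm long along the cabinet's y, its axis 35 mm in front of the drawer's face. The drawer can be shut by pushing it along the cabinet's +x from above with closed fingers.
- flask: Squat conical amber glass varnish flask, standing loose, 0.7 kg, 92 mm high, 80 mm across its foot, neck 46 mm outside. Origin at the centre of its underside, z up.
- flask_mouth (a point): Centre of the flask's mouth, at the rim, 92 mm above its underside. Round bore 38 mm across, 37 mm deep, straight.
- stopper: Tapered cork stopper, 50 g, standing upright on its small end. Origin at the centre of its underside (the small end), z up. Taper 28 mm across at the foot, 34.6 mm at 30 mm height; then a cork flange 46 mm across from 30 to 36 mm; then a black grip 36 mm across from 36 to 66 mm. Fully home, the flange rests on the flask's rim and the origin is 30 mm below the mouth.
- violin: Unvarnished pale violin lying on its back beyond the work, about 590 mm long along y, 204 mm wide, 60 mm high. Bystander. Origin on the bench beside its body, on the robot side.
- tin: Tin with a red band, 72 mm across, 85 mm high, on the left. A bystander. Origin at the centre of its underside.
- jar: White jar with a yellow cap, 68 mm across, 85 mm high, on the left, nearer the robot. A bystander. Origin at the centre of its underside.

How it is judged:
By the outcome, as a careful person would: the job done as asked, in the order asked, and still so for the second after the job is handed in, with the robot touching nothing.
Of brush0, brush1, brush2, knife0, knife1, knife2 only 4 to 6 are there at a start; the rules pass over those that are not, and their reading is None.
At some moment in a run one of brush0, brush1, brush2, knife0, knife1, knife2 may be knocked a few centimetres aside while the robot is not near it.
It also fails if it takes over 208 s, if anything falls off the work surface, if the arm or the gripper's body presses on something with over 40 N, if the wrist force passes 120 N, or if a joint passes its speed limit or range.

## Working session

There is one attempt and no reset: what is moved stays moved. The work goes in short steps, Python scripts to look and compute and a tool call to move; the robot and the scene stay as the last step left them, time stands still between calls to the robot, and variables do not carry over. Pictures are saved under pics/ and viewed, and the job is handed in when it is done.

Besides the shell and the picture viewer there is one more tool, called after "Call:" in YAML: its name, and indented under it one key for each argument. drive_tool: Moves the arm, as the interface text tells. Its arguments: {"type":"object","properties":{"offset":{"type":"array"},"twist":{"type":"array"},"fingers":{"type":"array"},"force":{"type":"number"}},"required":["offset","twist","fingers"]}

```bash
mkdir -p pics; ls
cat > h.py <<'E'
import numpy as np, cv2
from cell import manip
from scipy.spatial.transform import Rotation as R
def snap(cam,name):
    im=manip.camera(cam); cv2.imwrite(f'pics/{name}.png',cv2.cvtColor(im,cv2.COLOR_RGB2BGR)); return im
def ray(p,u,v):
    und=np.array([(u-p['cx'])/p['fx'],(v-p['cy'])/p['fy']])
    d=R.from_quat(p['attitude']).apply([und[0],-und[1],-1.0]) if len(np.ravel(p['attitude']))==4 else np.array(p['attitude'])@np.array([und[0],-und[1],-1.0])
    return np.array(p['xyz']),d
def onz(p,u,v,z):
    o,d=ray(p,u,v); return o+d*(z-o[2])/d[2]
def proj(p,X):
    q=R.from_quat(p['attitude']).inv().apply(np.array(X)-np.array(p['xyz']))
    return p['cx']+p['fx']*q[0]/-q[2], p['cy']+p['fy']*-q[1]/-q[2]
E
python3 - <<'E'
from h import *
for c in('top','side'): snap(c,c+'0'); print(manip.camera_params(c))
print(manip.observe(), manip.hold_point_z)
E
```

```text
pics
{'fx': 461.50733286538156, 'fy': 461.50733286538156, 'cx': 277.544184775309, 'cy': 206.77132938012895, 'xyz': array([0.35527146, 0.06654443, 1.29347382]), 'attitude': array([-0.0584221 ,  0.06561695,  0.70486933, -0.70387534])}
{'fx': 518.6715989829121, 'fy': 518.6715989829121, 'cx': 282.36213449573916, 'cy': 216.19601709318812, 'xyz': array([ 0.41277034, -0.96519288,  0.65892723]), 'attitude': array([ 0.50570382, -0.04437707, -0.05175193,  0.86000934])}
{'t': 0.1, 'joint_pos': array([-1.28162963e+00,  3.00397345e-01,  1.52150443e+00,  3.54553734e-05,
        1.32066876e+00, -6.65880683e-02]), 'qvel': array([ 1.91982967e-03, -2.05310876e-03, -3.62429701e-03, -6.91884559e-04,
        1.42521149e-05,  2.20628409e-04]), 'tau': array([ 1.60296400e-03, -5.32650375e+01, -3.53284729e+01,  7.09766708e-02,
        2.34916684e-02, -5.66128767e-05]), 'ee_pos': array([ 0.19151295, -0.51534463,  0.2049592 ]), 'ee_rot': array([ 9.84222148e-01,  1.76936497e-01, -3.72344058e-05, -4.87826983e-04]), 'contact_force': array([-0.44897379, -0.04809173, -0.33316464]), 'ft_torque': array([-0.01476517, -0.03588021, -0.02646369]), 'opening': 0.09405773573522251} 0.0188
```

View pics/top0.png

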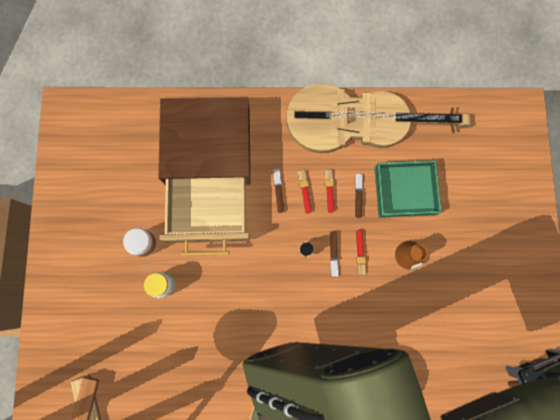

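View pics/side0.png

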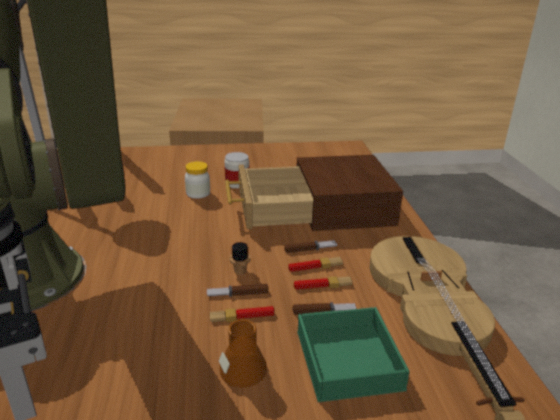

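The top view (up = +x, right = −y) shows knives at about (279,190), (359,195) and (335,254). The brushes are at (305,191), (330,190) and (361,251), the stopper at (307,249), the flask at (411,254), the tray at (408,188) and the drawer at (205,205). Next I measure them.

```bash
cat > meas.py <<'E'
from h import *
def tools(im,p,roi=None):
    hsv=cv2.cvtColor(im,cv2.COLOR_RGB2HSV); r,g,b=[im[...,i].astype(int) for i in range(3)]
    red=((r>120)&(g<60)&(b<60)).astype(np.uint8)
    dark=((r<115)&(r>35)&(r-b>15)&(g<70)).astype(np.uint8)
    out=[]
    x0,y0,x1,y1=roi or (262,160,375,285)
    for n,m in(('brush',red),('knife',dark)):
        mm=np.zeros_like(m); mm[y0:y1,x0:x1]=m[y0:y1,x0:x1]
        k,l,s,c=cv2.connectedComponentsWithStats(mm)
        for i in range(1,k):
            if s[i,4]<60: continue
            pts=np.argwhere(l==i)[:,::-1].astype(np.float32)
            rc=cv2.minAreaRect(pts)
            w=np.array([onz(p,*q,0.014)[:2] for q in pts]); cen=w.mean(0)
            U,S,V=np.linalg.svd(w-cen,full_matrices=False); ax=V[0]; t=(w-cen)@ax; s2=(w-cen)@V[1]
            mid=cen+ax*(t.max()+t.min())/2+V[1]*(s2.max()+s2.min())/2
            # colour beyond each end -> which end carries ferrule/blade
            e=[]
            for sg in(1,-1):
                u,v=proj(p,[*(mid+sg*ax*0.055),0.008]); e.append(im[int(round(v))-1:int(round(v))+2,int(round(u))-1:int(round(u))+2].mean((0,1)))
            out.append((n,s[i,4],c[i].round(1),mid.round(4),round(float(np.ptp(t)),4),round(float(np.ptp(s2)),4),ax.round(3),[x.astype(int).tolist() for x in e]))
    return out
E
python3 - <<'E'
from meas import *
im=cv2.cvtColor(cv2.imread('pics/top0.png'),cv2.COLOR_BGR2RGB); p=manip.camera_params('top')
for t in tools(im,p): print(*t)
c=cv2.resize(im[80:290,150:450],None,fx=2.6,fy=2.6,interpolation=cv2.INTER_CUBIC); cv2.imwrite('pics/crop0.png',c[...,::-1])
ims=cv2.imread('pics/side0.png'); cv2.imwrite('pics/crop1.png',cv2.resize(ims[140:400,180:430],None,fx=2.2,fy=2.2,interpolation=cv2.INTER_CUBIC))
E
```

```text
brush 128 [330.2 199.2] [ 0.6048 -0.0957] 0.0695 0.015 [-0.999 -0.043] [[189, 127, 80], [201, 160, 88]]
brush 119 [306.3 199.9] [ 0.6025 -0.0283] 0.0698 0.0144 [-0.989 -0.148] [[199, 133, 83], [206, 163, 89]]
brush 134 [359.7 242.8] [ 0.4814 -0.1753] 0.0698 0.0148 [-1.    -0.024] [[209, 166, 88], [193, 129, 80]]
knife 128 [279.8 198.1] [0.6063 0.047 ] 0.0731 0.0152 [-0.992 -0.125] [[217, 146, 91], [213, 213, 213]]
knife 145 [358.8 202.9] [ 0.5918 -0.1768] 0.0721 0.0172 [-1.     0.026] [[193, 129, 81], [214, 214, 214]]
knife 159 [333.3 244.3] [ 0.4759 -0.1016] 0.0697 0.0182 [-1.    -0.014] [[219, 218, 219], [202, 135, 85]]
```

View pics/crop0.png

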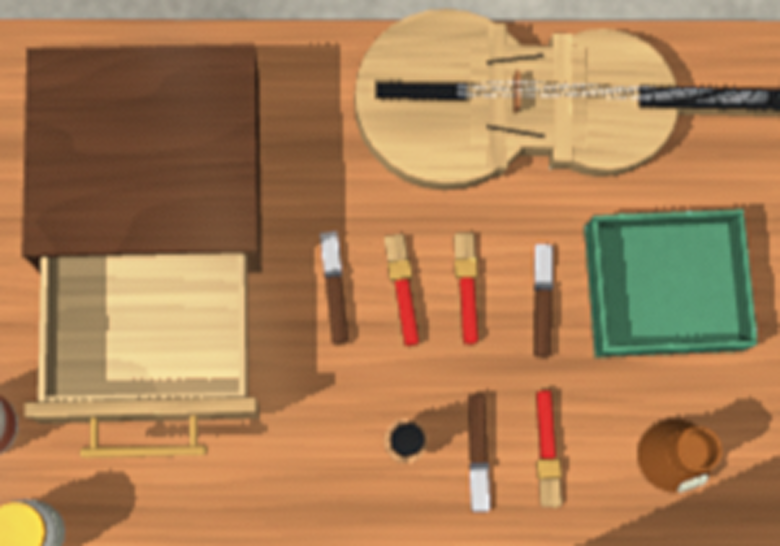

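View pics/crop1.png

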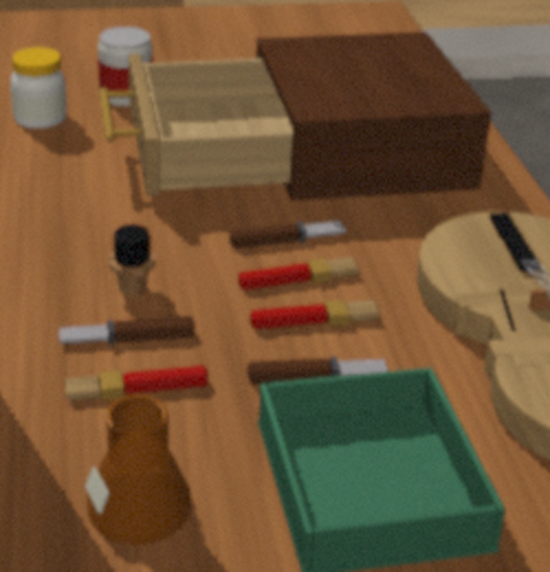

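The crops confirm six tools. The far-row bristles and blades point +x, the near-row ones point −x, and handle lengths measure about 70–73 mm. Next are the tray, drawer, stopper and flask.

```bash
cat > fixed.py <<'E'
from meas import *
im=cv2.cvtColor(cv2.imread('pics/top0.png'),cv2.COLOR_BGR2RGB); p=manip.camera_params('top')
ims=cv2.cvtColor(cv2.imread('pics/side0.png'),cv2.COLOR_BGR2RGB); ps=manip.camera_params('side')
def big(m,roi):
    x0,y0,x1,y1=roi; mm=np.zeros(m.shape,np.uint8); mm[y0:y1,x0:x1]=m[y0:y1,x0:x1]
    k,l,s,c=cv2.connectedComponentsWithStats(mm); i=1+np.argmax(s[1:,4]); return (l==i),s[i],c[i]
hsv=cv2.cvtColor(im,cv2.COLOR_RGB2HSV)
m,s,c=big(((hsv[...,0]>60)&(hsv[...,0]<95)&(hsv[...,1]>80)),(360,140,470,240)); 
pts=np.argwhere(m)[:,::-1].astype(np.float32)
for z in(.045,0):
    w=np.array([onz(p,*q,z)[:2] for q in pts]).astype(np.float32); r=cv2.minAreaRect(w)
    print('tray z',z,r, cv2.boxPoints(r).round(3).tolist())
# stopper top
dk=im.max(2)<60
m,s,c=big(dk,(295,235,322,265)); print('stopper px',s,c,onz(p,*c,.066), 'dia',np.sqrt(s[4]*4/np.pi)*1.23/461)
hs=cv2.cvtColor(ims,cv2.COLOR_RGB2HSV)
m,s,c=big(ims.max(2)<60,(225,235,255,275)); print('side stopper px',s,c)
for X in(onz(p,*big(dk,(295,235,322,265))[2],.066),): print(proj(ps,X),proj(ps,[X[0],X[1],.036]),proj(ps,[X[0],X[1],0]))
E
python3 fixed.py
python3 - <<'E'
from h import *
im=cv2.imread('pics/top0.png'); a=cv2.resize(im[225:285,385:445],None,fx=9,fy=9,interpolation=cv2.INTER_CUBIC); cv2.imwrite('pics/flask.png',a)
s=cv2.imread('pics/side0.png'); cv2.imwrite('pics/flasks.png',cv2.resize(s[310:390,205:285],None,fx=7,fy=7,interpolation=cv2.INTER_CUBIC))
cv2.imwrite('pics/drawer.png',cv2.resize(im[165:265,150:260],None,fx=5.5,fy=5.5,interpolation=cv2.INTER_CUBIC))
E
```

```text
tray z 0.045 ((0.6295108199119568, -0.3070874810218811), (0.1503130942583084, 0.1700219064950943), 2.386032819747925) [[0.5509999990463257, -0.22499999403953552], [0.5580000281333923, -0.39500001072883606], [0.7080000042915344, -0.3889999985694885], [0.7009999752044678, -0.21899999678134918]]
tray z 0 ((0.639395534992218, -0.3205547332763672), (0.1557309776544571, 0.1761501282453537), 2.386019468307495) [[0.5580000281333923, -0.23600000143051147], [0.5649999976158142, -0.41200000047683716], [0.7210000157356262, -0.4050000011920929], [0.7139999866485596, -0.2290000021457672]]
stopper px [301 243  12  12 110] [306.30909091 248.52727273] [ 0.46025189 -0.02251632  0.066     ] dia 0.031575889090780615
side stopper px [233 243  15  18 244] [239.80327869 251.49180328]
(np.float64(238.6800219442918), np.float64(244.67417682446762)) (np.float64(238.91301644591624), np.float64(256.4149826392003)) (np.float64(239.18477301704496), np.float64(270.1090445516249))
```

View pics/flask.png

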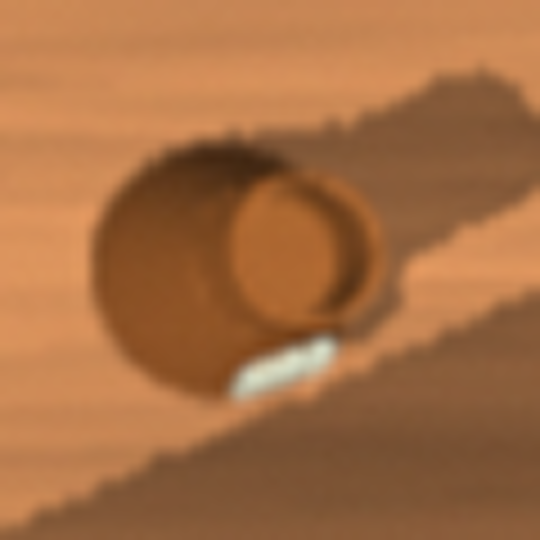

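View pics/flasks.png

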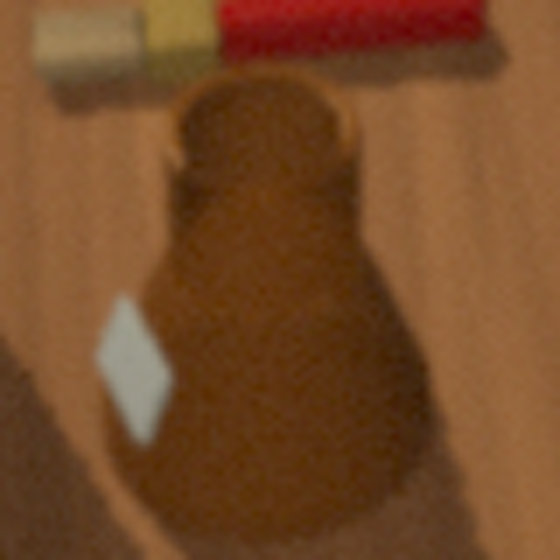

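View pics/drawer.png

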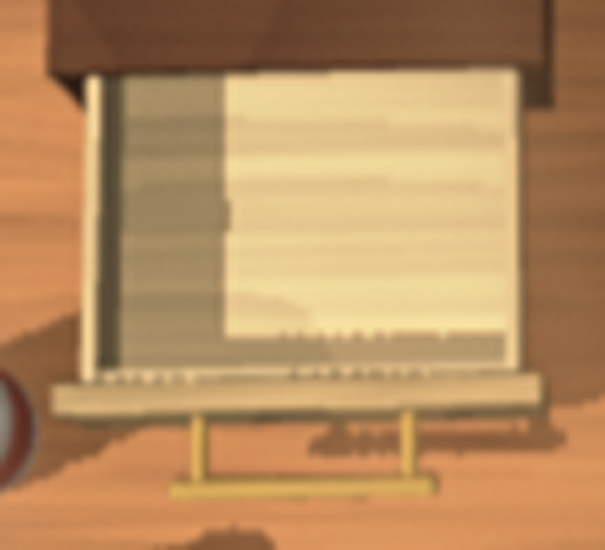

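```bash
cat > calc.py <<'E'
from h import *
p=manip.camera_params('top'); ps=manip.camera_params('side')
f=lambda x,y,s,x0,y0:((x+.5)/s-.5+x0,(y+.5)/s-.5+y0)
print('mouth',onz(p,*f(306.5,251,9,385,225),.092),'foot',onz(p,*f(220,270,9,385,225),0))
fs=f(262,130,7,205,310)
print('side neck px',f(178,120,7,205,310),f(355,120,7,205,310),'foot l/r',f(105,420,7,205,310),f(430,420,7,205,310))
M=onz(p,*f(306.5,251,9,385,225),.092);print('proj',proj(ps,M),proj(ps,[M[0],M[1],0]))
d=lambda x,y,z:onz(p,*f(x,y,5.5,150,165),z).round(4)
print('bar',d(170,492,.062),d(438,484,.062))
print('front face top L/R',d(52,416,.078),d(543,405,.078))
print('inner floor front L,R', d(120,364,.022),d(505,360,.022))
print('side walls top at front L(out) R(out)',d(80,380,.078),d(520,370,.078))
print('cab front top', d(50,75,.1),d(552,66,.1))
E
python3 calc.py
```

```text
mouth [ 0.44740213 -0.31340847  0.092     ] foot [ 0.44859166 -0.31514603  0.        ]
side neck px (230.0, 326.7142857142857) (255.28571428571428, 326.7142857142857) foot l/r (219.57142857142858, 369.57142857142856) (266.0, 369.57142857142856)
proj (np.float64(241.41499336754882), np.float64(326.4834356481269)) (np.float64(242.18202787606157), np.float64(367.94784772204406))
bar [0.4464 0.3118 0.062 ] [0.4501 0.1826 0.062 ]
front face top L/R [0.4816 0.3663 0.078 ] [0.4866 0.1313 0.078 ]
inner floor front L,R [0.5136 0.3471 0.022 ] [0.5155 0.1536 0.022 ]
side walls top at front L(out) R(out) [0.499  0.3536 0.078 ] [0.5036 0.1425 0.078 ]
cab front top [0.644  0.3688 0.1   ] [0.6485 0.1272 0.1   ]
```

```bash
cat > go.py <<'E'
import sys
from h import *
# usage: go.py x y z yaw_deg  -> twist, then offset in tool frame after twist, and in the current frame
s=manip.observe(); P=s['ee_pos']; r=R.from_quat(s['ee_rot']); M=r.as_matrix()
yaw=np.degrees(np.arctan2(M[1,0],M[0,0]))
x,y,z,yt=map(float,sys.argv[1:5]); tw=-(yt-yaw); tw=(tw+180)%360-180
d=np.array([x,y,z])-P; d[:]
r2=r*R.from_rotvec([0,0,np.radians(tw)])
print('t',round(s['t'],2),'pos',P.round(4),'yaw',round(yaw,2),'tilt',np.degrees(np.arccos(-M[2,2])).round(2),'j6',s['joint_pos'][5].round(2))
print('twist rad',round(np.radians(tw),3),'rows',round(abs(tw)/7.16,1)); print('off now',(r.inv().apply(d)).round(4),'off after twist',r2.inv().apply(d).round(4))
E
python3 go.py .4714 -.1755 .08 1.4
```

```text
t 0.1 pos [ 0.1915 -0.5153  0.205 ] yaw 20.38 tilt 0.06 j6 -0.07
twist rad 0.331 rows 2.7
off now [ 0.3807 -0.221   0.1252] off after twist [ 0.2881 -0.3328  0.1252]
```

Call:
drive_tool:
  offset:
    - [0,0,0]
    - [0,0,0]
    - [0,0,0]
    - [0.024,-0.028,0]
    - [0.024,-0.028,0]
    - [0.024,-0.028,0]
    - [0.024,-0.028,0]
    - [0.024,-0.028,0]
    - [0.024,-0.028,0]
    - [0.024,-0.028,0]
    - [0.024,-0.028,0]
    - [0.024,-0.028,0]
  twist: [0.11,0.11,0.11,0,0,0,0,0,0,0,0,0]
  fingers: [0.045,0.045,0.045,0.045,0.045,0.045,0.045,0.045,0.045,0.045,0.045,0.045]
  force: 20

```text
t: 1.1
ee_pos: [0.4084, -0.2529, 0.2015]
ee_rot: [1.0, -0.001, -0.002, -0.004]
contact_force: [0.5, -0.4, -0.7]
opening: 0.0447
```

```bash
python3 go.py .4714 -.1755 .08 1.4
```

```text
t 1.1 pos [ 0.4084 -0.2529  0.2015] yaw -0.09 tilt 0.47 j6 0.94
twist rad -0.026 rows 0.2
off now [ 0.0634 -0.0767  0.1218] off after twist [ 0.0654 -0.075   0.1218]
```

Call:
drive_tool:
  offset:
    - [0.022,-0.026,0]
    - [0.022,-0.026,0]
    - [0.022,-0.026,0]
    - [0,0,0.03]
    - [0,0,0.03]
    - [0,0,0.03]
    - [0,0,0.03]
    - [0,0,0]
  twist: [-0.026,0,0,0,0,0,0,0]
  fingers: [0.045,0.045,0.045,0.045,0.045,0.045,0.045,0.045]

```text
t: 1.77
ee_pos: [0.4794, -0.1607, 0.0777]
ee_rot: [1.0, 0.018, -0.001, -0.003]
contact_force: [-0.8, -0.1, -1.6]
opening: 0.0451
```

```bash
python3 go.py .4714 -.1755 .004 1.4
```

```text
t 1.77 pos [ 0.4794 -0.1607  0.0777] yaw 2.05 tilt 0.41 j6 1.13
twist rad 0.011 rows 0.1
off now [-0.0084  0.015   0.0736] off after twist [-0.0082  0.0151  0.0736]
```

Call:
drive_tool:
  offset:
    - [-0.008,0.015,0]
    - [0,0,0]
    - [0,0,0.025]
    - [0,0,0.022]
    - [0,0,0]
  twist: [0.011,0,0,0,0]
  fingers: [0.045,0.045,0.045,0.045,0.045]

```text
t: 2.18
ee_pos: [0.4736, -0.1766, 0.0343]
ee_rot: [1.0, 0.012, 0.001, -0.003]
contact_force: [-0.6, 0.4, -1.1]
opening: 0.0448
```

```bash
python3 go.py .4714 -.1755 .004 1.4
```

```text
t 2.18 pos [ 0.4736 -0.1766  0.0343] yaw 1.37 tilt 0.35 j6 1.11
twist rad -0.0 rows 0.0
off now [-0.0022 -0.0009  0.0303] off after twist [-0.0022 -0.0009  0.0303]
```

Call:
drive_tool:
  offset:
    - [0,0,0.016]
    - [0,0,0.014]
    - [0,0,0]
    - [0,0,0]
    - [0,0,0]
    - [0,0,0]
    - [0,0,0]
    - [0,0,0]
  twist: [0,0,0,0,0,0,0,0]
  fingers: [0.045,0.045,0.045,0.01,0.01,0.01,0.01,0.01]

```text
t: 2.85
ee_pos: [0.4794, -0.1778, 0.0156]
ee_rot: [1.0, 0.012, 0.006, -0.001]
contact_force: [0.0, 0.5, -0.2]
opening: 0.0152
```

```bash
python3 go.py .629 -.295 .15 92.4; python3 -c "
from h import *
snap('side','g1');snap('top','g1t')"
```

```text
t 2.85 pos [ 0.4794 -0.1778  0.0156] yaw 1.38 tilt 0.69 j6 1.11
twist rad -1.589 rows 12.7
off now [ 0.1484  0.1207 -0.1328] off after twist [-0.1233  0.1462 -0.1328]
```

View pics/g1.png

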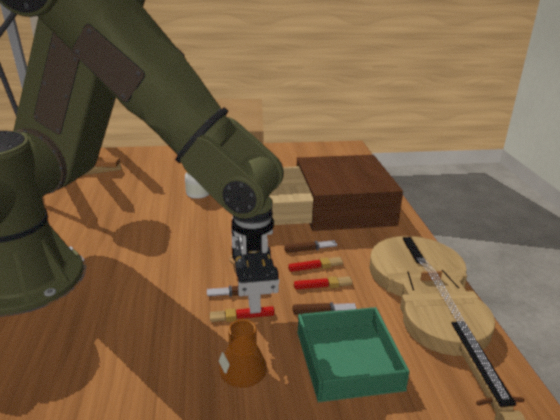

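```bash
python3 -c "
import cv2
s=cv2.imread('pics/g1.png'); cv2.imwrite('pics/g1c.png',cv2.resize(s[250:340,200:310],None,fx=7,fy=6,interpolation=cv2.INTER_CUBIC))"
```

```text
(no output)
```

View pics/g1c.png

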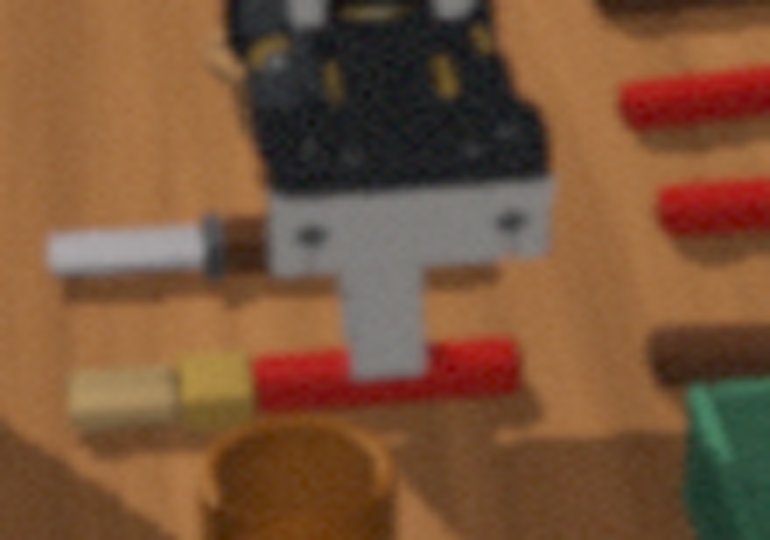

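Call:
drive_tool:
  offset:
    - [0,0,-0.03]
    - [0,0,-0.03]
    - [0,0,-0.03]
    - [0,0,-0.03]
    - [0,0,0]
    - [0,0,0]
    - [0,0,0]
    - [0,0,0]
    - [0,0,0]
    - [0,0,0]
    - [0,0,0]
    - [0,0,0]
  twist: [0,-0.12,-0.12,-0.12,-0.12,-0.12,-0.12,-0.12,-0.12,-0.12,-0.12,-0.12]
  fingers: [0.01,0.01,0.01,0.01,0.01,0.01,0.01,0.01,0.01,0.01,0.01,0.01]
  force: 30

```text
t: 3.95
ee_pos: [0.4769, -0.1777, 0.1429]
ee_rot: [0.767, 0.641, 0.005, 0.003]
contact_force: [-0.3, 0.1, -0.2]
opening: 0.0098
```

```bash
python3 go.py .666 -.2825 .1 92.4
```

```text
t 3.95 pos [ 0.4769 -0.1777  0.1429] yaw 79.79 tilt 0.65 j6 -0.26
twist rad -0.22 rows 1.8
off now [-0.0698  0.2042  0.0448] off after twist [-0.1127  0.1841  0.0448]
```

```bash
python3 -c "
from meas import *
p=manip.camera_params('top')
snap('side','g2'); im=snap('top','g2t')
for t in tools(im,p): print(*t)
s=cv2.imread('pics/g2.png'); cv2.imwrite('pics/g2c.png',cv2.resize(s[200:400,180:380],None,fx=3,fy=3,interpolation=cv2.INTER_CUBIC))
print(manip.observe()['ee_pos'])"
```

```text
brush 114 [330.1 199.4] [ 0.6047 -0.0954] 0.0691 0.014 [-0.999 -0.039] [[198, 132, 83], [218, 173, 92]]
brush 111 [306.3 200. ] [ 0.6022 -0.0278] 0.0694 0.0133 [-0.99 -0.14] [[209, 140, 87], [220, 175, 93]]
brush 63 [358.6 238. ] [ 0.4898 -0.1718] 0.0485 0.0133 [-0.986  0.166] [[78, 62, 50], [186, 124, 80]]
knife 77 [280.6 198.6] [0.6062 0.0466] 0.0721 0.0136 [-0.993 -0.12 ] [[224, 153, 96], [221, 222, 222]]
knife 78 [359.7 203.3] [ 0.5918 -0.1766] 0.0719 0.0146 [-1.    -0.008] [[202, 136, 85], [222, 223, 223]]
knife 122 [363.5 240.9] [ 0.4889 -0.1864] 0.0884 0.0161 [-0.915  0.403] [[58, 52, 46], [92, 93, 67]]
knife 74 [354.3 271.7] [ 0.4015 -0.1575] 0.083 0.0122 [-0.834  0.551] [[141, 103, 66], [55, 56, 51]]
[ 0.47686571 -0.17767653  0.14279982]
```

View pics/g2c.png

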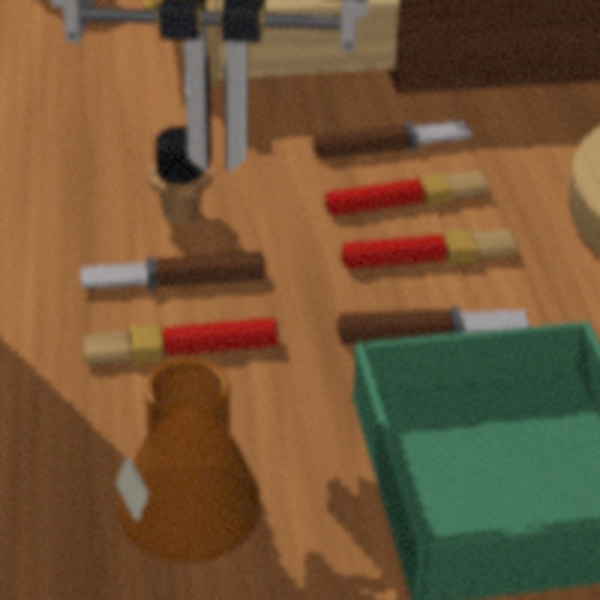

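View pics/g2t.png

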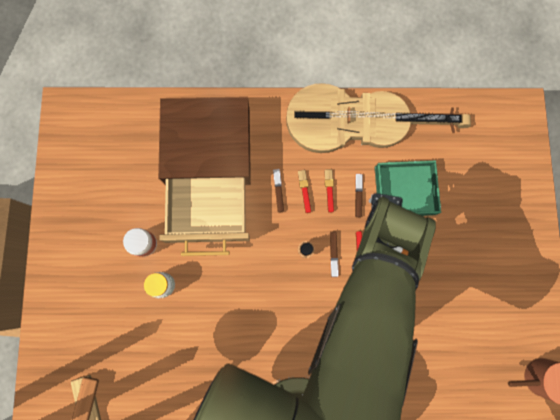

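The side view shows the grasp failed. The brush is still at side px (207–272, 312), and the fingers are empty because they rode up onto the handle's top. I'll check how zero rows drift.

Call:
drive_tool:
  offset:
    - [0,0,0]
    - [0,0,0]
    - [0,0,0]
    - [0,0,0]
    - [0,0,0]
    - [0,0,0]
  twist: [0.12,0.12,0.12,0.12,0.12,0.12]
  fingers: [0.045,0.045,0.045,0.045,0.045,0.045]
  force: 20

```text
t: 4.55
ee_pos: [0.4765, -0.1776, 0.1428]
ee_rot: [0.95, 0.312, 0.005, 0.001]
contact_force: [0.3, -0.0, -0.5]
opening: 0.0439
```

Call:
drive_tool:
  offset:
    - [0,0,0]
    - [0,0,0]
    - [0,0,0]
    - [0,0,0]
  twist: [0.12,0.12,0.12,0.12]
  fingers: [0.045,0.045,0.045,0.045]

```text
t: 4.88
ee_pos: [0.4762, -0.1775, 0.1428]
ee_rot: [0.998, 0.067, 0.005, -0.001]
contact_force: [0.3, -0.5, -0.3]
opening: 0.0454
```

```bash
python3 go.py .4714 -.1755 .003 1.4
```

```text
t 4.88 pos [ 0.4762 -0.1775  0.1428] yaw 7.73 tilt 0.59 j6 1.0
twist rad 0.111 rows 0.9
off now [-0.006  -0.0025  0.1397] off after twist [-0.0062 -0.0018  0.1397]
```

Call:
drive_tool:
  offset:
    - [0,0,0.04]
    - [0,0,0.04]
    - [0,0,0.01]
    - [0,0,0]
    - [0,0,0]
  twist: [0,0,0,0,0]
  fingers: [0.045,0.045,0.045,0.045,0.045]

```text
t: 5.3
ee_pos: [0.4782, -0.1778, 0.0513]
ee_rot: [0.999, 0.05, 0.007, 0.0]
contact_force: [0.6, -0.5, -0.0]
opening: 0.0449
```

```bash
python3 go.py .4714 -.1755 .003 1.4; python3 -c "
from h import *; print(manip.observe()['qvel'].round(4))"
```

```text
t 5.3 pos [ 0.4782 -0.1778  0.0513] yaw 5.73 tilt 0.79 j6 1.04
twist rad 0.076 rows 0.6
off now [-0.0072 -0.003   0.0482] off after twist [-0.0074 -0.0024  0.0482]
[-0.0002  0.011  -0.0008 -0.0002 -0.0012  0.041 ]
```

Call:
drive_tool:
  offset:
    - [0,0,0]
    - [0,0,0]
    - [0,0,0]
    - [0,0,0]
  twist: [0,0,0,0]
  fingers: [0.045,0.045,0.045,0.045]

```text
t: 5.63
ee_pos: [0.4798, -0.1785, 0.0549]
ee_rot: [0.999, 0.047, 0.009, 0.001]
contact_force: [0.6, 0.7, -0.4]
opening: 0.045
```

```bash
python3 go.py .4714 -.1755 .003 1.4; python3 -c "
from h import *; print(manip.observe()['qvel'].round(4))"
```

```text
t 5.63 pos [ 0.4798 -0.1785  0.0549] yaw 5.43 tilt 1.04 j6 1.04
twist rad 0.07 rows 0.6
off now [-0.009  -0.0039  0.0518] off after twist [-0.0092 -0.0033  0.0518]
[-0.     -0.0164 -0.0074 -0.0006  0.0057  0.0046]
```

```bash
cat >> go.py <<'E'
print('tool z xy',M[:2,2].round(4))
E
python3 - <<'E'
from meas import *
ps=manip.camera_params('side')
for n in('side0','g2'):
    im=cv2.imread(f'pics/{n}.png')[...,::-1].astype(int); m=((im[...,0]>100)&(im[...,1]<60)&(im[...,2]<60)).astype(np.uint8)
    k,l,s,c=cv2.connectedComponentsWithStats(m)
    for i in range(1,k):
        if s[i,4]>80 and s[i,1]>250: print(n,s[i],c[i].round(1),onz(ps,*c[i],.009).round(4))
E
```

```text
side0 [289 260  32  12 226] [304.3 265. ] [ 0.6039 -0.03    0.009 ]
side0 [294 279  35  11 273] [310.9 283.3] [ 0.6061 -0.0986  0.009 ]
side0 [236 306  39  16 343] [254.1 312.1] [ 0.4796 -0.1792  0.009 ]
side0 [227 336  20  22 174] [238.9 346.4] [ 0.4446 -0.2702  0.009 ]
g2 [289 260  33  12 262] [304.7 265.7] [ 0.6044 -0.0328  0.009 ]
g2 [294 279  35  12 304] [311.  283.9] [ 0.606  -0.1004  0.009 ]
g2 [235 306  38  13 372] [253.3 312.3] [ 0.4779 -0.1795  0.009 ]
g2 [229 340  23  44 311] [240.7 363.4] [ 0.4451 -0.3115  0.009 ]
```

Call:
drive_tool:
  offset:
    - [-0.009,-0.0025,0.02]
    - [0,0,0.02]
    - [0,0,0.012]
    - [-0.0005,0,0.001]
  twist: [0.07,0,0,0]
  fingers: [0.035,0.035,0.035,0.035]

```text
t: 5.97
ee_pos: [0.4734, -0.1781, 0.0041]
ee_rot: [1.0, 0.01, 0.013, 0.003]
contact_force: [-0.2, -0.6, 0.8]
opening: 0.035
```

```bash
python3 go.py .471 -.1765 .003 1.4
```

```text
t 5.97 pos [ 0.4734 -0.1781  0.0041] yaw 1.15 tilt 1.52 j6 1.11
twist rad -0.004 rows 0.0
off now [-0.0024 -0.0016  0.001 ] off after twist [-0.0024 -0.0016  0.001 ]
tool z xy [ 0.026  -0.0051]
```

Call:
drive_tool:
  offset:
    - [-0.001,-0.001,0.001]
    - [-0.0005,0,0.001]
    - [-0.0005,0,0.001]
    - [-0.0005,0,0.001]
  twist: [0,0,0,0]
  fingers: [0.005,0.005,0.005,0.005]
  force: 25

```text
t: 6.3
ee_pos: [0.4721, -0.1775, 0.0026]
ee_rot: [1.0, 0.01, 0.014, 0.003]
contact_force: [-0.9, 3.8, 8.9]
opening: 0.0156
```

```bash
python3 go.py .471 -.1765 .003 1.4
```

```text
t 6.3 pos [ 0.4721 -0.1775  0.0026] yaw 1.15 tilt 1.7 j6 1.11
twist rad -0.004 rows 0.0
off now [-0.0011 -0.001  -0.0004] off after twist [-0.0011 -0.001  -0.0004]
tool z xy [ 0.029  -0.0063]
```

Gripped at 15.6 mm opening with the tip at z = 3 mm. Now lift and turn.

Call:
drive_tool:
  offset:
    - [0,0,-0.02]
    - [0,0,-0.03]
    - [0,0,-0.03]
    - [0,0,-0.03]
    - [0,0,-0.02]
    - [0,0,0]
    - [0,0,0]
    - [0,0,0]
    - [0,0,0]
    - [0,0,0]
    - [0,0,0]
    - [0,0,0]
  twist: [0,-0.12,-0.12,-0.12,-0.12,-0.12,-0.12,-0.12,-0.12,-0.12,-0.12,-0.12]
  fingers: [0.005,0.005,0.005,0.005,0.005,0.005,0.005,0.005,0.005,0.005,0.005,0.005]
  force: 30

```text
t: 7.3
ee_pos: [0.4689, -0.1772, 0.1464]
ee_rot: [0.768, 0.64, 0.011, 0.017]
contact_force: [-0.2, 0.6, -0.7]
opening: 0.016
```

```bash
python3 go.py .667 -.2925 .1 92.4
```

```text
t 7.3 pos [ 0.4689 -0.1772  0.1464] yaw 79.55 tilt 2.31 j6 -0.26
twist rad -0.224 rows 1.8
off now [-0.0773  0.2137  0.0554] off after twist [-0.1229  0.1912  0.0554]
tool z xy [ 0.0389 -0.0109]
```

Call:
drive_tool:
  offset:
    - [0,0,0]
    - [0,0,0]
    - [-0.0176,0.0273,0]
    - [-0.0176,0.0273,0]
    - [-0.0176,0.0273,0]
    - [-0.0176,0.0273,0]
    - [-0.0176,0.0273,0]
    - [-0.0176,0.0273,0]
    - [-0.01,0.015,0]
    - [0,0,0]
  twist: [-0.11,-0.11,0,0,0,0,0,0,0,0]
  fingers: [0.005,0.005,0.005,0.005,0.005,0.005,0.005,0.005,0.005,0.005]

```text
t: 8.13
ee_pos: [0.6601, -0.286, 0.1596]
ee_rot: [0.685, 0.728, 0.01, 0.02]
contact_force: [-0.1, 0.4, -1.0]
opening: 0.0158
```

```bash
python3 go.py .667 -.2925 .011 92.4
```

```text
t 8.13 pos [ 0.6601 -0.286   0.1596] yaw 93.42 tilt 2.59 j6 -0.52
twist rad 0.018 rows 0.1
off now [-0.0045  0.0002  0.1488] off after twist [-0.0045  0.0003  0.1488]
tool z xy [ 0.0433 -0.0132]
```

Call:
drive_tool:
  offset:
    - [-0.0045,0,0.03]
    - [0,0,0.035]
    - [0,0,0.035]
    - [0,0,0.025]
  twist: [0.018,0,0,0]
  fingers: [0.005,0.005,0.005,0.005]

```text
t: 8.47
ee_pos: [0.669, -0.294, 0.0394]
ee_rot: [0.692, 0.721, 0.012, 0.027]
contact_force: [0.2, 0.2, -0.4]
opening: 0.0156
```

```bash
python3 go.py .667 -.2925 .011 92.4;  python3 -c "
from h import *
snap('side','p1')
s=cv2.imread('pics/p1.png'); cv2.imwrite('pics/p1c.png',cv2.resize(s[220:410,200:440],None,fx=3,fy=3,interpolation=cv2.INTER_CUBIC))"
```

```text
t 8.47 pos [ 0.669  -0.294   0.0394] yaw 92.33 tilt 3.38 j6 -0.51
twist rad -0.001 rows 0.0
off now [ 0.0022 -0.0034  0.0282] off after twist [ 0.0022 -0.0034  0.0282]
tool z xy [ 0.0556 -0.0195]
```

View pics/p1c.png

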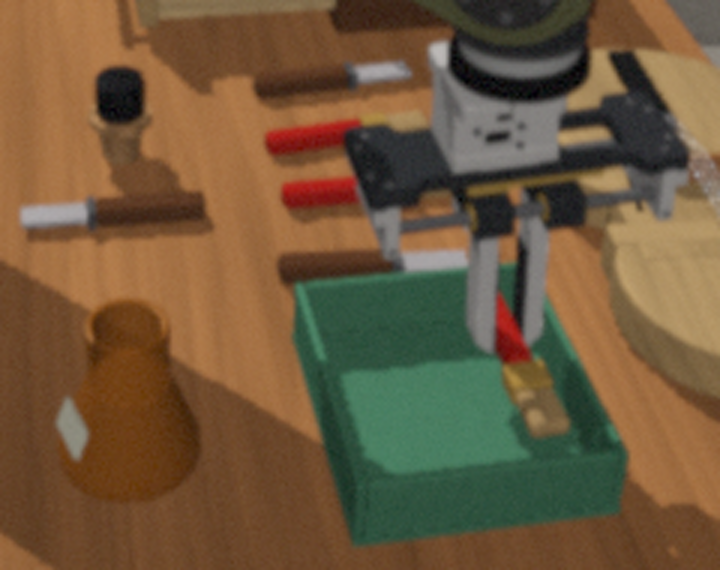

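Call:
drive_tool:
  offset:
    - [0.002,-0.0035,0.014]
    - [0,0,0.012]
    - [0,0,0.001]
  twist: [0,0,0]
  fingers: [0.005,0.005,0.005]

```text
t: 8.77
ee_pos: [0.6644, -0.2913, 0.008]
ee_rot: [0.692, 0.721, 0.011, 0.024]
contact_force: [-0.1, -0.4, 0.7]
opening: 0.0158
```

```bash
python3 go.py .667 -.2925 .011 92.4
```

```text
t 8.77 pos [ 0.6644 -0.2913  0.008 ] yaw 92.35 tilt 3.03 j6 -0.51
twist rad -0.001 rows 0.0
off now [-0.0013  0.0027 -0.0028] off after twist [-0.0013  0.0027 -0.0028]
tool z xy [ 0.0501 -0.0169]
```

Call:
drive_tool:
  offset:
    - [0,0,0]
    - [0,0,0]
    - [0,0,-0.02]
    - [0,0,-0.03]
    - [0,0,-0.03]
    - [0,0,-0.03]
    - [0,0,-0.02]
  twist: [0,0,0,0,0,0,0]
  fingers: [0.03,0.03,0.03,0.03,0.03,0.03,0.03]

```text
t: 9.35
ee_pos: [0.6566, -0.2882, 0.1441]
ee_rot: [0.692, 0.722, 0.011, 0.023]
contact_force: [0.2, 0.2, 0.2]
opening: 0.0299
```

```bash
python3 go.py .6148 -.0963 .12 2.5
```

```text
t 9.35 pos [ 0.6566 -0.2882  0.1441] yaw 92.38 tilt 2.88 j6 -0.51
twist rad 1.569 rows 12.6
off now [ 0.1939 -0.0347  0.0191] off after twist [-0.0343 -0.194   0.0191]
tool z xy [ 0.0477 -0.0156]
```

Call:
drive_tool:
  offset:
    - [0.038,-0.007,0]
    - [0.038,-0.007,0]
    - [0.038,-0.007,0]
    - [0.038,-0.007,0]
    - [0.025,-0.004,0]
    - [0,0,0]
    - [0,0,0]
    - [0,0,0]
    - [0,0,0]
    - [0,0,0]
    - [0,0,0]
    - [0,0,0]
  twist: [0,0,0,0,0,0.12,0.12,0.12,0.12,0.12,0.12,0.12]
  fingers: [0.035,0.035,0.035,0.035,0.035,0.035,0.035,0.035,0.035,0.035,0.035,0.035]

```text
t: 10.35
ee_pos: [0.6191, -0.1055, 0.1627]
ee_rot: [0.931, 0.362, 0.032, 0.026]
contact_force: [0.4, -0.3, 0.4]
opening: 0.035
```

Call:
drive_tool:
  offset:
    - [0,0,0]
    - [0,0,0]
    - [0,0,0]
    - [0,0,0]
    - [0,0,0]
    - [0,0,0]
  twist: [0.12,0.12,0.12,0.12,0.12,0.06]
  fingers: [0.035,0.035,0.035,0.035,0.035,0.035]

```text
t: 10.85
ee_pos: [0.6203, -0.1055, 0.1708]
ee_rot: [0.999, 0.025, 0.044, 0.015]
contact_force: [0.3, -0.3, -0.7]
opening: 0.0348
```

```bash
python3 go.py .6148 -.0963 .003 2.5;  python3 -c "
from meas import *
im=snap('top','t2');p=manip.camera_params('top')
for t in tools(im,p): print(*t)
snap('side','s2')"
```

```text
t 10.85 pos [ 0.6203 -0.1055  0.1708] yaw 2.93 tilt 5.36 j6 1.3
twist rad 0.007 rows 0.1
off now [-0.0198 -0.0148  0.1663] off after twist [-0.0199 -0.0147  0.1663]
tool z xy [ 0.0894 -0.0274]
brush 104 [306.3 199.7] [ 0.6032 -0.0279] 0.0674 0.0123 [-0.989 -0.145] [[216, 145, 91], [221, 178, 97]]
knife 82 [345.4 174.5] [ 0.6744 -0.1476] 0.0723 0.024 [0.434 0.901] [[110, 111, 78], [73, 74, 70]]
knife 62 [359.9 189.8] [ 0.6354 -0.1782] 0.0632 0.0174 [-0.287 -0.958] [[81, 83, 57], [219, 219, 213]]
```

View pics/t2.png

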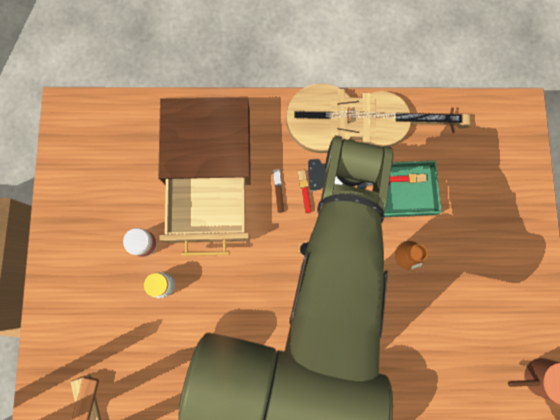

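View pics/s2.png

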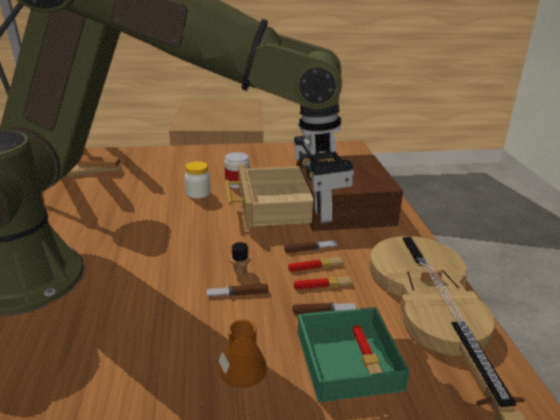

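The picture shows the first brush lying across the tray at top px (392–425,178). The hand tilts more with each idle row when the arm is extended. I'll retract and see whether that reverses.

Call:
drive_tool:
  offset:
    - [-0.035,0,0]
    - [-0.035,0,0]
    - [-0.035,0,0]
    - [-0.035,0,0]
    - [-0.035,0,0]
    - [-0.035,0,0]
    - [-0.035,0,0]
  twist: [0,0,0,0,0,0,0]
  fingers: [0.035,0.035,0.035,0.035,0.035,0.035,0.035]

```text
t: 11.53
ee_pos: [0.3715, -0.1212, 0.1491]
ee_rot: [0.998, 0.041, 0.047, 0.016]
contact_force: [0.6, -0.5, 1.2]
opening: 0.035
```

```bash
python3 go.py .36 -.1 .2 0; python3 -c "
from h import *
s=manip.observe();print(s['joint_pos'].round(4),s['tau'].round(1),s['qvel'].round(3))"
```

```text
t 11.53 pos [ 0.3715 -0.1212  0.1491] yaw 4.8 tilt 5.74 j6 1.06
twist rad 0.084 rows 0.7
off now [-0.0049 -0.0202 -0.0523] off after twist [-0.0066 -0.0197 -0.0523]
tool z xy [ 0.0956 -0.0291]
[-0.4177 -0.0624  2.0695  0.0142  1.0352  1.0645] [  6.1 -20.2 -36.3   0.   -0.3   1.4] [-0.529 -0.941  0.997  0.058 -0.071 -0.598]
```

Call:
drive_tool:
  offset:
    - [0,0,0]
    - [0,0,0]
    - [0,0,0]
    - [0,0,0]
  twist: [0,0,0,0]
  fingers: [0.035,0.035,0.035,0.035]

```text
t: 11.87
ee_pos: [0.3679, -0.1214, 0.1509]
ee_rot: [0.998, 0.044, 0.049, 0.018]
contact_force: [-0.3, -0.1, -0.5]
opening: 0.035
```

```bash
python3 go.py .36 -.1 .2 0; python3 -c "
from h import *
s=manip.observe();print(s['joint_pos'].round(4),s['tau'].round(1),s['qvel'].round(3))"
```

```text
t 11.87 pos [ 0.3679 -0.1214  0.1509] yaw 5.22 tilt 5.96 j6 1.05
twist rad 0.091 rows 0.7
off now [-0.0012 -0.02   -0.0503] off after twist [-0.003  -0.0198 -0.0503]
tool z xy [ 0.0991 -0.031 ]
[-0.4219 -0.0756  2.0774  0.0143  1.0365  1.0531] [ -0.3 -29.  -32.1   0.1  -0.3  -0. ] [ 0.004  0.004 -0.014 -0.     0.003 -0.011]
```

Call:
drive_tool:
  offset:
    - [0,0,0]
    - [0,0,0]
    - [0,0,0]
    - [0,0,0]
    - [0,0,0]
    - [0,0,0]
    - [0,0,0]
    - [0,0,0]
  twist: [0,0,0,0,0,0,0,0]
  fingers: [0.035,0.035,0.035,0.035,0.035,0.035,0.035,0.035]

```text
t: 12.53
ee_pos: [0.3707, -0.1212, 0.1508]
ee_rot: [0.998, 0.047, 0.049, 0.017]
contact_force: [-0.2, -0.7, -0.3]
opening: 0.0347
```

```bash
python3 go.py .36 -.1 .2 0; python3 -c "
from h import *
s=manip.observe();print(s['joint_pos'].round(4),s['tau'].round(1),s['qvel'].round(3))"
```

```text
t 12.53 pos [ 0.3707 -0.1212  0.1508] yaw 5.46 tilt 5.91 j6 1.05
twist rad 0.095 rows 0.8
off now [-0.0039 -0.0201 -0.0506] off after twist [-0.0058 -0.0197 -0.0506]
tool z xy [ 0.0984 -0.0303]
[-0.4185 -0.0685  2.0711  0.0143  1.0366  1.0522] [  0.  -28.6 -32.8   0.1  -0.3   0. ] [ 0.002  0.003  0.001  0.     0.    -0.001]
```

Call:
drive_tool:
  offset:
    - [0.04,0,0]
    - [0.04,0,0]
    - [0.04,0,0]
    - [0,0,0]
    - [0,0,0]
  twist: [0,0,0,0,0]
  fingers: [0.035,0.035,0.035,0.035,0.035]

```text
t: 12.95
ee_pos: [0.4934, -0.1088, 0.161]
ee_rot: [0.998, 0.046, 0.048, 0.017]
contact_force: [0.1, -0.0, -0.5]
opening: 0.035
```

```bash
python3 go.py .36 -.1 .2 0; python3 -c "
from h import *
s=manip.observe();print(s['joint_pos'].round(4),s['tau'].round(1),s['qvel'].round(3))"
```

```text
t 12.95 pos [ 0.4934 -0.1088  0.161 ] yaw 5.36 tilt 5.8 j6 1.19
twist rad 0.094 rows 0.7
off now [-0.1278 -0.0192 -0.052 ] off after twist [-0.129  -0.0072 -0.052 ]
tool z xy [ 0.0965 -0.0301]
[-2.8880e-01  1.8550e-01  1.7751e+00 -1.5000e-03  1.0797e+00  1.1909e+00] [  0.5 -44.  -35.7   0.1  -0.4   0.2] [ 0.024  0.068 -0.076  0.001  0.001  0.02 ]
```

Call:
drive_tool:
  offset:
    - [-0.015,0,0]
    - [-0.015,0,0]
    - [-0.015,0,0]
    - [-0.015,0,0]
    - [-0.015,0,0]
    - [-0.015,0,0]
    - [-0.015,0,0]
    - [-0.01,0,0]
  twist: [0,0,0,0,0,0,0,0]
  fingers: [0.035,0.035,0.035,0.035,0.035,0.035,0.035,0.035]

```text
t: 13.62
ee_pos: [0.3701, -0.1193, 0.1482]
ee_rot: [0.998, 0.046, 0.047, 0.017]
contact_force: [-0.2, -0.7, 0.9]
opening: 0.0349
```

```bash
python3 go.py .36 -.1 .2 0; python3 -c "
from h import *
s=manip.observe();print(s['joint_pos'].round(4),s['tau'].round(1),s['qvel'].round(3))"
```

```text
t 13.62 pos [ 0.3701 -0.1193  0.1482] yaw 5.37 tilt 5.69 j6 1.06
twist rad 0.094 rows 0.7
off now [-0.0035 -0.0181 -0.0531] off after twist [-0.0052 -0.0177 -0.0531]
tool z xy [ 0.0947 -0.0296]
[-0.4137 -0.0653  2.0744  0.0128  1.0337  1.0592] [  1.4 -26.7 -33.7   0.   -0.3   0.3] [-0.171 -0.287  0.294  0.018 -0.015 -0.173]
```

Call:
drive_tool:
  offset:
    - [0.0,0,-0.035]
    - [0.0,0,-0.035]
    - [0.0,0,-0.035]
    - [0.0,0,-0.035]
    - [0.0,0,-0.035]
    - [0.0,0,-0.035]
    - [0,0,0]
    - [0,0,0]
  twist: [0,0,0,0,0,0,0,0]
  fingers: [0.035,0.035,0.035,0.035,0.035,0.035,0.035,0.035]

```text
t: 14.28
ee_pos: [0.3388, -0.1117, 0.3651]
ee_rot: [0.998, 0.044, 0.046, 0.017]
contact_force: [0.4, 0.8, -0.5]
opening: 0.0352
```

```bash
python3 go.py .36 -.1 .2 0; python3 -c "
from h import *
s=manip.observe();print(s['joint_pos'].round(4),s['tau'].round(1),s['qvel'].round(3))"
```

```text
t 14.28 pos [ 0.3388 -0.1117  0.3651] yaw 5.1 tilt 5.64 j6 1.05
twist rad 0.089 rows 0.7
off now [ 0.0071 -0.0161  0.1659] off after twist [ 0.0057 -0.0167  0.1659]
tool z xy [ 0.0935 -0.03  ]
[-0.4303 -0.2898  1.7545  0.0117  1.5792  1.054 ] [  0.2 -22.9 -41.2   0.1   0.    0. ] [-0.009 -0.051 -0.055 -0.001  0.04  -0.003]
```

Call:
drive_tool:
  offset:
    - [0,0,0]
    - [0,0,0]
    - [0,0,0]
    - [0,0,0]
    - [0,0,0]
    - [0,0,0]
    - [0,0,0]
    - [0,0,0]
  twist: [0,0,0,0,0,0,0,0]
  fingers: [0.035,0.035,0.035,0.035,0.035,0.035,0.035,0.035]

```text
t: 14.95
ee_pos: [0.3371, -0.1114, 0.36]
ee_rot: [0.998, 0.043, 0.043, 0.016]
contact_force: [-0.9, -1.1, -0.1]
opening: 0.0349
```

```bash
python3 go.py .36 -.1 .2 0; python3 -c "
from h import *
s=manip.observe();print(s['joint_pos'].round(4),s['tau'].round(1),s['qvel'].round(3))"
```

```text
t 14.95 pos [ 0.3371 -0.1114  0.36  ] yaw 5.04 tilt 5.24 j6 1.05
twist rad 0.088 rows 0.7
off now [ 0.0102 -0.015   0.1611] off after twist [ 0.0089 -0.0158  0.1611]
tool z xy [ 0.0872 -0.0273]
[-0.4315 -0.2896  1.7652  0.0117  1.5752  1.0533] [ -0.  -20.5 -37.7   0.1  -0.3   0. ] [ 0.002  0.003  0.005  0.002 -0.002  0.001]
```

At height the drift reverses, so I'll use that to straighten the tool.

Call:
drive_tool:
  offset:
    - [0.01,0,-0.035]
    - [0.01,0,-0.035]
    - [0.01,0,-0.035]
    - [0.01,0,-0.035]
    - [0.01,0,-0.035]
    - [0.01,0,-0.035]
    - [0,0,0]
    - [0,0,0]
    - [0,0,0]
    - [0,0,0]
    - [0,0,0]
    - [0,0,0]
  twist: [0,0,0,0,0,0,0,0,0,0,0,0]
  fingers: [0.035,0.035,0.035,0.035,0.035,0.035,0.035,0.035,0.035,0.035,0.035,0.035]

```text
t: 15.95
ee_pos: [0.3793, -0.0996, 0.578]
ee_rot: [0.998, 0.043, 0.039, 0.013]
contact_force: [0.6, -0.6, -0.1]
opening: 0.035
```

```bash
python3 go.py .36 -.1 .2 0; python3 -c "
from h import *
s=manip.observe();print(s['joint_pos'].round(4),s['tau'].round(1),s['qvel'].round(3))"
```

```text
t 15.95 pos [ 0.3793 -0.0996  0.578 ] yaw 5.0 tilt 4.71 j6 1.13
twist rad 0.087 rows 0.7
off now [-0.048  -0.0126  0.3752] off after twist [-0.049  -0.0084  0.3752]
tool z xy [ 0.0787 -0.0233]
[-0.3541 -0.0766  1.0861  0.0061  2.0501  1.1336] [  0.1 -29.  -34.    0.1  -0.3   0. ] [-0.002 -0.006  0.026  0.    -0.007 -0.003]
```

Call:
drive_tool:
  offset:
    - [0,0,0]
    - [0,0,0]
    - [0,0,0]
    - [0,0,0]
    - [0,0,0]
    - [0,0,0]
    - [0,0,0]
    - [0,0,0]
  twist: [0,0,0,0,0,0,0,0]
  fingers: [0.035,0.035,0.035,0.035,0.035,0.035,0.035,0.035]

```text
t: 16.62
ee_pos: [0.3787, -0.0996, 0.5768]
ee_rot: [0.998, 0.043, 0.038, 0.013]
contact_force: [0.1, -0.1, 0.7]
opening: 0.035
```

```bash
python3 go.py .36 -.1 .2 0; python3 -c "
from h import *
s=manip.observe();print(s['joint_pos'].round(4),s['tau'].round(1),s['qvel'].round(3))"
```

```text
t 16.62 pos [ 0.3787 -0.0996  0.5768] yaw 4.97 tilt 4.6 j6 1.13
twist rad 0.087 rows 0.7
off now [-0.0467 -0.0122  0.3742] off after twist [-0.0476 -0.0081  0.3742]
tool z xy [ 0.0769 -0.0227]
[-0.3547 -0.0781  1.0903  0.0061  2.0493  1.1334] [ -0.  -29.  -33.7   0.1  -0.3   0. ] [-0.001 -0.    -0.    -0.001 -0.002  0.001]
```

Call:
drive_tool:
  offset:
    - [0,0,0.035]
    - [0,0,0.035]
    - [0,0,0.035]
    - [0,0,0.035]
    - [0,0,0.035]
    - [0,0,0.03]
    - [0,0,0]
    - [0,0,0]
    - [0,0,0]
    - [0,0,0]
    - [0,0,0]
    - [0,0,0]
  twist: [0,0,0,0,0,0,0.04,0,0,0,0,0]
  fingers: [0.035,0.035,0.035,0.035,0.035,0.035,0.035,0.035,0.035,0.035,0.035,0.035]

```text
t: 17.62
ee_pos: [0.395, -0.1044, 0.3652]
ee_rot: [0.999, 0.024, 0.041, 0.013]
contact_force: [0.2, -0.2, 0.2]
opening: 0.0352
```

Call:
drive_tool:
  offset:
    - [0,0,0]
    - [0,0,0]
    - [0,0,0]
    - [0,0,0]
    - [0,0,0]
    - [0,0,0]
    - [0,0,0]
    - [0,0,0]
    - [0,0,0]
    - [0,0,0]
    - [0,0,0]
    - [0,0,0]
  twist: [0,0,0,0,0,0,0,0,0,0,0,0]
  fingers: [0.035,0.035,0.035,0.035,0.035,0.035,0.035,0.035,0.035,0.035,0.035,0.035]

```text
t: 18.62
ee_pos: [0.3954, -0.1046, 0.3667]
ee_rot: [0.999, 0.024, 0.042, 0.014]
contact_force: [-0.1, 0.3, 0.3]
opening: 0.0348
```

```bash
python3 go.py .6148 -.0963 .1 2.5;  python3 -c "
from meas import *
im=snap('top','t3');p=manip.camera_params('top')
for t in tools(im,p): print(*t)
s=manip.observe();print(s['joint_pos'].round(4),s['tau'].round(1))"
```

```text
t 18.62 pos [ 0.3954 -0.1046  0.3667] yaw 2.88 tilt 5.11 j6 1.17
twist rad 0.007 rows 0.1
off now [ 0.1964 -0.0058  0.2841] off after twist [ 0.1964 -0.0071  0.2841]
tool z xy [ 0.0853 -0.0258]
brush 120 [330.2 199.4] [ 0.6047 -0.0958] 0.0694 0.0147 [-0.999 -0.04 ] [[195, 130, 82], [215, 170, 90]]
brush 114 [306.3 200. ] [ 0.6024 -0.0279] 0.0698 0.0135 [-0.989 -0.147] [[204, 137, 85], [212, 168, 92]]
knife 100 [280.2 198.1] [0.6062 0.0466] 0.0728 0.0147 [-0.991 -0.135] [[222, 150, 94], [219, 218, 219]]
knife 113 [358.9 203. ] [ 0.5918 -0.1767] 0.0719 0.0175 [-1.     0.017] [[198, 133, 83], [219, 219, 220]]
knife 123 [333.3 243.6] [ 0.4772 -0.1006] 0.0672 0.0198 [-0.999 -0.036] [[65, 67, 69], [208, 138, 87]]
[-0.3516 -0.1567  1.6451  0.0051  1.5641  1.1704] [  0.  -28.4 -37.8   0.1  -0.3   0. ]
```

View pics/t3.png

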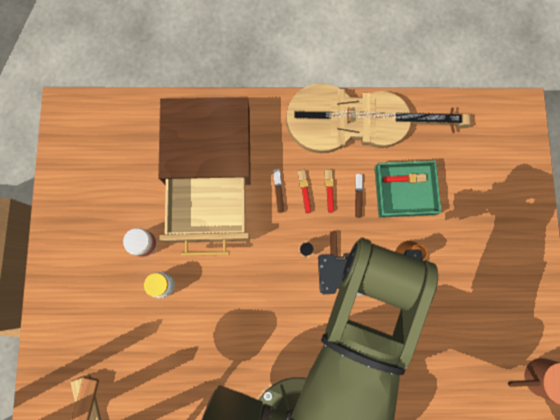

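Call:
drive_tool:
  offset:
    - [-0.03,0,-0.03]
    - [-0.03,0,-0.03]
    - [-0.02,0,-0.02]
    - [0,0,0]
    - [0,0,0]
    - [0,0,0]
    - [0,0,0]
    - [0,0,0]
    - [0,0,0]
    - [0,0,0]
  twist: [0,0,0,0,0,0,0,0,0,0]
  fingers: [0.035,0.035,0.035,0.035,0.035,0.035,0.035,0.035,0.035,0.035]

```text
t: 19.5
ee_pos: [0.3081, -0.106, 0.4375]
ee_rot: [0.999, 0.025, 0.038, 0.012]
contact_force: [0.4, 0.4, 0.1]
opening: 0.0346
```

```bash
python3 go.py .6148 -.0963 .1 2.5;  python3 -c "
from meas import *
s=manip.observe();print(s['joint_pos'].round(4),s['tau'].round(1))"
```

```text
t 19.5 pos [ 0.3081 -0.106   0.4375] yaw 2.96 tilt 4.58 j6 1.07
twist rad 0.008 rows 0.1
off now [ 0.2804 -0.0033  0.3598] off after twist [ 0.2804 -0.0055  0.3598]
tool z xy [ 0.0767 -0.0222]
[-0.4554 -0.3341  1.6226  0.0141  1.7743  1.068 ] [ -0.1 -17.5 -37.1   0.1  -0.3   0. ]
```

Call:
drive_tool:
  offset:
    - [0,0,0]
    - [0,0,0]
    - [0,0,0]
    - [0,0,0]
    - [0,0,0]
    - [0,0,0]
    - [0,0,0]
    - [0,0,0]
    - [0,0,0]
    - [0,0,0]
    - [0,0,0]
    - [0,0,0]
  twist: [0,0,0,0,0,0,0,0,0,0,0,0]
  fingers: [0.035,0.035,0.035,0.035,0.035,0.035,0.035,0.035,0.035,0.035,0.035,0.035]

```text
t: 20.5
ee_pos: [0.3087, -0.106, 0.4366]
ee_rot: [0.999, 0.026, 0.037, 0.012]
contact_force: [0.5, -0.6, -0.4]
opening: 0.0347
```

```bash
python3 go.py .6148 -.0963 .1 2.5;  python3 -c "
from meas import *
s=manip.observe();print(s['joint_pos'].round(4),s['tau'].round(1))"
```

```text
t 20.5 pos [ 0.3087 -0.106   0.4366] yaw 2.99 tilt 4.45 j6 1.07
twist rad 0.009 rows 0.1
off now [ 0.2806 -0.0027  0.3582] off after twist [ 0.2806 -0.0051  0.3582]
tool z xy [ 0.0747 -0.0212]
[-0.4547 -0.332   1.6233  0.014   1.7737  1.0683] [ -0.  -17.4 -37.1   0.1  -0.3   0. ]
```

Call:
drive_tool:
  offset:
    - [0.025,0,0.032]
    - [0.025,0,0.032]
    - [0.025,0,0.032]
    - [0.025,0,0.032]
    - [0.025,0,0.032]
    - [0.025,0,0.032]
    - [0.025,0,0.032]
    - [0.025,0,0.032]
    - [0.025,0,0.032]
    - [0.02,0,0.025]
    - [0.012,0,0.015]
    - [0.006,-0.001,0.008]
  twist: [0,0,0,0,0,0,0,0,0,0,0,0.008]
  fingers: [0.035,0.035,0.035,0.035,0.035,0.035,0.035,0.035,0.035,0.035,0.035,0.035]
  force: 25

```text
t: 21.5
ee_pos: [0.6077, -0.0989, 0.1131]
ee_rot: [0.999, 0.021, 0.042, 0.014]
contact_force: [-0.3, 0.5, 0.6]
opening: 0.0349
```

```bash
python3 go.py .6148 -.0963 .003 2.5;  python3 -c "
from meas import *
s=manip.observe();print(s['joint_pos'].round(4),s['tau'].round(1),s['qvel'].round(3))"
```

```text
t 21.5 pos [ 0.6077 -0.0989  0.1131] yaw 2.49 tilt 5.03 j6 1.32
twist rad -0.0 rows 0.0
off now [-0.0019 -0.0056  0.1102] off after twist [-0.0019 -0.0056  0.1102]
tool z xy [ 0.0836 -0.0267]
[-0.2173  0.481   1.4965 -0.0092  1.0767  1.3153] [ -0.2 -61.7 -32.8   0.   -0.4  -0.4] [ 0.058  0.3   -0.163 -0.004 -0.109  0.168]
```

Call:
drive_tool:
  offset:
    - [-0.003,-0.005,0.035]
    - [0,0,0.035]
    - [0,0,0.024]
    - [0,0,0.011]
  twist: [0,0,0,0]
  fingers: [0.035,0.035,0.035,0.035]

```text
t: 21.83
ee_pos: [0.6154, -0.0963, 0.0027]
ee_rot: [0.999, 0.021, 0.042, 0.014]
contact_force: [-0.6, 0.6, -0.2]
opening: 0.0349
```

```bash
python3 go.py .6148 -.0963 .003 2.5
```

```text
t 21.83 pos [ 0.6154 -0.0963  0.0027] yaw 2.51 tilt 5.07 j6 1.32
twist rad 0.0 rows 0.0
off now [-0.0005  0.     -0.0003] off after twist [-0.0005  0.     -0.0003]
tool z xy [ 0.0842 -0.0267]
```

Call:
drive_tool:
  offset:
    - [0,0,0]
    - [0,0,0.001]
    - [0,0,0.001]
    - [0,0,-0.01]
    - [0,0,-0.03]
    - [-0.02,0,-0.035]
    - [-0.02,0,-0.035]
    - [-0.02,0,-0.035]
    - [-0.025,0,-0.025]
    - [-0.025,0,-0.015]
    - [-0.025,0,0]
    - [-0.025,0,0]
  twist: [0,0,0,0,0,0,0,0,0,0,0,0]
  fingers: [0.005,0.005,0.005,0.005,0.005,0.005,0.005,0.005,0.005,0.005,0.005,0.005]

```text
t: 22.83
ee_pos: [0.4374, -0.0974, 0.1908]
ee_rot: [0.999, 0.022, 0.048, 0.015]
contact_force: [-0.4, -0.4, -0.7]
opening: 0.0157
```

```bash
python3 go.py .631 -.324 .1 92.4
```

```text
t 22.83 pos [ 0.4374 -0.0974  0.1908] yaw 2.57 tilt 5.72 j6 1.22
twist rad -1.568 rows 12.5
off now [0.1738 0.2314 0.1152] off after twist [-0.2309  0.1745  0.1152]
tool z xy [ 0.0956 -0.0282]
```

Call:
drive_tool:
  offset:
    - [0,0,-0.01]
    - [0,0,-0.01]
    - [0,0,-0.01]
    - [0,0,-0.01]
    - [0,0,-0.01]
    - [0,0,-0.01]
    - [0,0,-0.01]
    - [0,0,-0.01]
    - [0,0,0]
    - [0,0,0]
    - [0,0,0]
    - [0,0,0]
  twist: [-0.124,-0.124,-0.124,-0.124,-0.124,-0.124,-0.124,-0.124,-0.124,-0.124,-0.124,-0.124]
  fingers: [0.005,0.005,0.005,0.005,0.005,0.005,0.005,0.005,0.005,0.005,0.005,0.005]

```text
t: 23.83
ee_pos: [0.4202, -0.0952, 0.2939]
ee_rot: [0.715, 0.696, 0.029, 0.054]
contact_force: [-0.0, -0.5, -0.3]
opening: 0.0159
```

```bash
python3 go.py .631 -.324 .09 92.4
```

```text
t 23.83 pos [ 0.4202 -0.0952  0.2939] yaw 88.38 tilt 7.05 j6 -0.28
twist rad -0.07 rows 0.6
off now [-0.2156  0.1908  0.2355] off after twist [-0.2284  0.1752  0.2355]
tool z xy [ 0.1168 -0.0375]
```

Call:
drive_tool:
  offset:
    - [0,0,0]
    - [0,0,0]
    - [-0.027,0.021,0.018]
    - [-0.027,0.021,0.018]
    - [-0.027,0.021,0.018]
    - [-0.027,0.021,0.018]
    - [-0.027,0.021,0.018]
    - [-0.027,0.021,0.018]
    - [-0.027,0.021,0.018]
    - [-0.018,0.014,0.018]
    - [-0.01,0.008,0.018]
    - [-0.005,0.004,0.018]
  twist: [-0.035,-0.035,0,0,0,0,0,0,0,0,0,0]
  fingers: [0.005,0.005,0.005,0.005,0.005,0.005,0.005,0.005,0.005,0.005,0.005,0.005]

```text
t: 24.83
ee_pos: [0.6331, -0.3253, 0.1684]
ee_rot: [0.684, 0.725, 0.031, 0.071]
contact_force: [-0.9, 0.2, -1.0]
opening: 0.0158
```

```bash
python3 go.py .627 -.324 .011 92.4
```

```text
t 24.83 pos [ 0.6331 -0.3253  0.1684] yaw 93.1 tilt 8.84 j6 -0.61
twist rad 0.012 rows 0.1
off now [ 0.011  -0.0283  0.1546] off after twist [ 0.0107 -0.0284  0.1546]
tool z xy [ 0.1448 -0.0513]
```

Call:
drive_tool:
  offset:
    - [0.004,-0.01,0.035]
    - [0.004,-0.01,0.035]
    - [0.003,-0.008,0.035]
    - [0,0,0.025]
    - [0,0,0.01]
  twist: [0,0,0,0,0]
  fingers: [0.005,0.005,0.005,0.005,0.005]

```text
t: 25.25
ee_pos: [0.626, -0.3265, 0.0267]
ee_rot: [0.685, 0.725, 0.031, 0.074]
contact_force: [-0.1, 0.3, -0.3]
opening: 0.0161
```

```bash
python3 go.py .627 -.324 .011 92.4; python3 -c "
from h import *
snap('side','p2')
s=cv2.imread('pics/p2.png'); cv2.imwrite('pics/p2c.png',cv2.resize(s[220:410,200:440],None,fx=3,fy=3,interpolation=cv2.INTER_CUBIC))"
```

```text
t 25.25 pos [ 0.626  -0.3265  0.0267] yaw 92.98 tilt 9.2 j6 -0.62
twist rad 0.01 rows 0.1
off now [ 0.0035 -0.0012  0.0155] off after twist [ 0.0034 -0.0012  0.0155]
tool z xy [ 0.1499 -0.0556]
```

View pics/p2c.png

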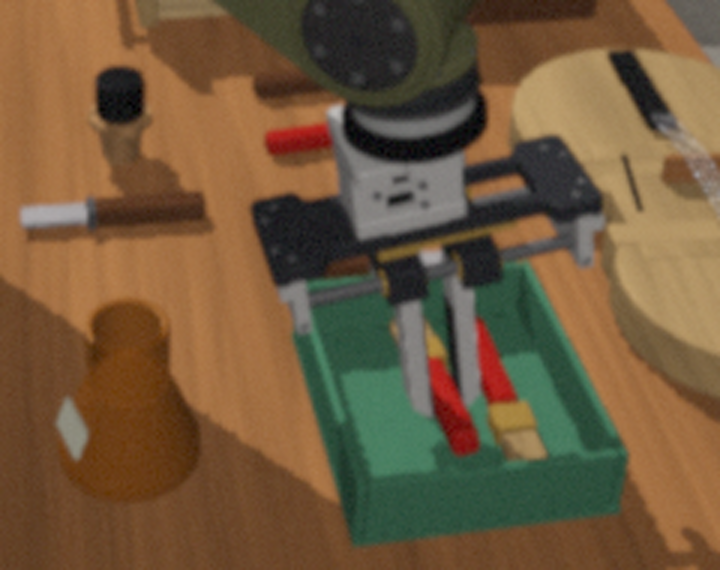

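Call:
drive_tool:
  offset:
    - [0.003,-0.001,0.01]
    - [0,0,0.004]
    - [0,0,0]
    - [0,0,0]
    - [0,0,-0.02]
    - [0,0,-0.035]
    - [0,0,-0.035]
    - [0,0,-0.035]
    - [0,0,-0.035]
  twist: [0,0,0,0,0,0,0,0,0]
  fingers: [0.005,0.005,0.027,0.027,0.027,0.027,0.027,0.027,0.027]

```text
t: 26.05
ee_pos: [0.6022, -0.3145, 0.1787]
ee_rot: [0.684, 0.725, 0.031, 0.074]
contact_force: [0.8, -0.3, -0.4]
opening: 0.0267
```

```bash
python3 go.py .35 -.1 .3 92.4; python3 -c "
from h import *
s=manip.observe();print(s['joint_pos'].round(4),s['tau'].round(1),s['qvel'].round(3))"
```

```text
t 26.05 pos [ 0.6022 -0.3145  0.1787] yaw 93.03 tilt 9.17 j6 -0.62
twist rad 0.011 rows 0.1
off now [ 0.2193 -0.2181 -0.1694] off after twist [ 0.2169 -0.2205 -0.1694]
tool z xy [ 0.1494 -0.0554]
[-0.5473  0.5177  1.2881  0.0329  1.1789 -0.6151] [  0.3 -61.6 -33.3   0.1  -1.9  -0. ] [-0.02  -0.539 -0.248 -0.007  0.764  0.008]
```

Call:
drive_tool:
  offset:
    - [0.02,-0.028,-0.015]
    - [0.02,-0.028,-0.015]
    - [0.02,-0.028,-0.015]
    - [0.02,-0.028,-0.015]
    - [0.02,-0.028,-0.015]
    - [0.02,-0.028,-0.015]
    - [0.02,-0.028,-0.015]
    - [0.02,-0.02,-0.015]
    - [0.02,-0.01,-0.015]
    - [0.02,0,-0.015]
  twist: [0,0,0,0,0,0,0,0,0,0]
  fingers: [0.035,0.035,0.035,0.035,0.035,0.035,0.035,0.035,0.035,0.035]

```text
t: 26.88
ee_pos: [0.3342, -0.1152, 0.2978]
ee_rot: [0.684, 0.723, 0.035, 0.092]
contact_force: [0.0, 0.4, -1.0]
opening: 0.0352
```

```bash
cat > st.py <<'E'
from h import *
s=manip.observe();q=s['joint_pos'];print(round(s['t'],2),'q',q.round(4),'tau',s['tau'].round(1),'qv',s['qvel'].round(3)); 
M=R.from_quat(s['ee_rot']).as_matrix(); print('pos',s['ee_pos'].round(4),'sum-pi deg',np.degrees(q[1]+q[2]+q[4]-np.pi).round(2),'toolz',M[:2,2].round(4),'yaw',np.degrees(np.arctan2(M[1,0],M[0,0])).round(1))
E
python3 st.py
```

```text
26.88 q [-0.4428 -0.3547  1.9587  0.0093  1.3412 -0.499 ] tau [ -7.1 -14.6 -35.2   0.4  -1.4  -2.1] qv [ 0.689 -0.461 -0.088 -0.137  0.487  0.734]
pos [ 0.3342 -0.1152  0.2978] sum-pi deg -11.25 toolz [ 0.1801 -0.0754] yaw 92.7
```

Call:
drive_tool:
  offset:
    - [0,0,0]
    - [0,0,0]
    - [0,0,0]
    - [0,0,0]
  twist: [0,0,0,0]
  fingers: [0.035,0.035,0.035,0.035]

```text
t: 27.22
ee_pos: [0.3338, -0.1135, 0.3039]
ee_rot: [0.683, 0.723, 0.037, 0.098]
contact_force: [0.1, -0.3, -0.3]
opening: 0.0351
```

```bash
python3 st.py
```

```text
27.22 q [-0.4385 -0.3684  1.9559  0.0091  1.3441 -0.4975] tau [  0.5 -17.  -38.    0.1  -0.5   0.1] qv [-0.007  0.    -0.004  0.002 -0.004 -0.007]
pos [ 0.3338 -0.1135  0.3039] sum-pi deg -12.04 toolz [ 0.1926 -0.0805] yaw 92.8
```

Call:
drive_tool:
  offset:
    - [0,0,0.04]
    - [0,0,0]
    - [0,0,0]
  twist: [0,0,0]
  fingers: [0.035,0.035,0.035]

```text
t: 27.47
ee_pos: [0.3422, -0.1182, 0.2643]
ee_rot: [0.683, 0.723, 0.037, 0.098]
contact_force: [0.0, 0.2, 0.2]
opening: 0.0351
```

```bash
python3 st.py
```

```text
27.47 q [-0.4406 -0.3258  2.0165  0.0092  1.2414 -0.4989] tau [  0.1 -15.4 -33.5   0.1  -0.9   0. ] qv [-0.01   0.052  0.07  -0.001 -0.041 -0.005]
pos [ 0.3422 -0.1182  0.2643] sum-pi deg -12.0 toolz [ 0.1918 -0.0808] yaw 92.7
```

Call:
drive_tool:
  offset:
    - [0,0,-0.04]
    - [0,0,0]
    - [0,0,0]
  twist: [0,0,0]
  fingers: [0.035,0.035,0.035]

```text
t: 27.72
ee_pos: [0.3337, -0.1155, 0.3065]
ee_rot: [0.684, 0.722, 0.036, 0.096]
contact_force: [-0.2, 0.5, 0.3]
opening: 0.0351
```

```bash
python3 st.py
```

```text
27.72 q [-0.4441 -0.3644  1.9469  0.0093  1.3539 -0.5001] tau [  0.2 -18.2 -40.    0.1  -0.4   0. ] qv [-0.008 -0.046 -0.114  0.002  0.083 -0.003]
pos [ 0.3337 -0.1155  0.3065] sum-pi deg -11.76 toolz [ 0.1879 -0.0794] yaw 92.7
```

Call:
drive_tool:
  offset:
    - [0,0,0.04]
    - [0,0,0]
    - [0,0,-0.04]
    - [0,0,0]
    - [0,0,0.04]
    - [0,0,0]
    - [0,0,-0.04]
    - [0,0,0]
    - [0,0,0.04]
    - [0,0,0]
    - [0,0,-0.04]
    - [0,0,0]
  twist: [0,0,0,0,0,0,0,0,0,0,0,0]
  fingers: [0.035,0.035,0.035,0.035,0.035,0.035,0.035,0.035,0.035,0.035,0.035,0.035]

```text
t: 28.72
ee_pos: [0.3328, -0.1162, 0.3333]
ee_rot: [0.684, 0.722, 0.038, 0.102]
contact_force: [-0.1, -0.3, 1.9]
opening: 0.035
```

```bash
python3 st.py
```

```text
28.72 q [-0.4474 -0.3794  1.8985  0.0096  1.4049 -0.5017] tau [ -0.3 -11.5 -34.2   0.1   1.1   0. ] qv [-0.001  0.06   0.112  0.002 -0.076 -0.001]
pos [ 0.3328 -0.1162  0.3333] sum-pi deg -12.47 toolz [ 0.1987 -0.0849] yaw 92.5
```

Call:
drive_tool:
  offset:
    - [0,0.04,0]
    - [0,0,0]
    - [0,-0.04,0]
    - [0,0,0]
    - [0,0.04,0]
    - [0,0,0]
    - [0,-0.04,0]
    - [0,0,0]
    - [0,0.04,0]
    - [0,0,0]
    - [0,-0.04,0]
    - [0,0,0]
  twist: [0,0,0,0,0,0,0,0,0,0,0,0]
  fingers: [0.035,0.035,0.035,0.035,0.035,0.035,0.035,0.035,0.035,0.035,0.035,0.035]

```text
t: 29.72
ee_pos: [0.3286, -0.1146, 0.3625]
ee_rot: [0.683, 0.721, 0.039, 0.107]
contact_force: [-0.4, 1.3, 0.3]
opening: 0.0348
```

```bash
python3 st.py
```

```text
29.72 q [-0.4488 -0.3984  1.847   0.01    1.4649 -0.5034] tau [ -1.3 -15.3 -35.6   0.2  -0.6  -0.9] qv [ 0.067  0.15  -0.19  -0.005  0.002  0.092]
pos [ 0.3286 -0.1146  0.3625] sum-pi deg -13.06 toolz [ 0.208  -0.0891] yaw 92.5
```

Call:
drive_tool:
  offset:
    - [0,0.04,0]
    - [0,0.04,0]
    - [0,0.04,0]
    - [0,0.04,0]
    - [0,0,0]
    - [0,0,0]
  twist: [0,0,0,0,0,0]
  fingers: [0.035,0.035,0.035,0.035,0.035,0.035]

```text
t: 30.22
ee_pos: [0.4882, -0.1033, 0.4107]
ee_rot: [0.684, 0.72, 0.041, 0.112]
contact_force: [-1.1, 0.9, 0.5]
opening: 0.035
```

```bash
python3 st.py
```

```text
30.22 q [-0.2635 -0.0326  1.4491 -0.034   1.4875 -0.3153] tau [  0.3 -33.  -38.1  -0.   -0.8   0.2] qv [ 0.022  0.074 -0.093  0.001  0.03   0.017]
pos [ 0.4882 -0.1033  0.4107] sum-pi deg -13.61 toolz [ 0.2183 -0.094 ] yaw 92.2
```

Call:
drive_tool:
  offset:
    - [0,-0.014,0]
    - [0,-0.014,0]
    - [0,-0.014,0]
    - [0,-0.014,0]
    - [0,-0.014,0]
    - [0,-0.014,0]
    - [0,-0.014,0]
    - [0,-0.014,0]
    - [0,-0.014,0]
    - [0,-0.014,0]
    - [0,-0.014,0]
    - [0,0,0]
  twist: [0,0,0,0,0,0,0,0,0,0,0,0]
  fingers: [0.035,0.035,0.035,0.035,0.035,0.035,0.035,0.035,0.035,0.035,0.035,0.035]

```text
t: 31.22
ee_pos: [0.3194, -0.1108, 0.393]
ee_rot: [0.684, 0.718, 0.044, 0.121]
contact_force: [0.9, 0.1, 0.1]
opening: 0.0352
```

```bash
python3 st.py
```

```text
31.22 q [-0.451  -0.4379  1.8076  0.0108  1.5142 -0.4983] tau [ -0.6 -12.  -36.6   0.2  -0.6  -0.4] qv [ 0.004 -0.014 -0.035 -0.002  0.008  0.025]
pos [ 0.3194 -0.1108  0.393 ] sum-pi deg -14.77 toolz [ 0.2341 -0.1014] yaw 92.0
```

Call:
drive_tool:
  offset:
    - [0,0,0]
    - [0,0,0]
    - [0,0,0]
    - [0,0,0]
    - [0,0,0]
    - [0,0,0]
    - [0,0,0]
    - [0,0,0]
    - [0,0,0]
    - [0,0,0]
    - [0,0,0]
    - [0,0,0]
  twist: [0.12,0.12,0.12,0.12,0.12,0.12,0.12,0.12,0.12,0.12,0.12,0.12]
  fingers: [0.035,0.035,0.035,0.035,0.035,0.035,0.035,0.035,0.035,0.035,0.035,0.035]

```text
t: 32.22
ee_pos: [0.3138, -0.1087, 0.4078]
ee_rot: [0.988, 0.061, 0.123, 0.064]
contact_force: [-0.7, 0.4, 0.1]
opening: 0.0348
```

```bash
python3 st.py
```

```text
32.22 q [-0.4522 -0.4616  1.7914  0.0101  1.5336  0.9963] tau [ -0.  -10.8 -37.7   0.1  -0.8  -3.1] qv [ 1.000e-03 -1.800e-02 -1.900e-02 -1.000e-03  1.900e-02  1.492e+00]
pos [ 0.3138 -0.1087  0.4078] sum-pi deg -15.94 toolz [ 0.2514 -0.1109] yaw 8.1
```

Call:
drive_tool:
  offset:
    - [0,0,0]
    - [0,0,0]
    - [0,0,0]
    - [0,0,0]
    - [0,0,0]
    - [0,0,0]
    - [0,0,0]
    - [0,0,0]
    - [0,0,0]
    - [0,0,0]
    - [0,0,0]
    - [0,0,0]
  twist: [0,0,0,0,0,0,0,0,0,0,0,0]
  fingers: [0.035,0.035,0.035,0.035,0.035,0.035,0.035,0.035,0.035,0.035,0.035,0.035]

```text
t: 33.22
ee_pos: [0.3128, -0.1081, 0.4108]
ee_rot: [0.988, 0.066, 0.124, 0.065]
contact_force: [-0.9, -0.2, -0.5]
opening: 0.035
```

```bash
python3 st.py
```

```text
33.22 q [-0.4518 -0.4656  1.7876  0.0099  1.5377  0.9868] tau [  0.  -10.7 -37.8   0.1  -0.8   0. ] qv [-0.001 -0.001 -0.     0.     0.    -0.002]
pos [ 0.3128 -0.1081  0.4108] sum-pi deg -16.15 toolz [ 0.2546 -0.1126] yaw 8.7
```

Call:
drive_tool:
  offset:
    - [0.02,0,0.036]
    - [0.02,0,0.036]
    - [0.02,0,0.036]
    - [0.02,0,0.036]
    - [0.01,0,0.02]
    - [0,0,0.01]
  twist: [0,0,0,0,0,0]
  fingers: [0.035,0.035,0.035,0.035,0.035,0.035]

```text
t: 33.72
ee_pos: [0.4497, -0.115, 0.2641]
ee_rot: [0.987, 0.066, 0.129, 0.068]
contact_force: [0.5, -0.5, 0.6]
opening: 0.0351
```

```bash
python3 st.py
```

```text
33.72 q [-0.3112 -0.1126  1.8615 -0.0345  1.1011  1.1379] tau [  0.7 -29.8 -37.8  -0.1  -0.8   0.3] qv [-0.004  0.18   0.15  -0.002 -0.299 -0.002]
pos [ 0.4497 -0.115   0.2641] sum-pi deg -16.71 toolz [ 0.2643 -0.1174] yaw 8.7
```

Call:
drive_tool:
  offset:
    - [0,0,-0.036]
    - [0,0,-0.036]
    - [0,0,-0.036]
    - [0,0,-0.036]
    - [0,0,-0.036]
    - [0,0,-0.036]
    - [0,0,-0.036]
    - [0,0,-0.036]
  twist: [0,0,0,0,0,0,0,0]
  fingers: [0.035,0.035,0.035,0.035,0.035,0.035,0.035,0.035]

```text
t: 34.38
ee_pos: [0.3725, -0.0802, 0.5393]
ee_rot: [0.989, 0.066, 0.118, 0.063]
contact_force: [-0.4, 0.3, 0.8]
opening: 0.0351
```

```bash
python3 st.py
```

```text
34.38 q [-0.2806 -0.2557  1.3507 -0.0395  1.781   1.1426] tau [ -0.3 -23.  -29.1  -0.   -2.7  -0. ] qv [ 0.053  0.083 -1.093 -0.02   1.004  0.011]
pos [ 0.3725 -0.0802  0.5393] sum-pi deg -15.21 toolz [ 0.2411 -0.1097] yaw 8.6
```

Call:
drive_tool:
  offset:
    - [0,0,0]
    - [0,0,0]
    - [0,0,0]
  twist: [0,0,0]
  fingers: [0.035,0.035,0.035]

```text
t: 34.63
ee_pos: [0.3714, -0.0796, 0.5466]
ee_rot: [0.988, 0.066, 0.123, 0.065]
contact_force: [0.9, 0.1, -0.0]
opening: 0.035
```

```bash
python3 st.py
```

```text
34.63 q [-0.28   -0.259   1.3376 -0.0396  1.786   1.1426] tau [  0.  -19.9 -36.1  -0.1  -0.6   0. ] qv [-0.001  0.008  0.017 -0.    -0.009  0.001]
pos [ 0.3714 -0.0796  0.5466] sum-pi deg -15.87 toolz [ 0.2518 -0.1126] yaw 8.7
```

Call:
drive_tool:
  offset:
    - [0,0,0.012]
    - [0,0,0.012]
    - [0,0,0.012]
    - [0,0,0.012]
    - [0,0,0.012]
    - [0,0,0.012]
    - [0,0,0.012]
    - [0,0,0.012]
    - [0,0,0.012]
    - [0,0,0.012]
    - [0,0,0.012]
    - [0,0,0.012]
  twist: [0,0,0,0,0,0,0,0,0,0,0,0]
  fingers: [0.035,0.035,0.035,0.035,0.035,0.035,0.035,0.035,0.035,0.035,0.035,0.035]

```text
t: 35.63
ee_pos: [0.4076, -0.0965, 0.386]
ee_rot: [0.989, 0.066, 0.113, 0.061]
contact_force: [0.4, 1.0, 0.2]
opening: 0.0348
```

```bash
python3 st.py
```

```text
35.63 q [-0.2981 -0.2369  1.6852 -0.0342  1.4379  1.1388] tau [  0.2 -25.  -39.7  -0.    0.    0. ] qv [-0.015  0.085  0.302  0.003 -0.353 -0.003]
pos [ 0.4076 -0.0965  0.386 ] sum-pi deg -14.64 toolz [ 0.2315 -0.1066] yaw 8.6
```

Fast-up then slow-down cycles reduce the tilt, so I'll repeat them.

Call:
drive_tool:
  offset:
    - [0,0,0.012]
    - [0,0,0.012]
    - [0,0,0.012]
    - [0,0,0.012]
    - [0,0,0.012]
    - [0,0,0.012]
    - [0,0,0.012]
    - [0,0,0.012]
    - [0,0,0.012]
    - [0,0,0.012]
    - [0,0,0]
    - [0,0,0]
  twist: [0,0,0,0,0,0,0,0,0,0,0,0]
  fingers: [0.035,0.035,0.035,0.035,0.035,0.035,0.035,0.035,0.035,0.035,0.035,0.035]

```text
t: 36.63
ee_pos: [0.4281, -0.108, 0.2426]
ee_rot: [0.991, 0.066, 0.098, 0.055]
contact_force: [-0.4, -0.0, 0.5]
opening: 0.0348
```

```bash
python3 st.py
```

```text
36.63 q [-0.3112 -0.1122  1.9001 -0.0341  1.1307  1.1372] tau [ -0.  -28.4 -35.2  -0.   -0.8   0. ] qv [-0.002  0.018  0.035 -0.001 -0.017 -0.001]
pos [ 0.4281 -0.108   0.2426] sum-pi deg -12.78 toolz [ 0.2012 -0.0971] yaw 8.3
```

Call:
drive_tool:
  offset:
    - [0,0,-0.036]
    - [0,0,-0.036]
    - [0,0,-0.036]
    - [0,0,-0.036]
    - [0,0,-0.036]
    - [0,0,-0.036]
    - [0,0,-0.036]
    - [0,0,-0.036]
    - [0,0,-0.036]
    - [0,0,0]
    - [0,0,0]
  twist: [0,0,0,0,0,0,0,0,0,0,0]
  fingers: [0.035,0.035,0.035,0.035,0.035,0.035,0.035,0.035,0.035,0.035,0.035]

```text
t: 37.55
ee_pos: [0.354, -0.0734, 0.5746]
ee_rot: [0.992, 0.066, 0.096, 0.054]
contact_force: [-0.1, 0.8, -1.6]
opening: 0.0348
```

```bash
python3 st.py
```

```text
37.55 q [-0.2778 -0.2333  1.2398 -0.0397  1.9165  1.1423] tau [  0.2 -23.8 -37.8  -0.1  -0.3   0. ] qv [ 0.004 -0.02  -0.093  0.     0.049 -0.001]
pos [ 0.354  -0.0734  0.5746] sum-pi deg -12.52 toolz [ 0.1979 -0.0952] yaw 8.3
```

Call:
drive_tool:
  offset:
    - [0,0,0.006]
    - [0,0,0.006]
    - [0,0,0.006]
    - [0,0,0.006]
    - [0,0,0.006]
    - [0,0,0.006]
    - [0,0,0.006]
    - [0,0,0.006]
    - [0,0,0.006]
    - [0,0,0.006]
    - [0,0,0.006]
    - [0,0,0.006]
  twist: [0,0,0,0,0,0,0,0,0,0,0,0]
  fingers: [0.035,0.035,0.035,0.035,0.035,0.035,0.035,0.035,0.035,0.035,0.035,0.035]

```text
t: 38.55
ee_pos: [0.369, -0.0809, 0.4926]
ee_rot: [0.992, 0.066, 0.093, 0.053]
contact_force: [-0.4, 0.0, -0.0]
opening: 0.035
```

```bash
python3 st.py
```

```text
38.55 q [-0.2875 -0.2654  1.4596 -0.0358  1.7355  1.1407] tau [  0.1 -20.6 -37.5  -0.1  -0.2   0. ] qv [-0.008 -0.014  0.192  0.003 -0.177 -0.003]
pos [ 0.369  -0.0809  0.4926] sum-pi deg -12.14 toolz [ 0.1914 -0.0934] yaw 8.2
```

Call:
drive_tool:
  offset:
    - [0,0,0.02]
    - [0,0,0.02]
    - [0,0,0.02]
    - [0,0,0.02]
    - [0,0,0.02]
    - [0,0,0.02]
    - [0,0,0.02]
    - [0,0,0.02]
    - [0,0,0.02]
    - [0,0,0.02]
    - [0,0,0.02]
    - [0,0,0.02]
  twist: [0,0,0,0,0,0,0,0,0,0,0,0]
  fingers: [0.035,0.035,0.035,0.035,0.035,0.035,0.035,0.035,0.035,0.035,0.035,0.035]

```text
t: 39.55
ee_pos: [0.417, -0.1043, 0.2463]
ee_rot: [0.992, 0.066, 0.096, 0.054]
contact_force: [-0.8, -0.3, 0.2]
opening: 0.035
```

```bash
python3 st.py
```

```text
39.55 q [-0.3115 -0.1419  1.9169 -0.0328  1.1468  1.1364] tau [  0.2 -31.  -37.9  -0.    0.7   0. ] qv [-0.021  0.303  0.318 -0.005 -0.62   0.   ]
pos [ 0.417  -0.1043  0.2463] sum-pi deg -12.59 toolz [ 0.1984 -0.0953] yaw 8.3
```

Call:
drive_tool:
  offset:
    - [0,0,0.012]
    - [0,0,0.012]
    - [0,0,0.012]
    - [0,0,0]
    - [0,0,0]
    - [0,0,-0.036]
    - [0,0,-0.036]
    - [0,0,-0.036]
    - [0,0,-0.036]
    - [0,0,-0.036]
    - [0,0,-0.036]
    - [0,0,0]
  twist: [0,0,0,0,0,0,0,0,0,0,0,0]
  fingers: [0.035,0.035,0.035,0.035,0.035,0.035,0.035,0.035,0.035,0.035,0.035,0.035]

```text
t: 40.55
ee_pos: [0.3759, -0.0853, 0.4282]
ee_rot: [0.992, 0.066, 0.094, 0.053]
contact_force: [0.4, 0.1, 1.3]
opening: 0.0351
```

```bash
python3 st.py
```

```text
40.55 q [-0.2952 -0.2816  1.6188 -0.0328  1.5901  1.1386] tau [ -0.  -18.  -36.7  -0.    0.9   0. ] qv [-0.001 -0.001  0.089  0.    -0.063  0.   ]
pos [ 0.3759 -0.0853  0.4282] sum-pi deg -12.28 toolz [ 0.1938 -0.0932] yaw 8.2
```

Call:
drive_tool:
  offset:
    - [0,0,0.012]
    - [0,0,0.012]
    - [0,0,0.012]
    - [0,0,0.012]
    - [0,0,0.012]
    - [0,0,0.012]
    - [0,0,0.012]
    - [0,0,0.012]
    - [0,0,0.012]
    - [0,0,0.012]
    - [0,0,0]
    - [0,0,0]
  twist: [0,0,0,0,0,0,0,0,0,0,0,0]
  fingers: [0.035,0.035,0.035,0.035,0.035,0.035,0.035,0.035,0.035,0.035,0.035,0.035]

```text
t: 41.55
ee_pos: [0.3965, -0.096, 0.2937]
ee_rot: [0.992, 0.066, 0.091, 0.052]
contact_force: [0.6, -0.0, 0.6]
opening: 0.0353
```

```bash
python3 st.py
```

```text
41.55 q [-0.3077 -0.2183  1.8702 -0.0311  1.281   1.1359] tau [ -0.  -23.3 -36.3  -0.   -0.8   0. ] qv [-0.003  0.015  0.042 -0.001 -0.023 -0.001]
pos [ 0.3965 -0.096   0.2937] sum-pi deg -11.95 toolz [ 0.1884 -0.0911] yaw 8.2
```

Call:
drive_tool:
  offset:
    - [0.015,0,-0.036]
    - [0.015,0,-0.036]
    - [0.015,0,-0.036]
    - [0.015,0,-0.036]
    - [0.015,0,-0.036]
    - [0.015,0,-0.036]
    - [0.015,0,-0.036]
    - [0,0,0]
    - [0,0,0]
  twist: [0,0,0,0,0,0,0,0,0]
  fingers: [0.035,0.035,0.035,0.035,0.035,0.035,0.035,0.035,0.035]

```text
t: 42.3
ee_pos: [0.45, -0.0557, 0.5692]
ee_rot: [0.992, 0.065, 0.09, 0.051]
contact_force: [0.8, -0.4, -0.1]
opening: 0.0346
```

```bash
python3 st.py
```

```text
42.3 q [-0.1704 -0.0205  1.0669 -0.0591  1.8944  1.2442] tau [  0.3 -37.4 -39.   -0.1  -0.3   0.1] qv [ 0.013  0.012 -0.129 -0.     0.046  0.004]
pos [ 0.45   -0.0557  0.5692] sum-pi deg -11.51 toolz [ 0.1863 -0.0889] yaw 8.1
```

Call:
drive_tool:
  offset:
    - [0,0,0.012]
    - [0,0,0.012]
    - [0,0,0.012]
    - [0,0,0.012]
    - [0,0,0.012]
    - [0,0,0.012]
    - [0,0,0.012]
    - [0,0,0.012]
    - [0,0,0.012]
    - [0,0,0.012]
    - [0,0,0.012]
    - [0,0,0.012]
  twist: [0,0,0,0,0,0,0,0,0,0,0,0]
  fingers: [0.035,0.035,0.035,0.035,0.035,0.035,0.035,0.035,0.035,0.035,0.035,0.035]

```text
t: 43.3
ee_pos: [0.4719, -0.0691, 0.4157]
ee_rot: [0.993, 0.065, 0.088, 0.05]
contact_force: [1.1, 0.2, -0.2]
opening: 0.0349
```

```bash
python3 st.py
```

```text
43.3 q [-0.1929 -0.0571  1.4563 -0.0516  1.5463  1.2433] tau [  0.2 -34.9 -39.6  -0.1   0.1   0. ] qv [-0.023  0.023  0.335  0.003 -0.342 -0.001]
pos [ 0.4719 -0.0691  0.4157] sum-pi deg -11.24 toolz [ 0.1811 -0.0879] yaw 8.0
```

Call:
drive_tool:
  offset:
    - [0,0,0.012]
    - [0,0,0.012]
    - [0,0,0.012]
    - [0,0,0.012]
    - [0,0,0.012]
    - [0,0,0.012]
    - [0,0,0.012]
    - [0,0,0.012]
    - [0,0,0.012]
    - [0,0,0.012]
    - [0,0,0.012]
    - [0,0,0.012]
  twist: [0,0,0,0,0,0,0,0,0,0,0,0]
  fingers: [0.035,0.035,0.035,0.035,0.035,0.035,0.035,0.035,0.035,0.035,0.035,0.035]

```text
t: 44.3
ee_pos: [0.4879, -0.082, 0.2566]
ee_rot: [0.993, 0.064, 0.081, 0.048]
contact_force: [-0.5, 0.6, 0.6]
opening: 0.035
```

```bash
python3 st.py
```

```text
44.3 q [-0.2145  0.0299  1.7264 -0.0511  1.2026  1.2418] tau [  0.2 -39.8 -37.7  -0.1   0.2   0. ] qv [-0.021  0.144  0.216 -0.003 -0.343  0.002]
pos [ 0.4879 -0.082   0.2566] sum-pi deg -10.46 toolz [ 0.1675 -0.0852] yaw 7.8
```

Call:
drive_tool:
  offset:
    - [0,0,0.01]
    - [0,0,0.01]
    - [0,0,0.01]
    - [0,0,0.01]
    - [0,0,0.01]
    - [0,0,0.01]
    - [0,0,0.01]
    - [0,0,0.01]
    - [0,0,0]
    - [0,0,0]
  twist: [0,0,0,0,0,0,0,0,0,0]
  fingers: [0.035,0.035,0.035,0.035,0.035,0.035,0.035,0.035,0.035,0.035]

```text
t: 45.13
ee_pos: [0.4991, -0.0893, 0.1662]
ee_rot: [0.994, 0.064, 0.078, 0.047]
contact_force: [-0.7, -0.3, 0.3]
opening: 0.0352
```

```bash
python3 st.py
```

```text
45.13 q [-0.2247  0.1439  1.8187 -0.0544  1.0024  1.2434] tau [ -0.  -41.3 -32.8  -0.1  -0.6   0. ] qv [-0.001  0.021  0.011  0.001 -0.018 -0.001]
pos [ 0.4991 -0.0893  0.1662] sum-pi deg -10.12 toolz [ 0.1616 -0.0839] yaw 7.8
```

Call:
drive_tool:
  offset:
    - [-0.03,0.018,0]
    - [-0.03,0.018,0]
    - [-0.03,0.018,0]
    - [-0.02,0.01,0]
    - [0,0,0]
    - [0,0,0]
  twist: [0,0,0,0,0,0]
  fingers: [0.035,0.035,0.035,0.035,0.035,0.035]

```text
t: 45.63
ee_pos: [0.3966, -0.1696, 0.1578]
ee_rot: [0.993, 0.065, 0.08, 0.048]
contact_force: [1.2, 0.6, -0.1]
opening: 0.035
```

```bash
python3 st.py
```

```text
45.63 q [-0.4907 -0.0275  2.0228  0.0033  0.9587  0.948 ] tau [ -0.9 -31.7 -32.    0.1  -0.5  -0.3] qv [-0.034 -0.026  0.018  0.001  0.002 -0.025]
pos [ 0.3966 -0.1696  0.1578] sum-pi deg -10.75 toolz [ 0.1658 -0.0855] yaw 7.9
```

Call:
drive_tool:
  offset:
    - [-0.02,0.008,0]
    - [-0.02,0.008,0]
    - [-0.02,0.008,0]
    - [-0.02,0.008,0]
    - [-0.015,0.006,0]
    - [-0.015,0.006,0]
    - [-0.01,0.004,0]
    - [-0.01,0.004,0]
    - [-0.01,0.004,0]
    - [-0.01,0.004,0]
  twist: [0,0,0,0,0,0,0,0,0,0]
  fingers: [0.035,0.035,0.035,0.035,0.035,0.035,0.035,0.035,0.035,0.035]

```text
t: 46.47
ee_pos: [0.2611, -0.2517, 0.1457]
ee_rot: [0.993, 0.07, 0.085, 0.051]
contact_force: [0.9, -0.1, 0.7]
opening: 0.0354
```

```bash
python3 st.py
```

```text
46.47 q [-0.9339 -0.1845  2.1942  0.1068  0.9565  0.4429] tau [  3.3 -21.4 -33.    0.1  -0.5   1. ] qv [-0.408 -0.059  0.07   0.093  0.019 -0.463]
pos [ 0.2611 -0.2517  0.1457] sum-pi deg -10.05 toolz [ 0.175 -0.09 ] yaw 8.6
```

Call:
drive_tool:
  offset:
    - [-0.009,-0.012,0]
    - [-0.009,-0.012,0]
    - [-0.009,-0.012,0]
    - [-0.009,-0.012,0]
    - [-0.009,-0.012,0]
    - [-0.009,-0.012,0]
    - [-0.009,-0.012,0]
    - [-0.009,-0.012,0]
  twist: [0,0,0,0,0,0,0,0]
  fingers: [0.035,0.035,0.035,0.035,0.035,0.035,0.035,0.035]

```text
t: 47.13
ee_pos: [0.1809, -0.1678, 0.126]
ee_rot: [0.992, 0.072, 0.086, 0.053]
contact_force: [0.3, -0.8, 0.4]
opening: 0.0352
```

```bash
python3 st.py
```

```text
47.13 q [-1.0109 -0.5256  2.4592  0.1189  1.0348  0.3627] tau [  1.5   1.7 -35.8   0.3  -1.1   0.4] qv [-0.174 -0.623  0.381  0.022  0.251 -0.168]
pos [ 0.1809 -0.1678  0.126 ] sum-pi deg -9.92 toolz [ 0.1791 -0.0937] yaw 8.9
```

Call:
drive_tool:
  offset:
    - [0.004,0.005,0]
    - [0.009,0.012,-0.01]
    - [0.009,0.012,-0.02]
    - [0.009,0.012,-0.03]
    - [0.009,0.012,-0.03]
    - [0.009,0.012,-0.03]
    - [0,0,-0.03]
    - [0,0,-0.03]
    - [0,0,-0.03]
    - [0,0,-0.03]
    - [0,0,-0.02]
    - [0,0,0]
  twist: [0,0,0,0,0,0,0,0,0,0,0,0]
  fingers: [0.035,0.035,0.035,0.035,0.035,0.035,0.035,0.035,0.035,0.035,0.035,0.035]

```text
t: 48.13
ee_pos: [0.1986, -0.2013, 0.417]
ee_rot: [0.991, 0.077, 0.089, 0.057]
contact_force: [0.2, -0.1, 0.1]
opening: 0.0349
```

```bash
python3 st.py
```

```text
48.13 q [-1.0254 -0.5275  1.7968  0.1074  1.6877  0.4136] tau [ -0.7  -6.2 -37.1   0.4   0.4  -0.1] qv [ 0.027  0.019  0.014 -0.005 -0.039  0.017]
pos [ 0.1986 -0.2013  0.417 ] sum-pi deg -10.58 toolz [ 0.1853 -0.1003] yaw 9.5
```

```bash
python3 go.py .44 -.21 .264 8
```

```text
t 48.13 pos [ 0.1986 -0.2013  0.417 ] yaw 9.46 tilt 12.17 j6 0.41
twist rad 0.025 rows 0.2
off now [0.2076 0.0232 0.1952] off after twist [0.2081 0.0179 0.1952]
tool z xy [ 0.1853 -0.1003]
```

Call:
drive_tool:
  offset:
    - [0.028,0.003,0.026]
    - [0.028,0.003,0.026]
    - [0.028,0.003,0.026]
    - [0.028,0.003,0.026]
    - [0.028,0.003,0.026]
    - [0.028,0.003,0.026]
    - [0.02,0.002,0.02]
    - [0.01,0.001,0.01]
  twist: [0,0,0,0,0,0,0,0]
  fingers: [0.035,0.035,0.035,0.035,0.035,0.035,0.035,0.035]

```text
t: 48.8
ee_pos: [0.446, -0.2098, 0.2681]
ee_rot: [0.991, 0.075, 0.093, 0.064]
contact_force: [-0.3, 0.6, -0.5]
opening: 0.0352
```

```bash
python3 st.py
```

```text
48.8 q [-0.5124 -0.0093  1.7444 -0.003   1.18    0.9079] tau [ -0.3 -38.5 -36.5   0.1  -0.7   0. ] qv [ 0.197  0.409 -0.155 -0.041 -0.245  0.186]
pos [ 0.446  -0.2098  0.2681] sum-pi deg -12.97 toolz [ 0.1943 -0.1125] yaw 9.4
```

Call:
drive_tool:
  offset:
    - [0,0,-0.036]
    - [0,0,-0.036]
    - [0,0,-0.036]
    - [0,0,-0.036]
    - [0,0,-0.036]
    - [0,0,-0.036]
    - [0,0,-0.036]
    - [0,0,-0.036]
    - [0,0,0]
    - [0,0,0]
    - [0,0,0]
  twist: [0,0,0,0,0,0,0,0,0,0,0]
  fingers: [0.035,0.035,0.035,0.035,0.035,0.035,0.035,0.035,0.035,0.035,0.035]

```text
t: 49.72
ee_pos: [0.4033, -0.1719, 0.549]
ee_rot: [0.991, 0.081, 0.087, 0.058]
contact_force: [0.4, 0.0, -0.9]
opening: 0.035
```

```bash
python3 st.py
```

```text
49.72 q [-0.4833 -0.0838  1.1759 -0.0054  1.8393  0.923 ] tau [ -0.2 -30.3 -36.    0.   -0.4   0. ] qv [ 0.017  0.028  0.012 -0.002 -0.018  0.009]
pos [ 0.4033 -0.1719  0.549 ] sum-pi deg -12.04 toolz [ 0.1822 -0.1015] yaw 9.9
```

Call:
drive_tool:
  offset:
    - [0,0,0.012]
    - [0,0,0.012]
    - [0,0,0.012]
    - [0,0,0.012]
    - [0,0,0.012]
    - [0,0,0.012]
    - [0,0,0.012]
    - [0,0,0.012]
    - [0,0,0.012]
    - [0,0,0.012]
    - [0,0,0.012]
    - [0,0,0.012]
  twist: [0,0,0,0,0,0,0,0,0,0,0,0]
  fingers: [0.035,0.035,0.035,0.035,0.035,0.035,0.035,0.035,0.035,0.035,0.035,0.035]

```text
t: 50.72
ee_pos: [0.4344, -0.1843, 0.3827]
ee_rot: [0.992, 0.082, 0.078, 0.052]
contact_force: [-0.3, -0.3, -0.3]
opening: 0.0348
```

```bash
python3 st.py
```

```text
50.72 q [-0.4756 -0.069   1.5393 -0.0057  1.4838  0.9296] tau [ -0.  -34.8 -39.6   0.    0.2  -0. ] qv [ 0.007  0.076  0.308 -0.001 -0.354  0.006]
pos [ 0.4344 -0.1843  0.3827] sum-pi deg -10.74 toolz [ 0.163  -0.0904] yaw 10.0
```

Call:
drive_tool:
  offset:
    - [0,0,0.012]
    - [0,0,0.012]
    - [0,0,0.012]
    - [0,0,0.012]
    - [0,0,0.012]
    - [0,0,0.012]
    - [0,0,0.012]
    - [0,0,0.012]
    - [0,0,0.012]
    - [0,0,0.012]
    - [0,0,0]
    - [0,0,0]
  twist: [0,0,0,0,0,0,0,0,0,0,0,0]
  fingers: [0.035,0.035,0.035,0.035,0.035,0.035,0.035,0.035,0.035,0.035,0.035,0.035]

```text
t: 51.72
ee_pos: [0.4505, -0.189, 0.2343]
ee_rot: [0.993, 0.084, 0.064, 0.043]
contact_force: [-0.6, -0.9, 0.7]
opening: 0.0348
```

```bash
python3 st.py
```

```text
51.72 q [-0.4687  0.0466  1.7575 -0.0067  1.1831  0.9359] tau [ -0.1 -37.5 -34.8   0.   -0.6   0. ] qv [ 0.005  0.026  0.034 -0.002 -0.019  0.004]
pos [ 0.4505 -0.189   0.2343] sum-pi deg -8.85 toolz [ 0.1344 -0.0751] yaw 10.0
```

Call:
drive_tool:
  offset:
    - [0,0,-0.036]
    - [0,0,-0.036]
    - [0,0,-0.036]
    - [0,0,-0.036]
    - [0,0,-0.036]
    - [0,0,-0.036]
    - [0,0,-0.036]
    - [0,0,-0.036]
    - [0,0,0]
    - [0,0,0]
    - [0,0,0]
  twist: [0,0,0,0,0,0,0,0,0,0,0]
  fingers: [0.035,0.035,0.035,0.035,0.035,0.035,0.035,0.035,0.035,0.035,0.035]

```text
t: 52.63
ee_pos: [0.4074, -0.1632, 0.5329]
ee_rot: [0.994, 0.084, 0.063, 0.042]
contact_force: [0.5, 0.5, -1.4]
opening: 0.0346
```

```bash
python3 st.py
```

```text
52.63 q [-0.4601 -0.0584  1.1842 -0.0075  1.8645  0.9386] tau [ -0.1 -31.8 -36.3   0.   -0.3   0. ] qv [ 0.003  0.003  0.014 -0.002 -0.006  0.001]
pos [ 0.4074 -0.1632  0.5329] sum-pi deg -8.67 toolz [ 0.1319 -0.0734] yaw 10.0
```

Call:
drive_tool:
  offset:
    - [0,0,0.012]
    - [0,0,0.012]
    - [0,0,0.012]
    - [0,0,0.012]
    - [0,0,0.012]
    - [0,0,0.012]
    - [0,0,0.012]
    - [0,0,0.012]
    - [0,0,0.012]
    - [0,0,0.012]
    - [0,0,0.012]
    - [0,0,0.012]
  twist: [0,0,0,0,0,0,0,0,0,0,0,0]
  fingers: [0.035,0.035,0.035,0.035,0.035,0.035,0.035,0.035,0.035,0.035,0.035,0.035]

```text
t: 53.63
ee_pos: [0.4241, -0.172, 0.3722]
ee_rot: [0.994, 0.085, 0.056, 0.038]
contact_force: [-0.2, 0.2, 0.0]
opening: 0.0349
```

```bash
python3 st.py
```

```text
53.63 q [-0.4612 -0.0691  1.5577 -0.0069  1.5184  0.9398] tau [  0.  -34.4 -39.5   0.    0.3   0. ] qv [-0.     0.049  0.32  -0.002 -0.342  0.004]
pos [ 0.4241 -0.172   0.3722] sum-pi deg -7.71 toolz [ 0.1171 -0.0659] yaw 10.0
```

Call:
drive_tool:
  offset:
    - [0,0,0.012]
    - [0,0,0.012]
    - [0,0,0.012]
    - [0,0,0.012]
    - [0,0,0.012]
    - [0,0,0.012]
    - [0,0,0.012]
    - [0,0,0.012]
    - [0,0,0.012]
    - [0,0,0.012]
    - [0,0,0]
    - [0,0,0]
  twist: [0,0,0,0,0,0,0,0,0,0,0,0]
  fingers: [0.035,0.035,0.035,0.035,0.035,0.035,0.035,0.035,0.035,0.035,0.035,0.035]

```text
t: 54.63
ee_pos: [0.4302, -0.1754, 0.2302]
ee_rot: [0.995, 0.085, 0.044, 0.031]
contact_force: [-0.2, 0.5, -0.6]
opening: 0.0347
```

```bash
python3 st.py
```

```text
54.63 q [-0.462   0.0222  1.7884 -0.0073  1.224   0.9411] tau [ -0.  -35.8 -34.5   0.   -0.5   0. ] qv [-0.     0.017  0.034  0.    -0.014 -0.001]
pos [ 0.4302 -0.1754  0.2302] sum-pi deg -6.13 toolz [ 0.0925 -0.0537] yaw 9.9
```

Call:
drive_tool:
  offset:
    - [0,0,-0.036]
    - [0,0,-0.036]
    - [0,0,-0.036]
    - [0,0,-0.036]
    - [0,0,-0.036]
    - [0,0,-0.036]
    - [0,0,-0.036]
    - [0,0,-0.036]
    - [0,0,0]
    - [0,0,0]
  twist: [0,0,0,0,0,0,0,0,0,0]
  fingers: [0.035,0.035,0.035,0.035,0.035,0.035,0.035,0.035,0.035,0.035]

```text
t: 55.47
ee_pos: [0.3976, -0.1565, 0.5326]
ee_rot: [0.995, 0.085, 0.043, 0.03]
contact_force: [-0.8, -0.7, -0.5]
opening: 0.0354
```

Call:
drive_tool:
  offset:
    - [0,0,0.012]
    - [0,0,0.012]
    - [0,0,0.012]
    - [0,0,0.012]
    - [0,0,0.012]
    - [0,0,0.012]
    - [0,0,0.012]
    - [0,0,0.012]
    - [0,0,0.012]
    - [0,0,0.012]
    - [0,0,0.012]
    - [0,0,0.012]
  twist: [0,0,0,0,0,0,0,0,0,0,0,0]
  fingers: [0.035,0.035,0.035,0.035,0.035,0.035,0.035,0.035,0.035,0.035,0.035,0.035]

```text
t: 56.47
ee_pos: [0.4072, -0.1622, 0.3793]
ee_rot: [0.995, 0.085, 0.041, 0.029]
contact_force: [0.8, 0.7, -0.1]
opening: 0.035
```

Call:
drive_tool:
  offset:
    - [0,0,0.012]
    - [0,0,0.012]
    - [0,0,0.012]
    - [0,0,0.012]
    - [0,0,0.012]
    - [0,0,0.012]
    - [0,0,0.012]
    - [0,0,0.012]
    - [0,0,0.012]
    - [0,0,0.012]
    - [0,0,0]
    - [0,0,0]
  twist: [0,0,0,0,0,0,0,0,0,0,0,0]
  fingers: [0.035,0.035,0.035,0.035,0.035,0.035,0.035,0.035,0.035,0.035,0.035,0.035]

```text
t: 57.47
ee_pos: [0.4104, -0.1646, 0.2439]
ee_rot: [0.996, 0.085, 0.034, 0.024]
contact_force: [0.3, 0.2, 0.2]
opening: 0.0352
```

```bash
python3 st.py; python3 go.py .6124 -.0278 .1 8.4;python3 -c "
from meas import *
im=snap('top','t4');p=manip.camera_params('top');snap('side','s4')
for t in tools(im,p): print(*t)"
```

```text
57.47 q [-0.4602 -0.0266  1.8035 -0.0071  1.2817  0.9424] tau [ -0.  -33.2 -34.8   0.   -0.4   0. ] qv [ 0.001  0.008  0.03  -0.002 -0.013  0.   ]
pos [ 0.4104 -0.1646  0.2439] sum-pi deg -4.75 toolz [ 0.0712 -0.0429] yaw 9.8
t 57.47 pos [ 0.4104 -0.1646  0.2439] yaw 9.84 tilt 4.77 j6 0.94
twist rad 0.025 rows 0.2
off now [ 0.2129 -0.1087  0.1519] off after twist [ 0.2101 -0.114   0.1519]
tool z xy [ 0.0712 -0.0429]
brush 114 [306.3 200. ] [ 0.6022 -0.0279] 0.0694 0.0135 [-0.989 -0.146] [[205, 137, 85], [217, 171, 90]]
knife 101 [280.2 198.1] [0.6062 0.0468] 0.0728 0.0145 [-0.99  -0.138] [[222, 150, 95], [219, 219, 219]]
knife 114 [358.9 202.8] [ 0.5918 -0.1768] 0.072 0.0175 [-1.    0.02] [[199, 133, 83], [220, 220, 220]]
knife 116 [333.3 243. ] [ 0.4759 -0.1017] 0.0699 0.0182 [-0.999 -0.043] [[223, 223, 223], [208, 139, 88]]
knife 94 [363.  276.9] [ 0.3909 -0.1842] 0.0613 0.0186 [-0.849  0.528] [[76, 69, 47], [106, 108, 76]]
```

View pics/t4.png

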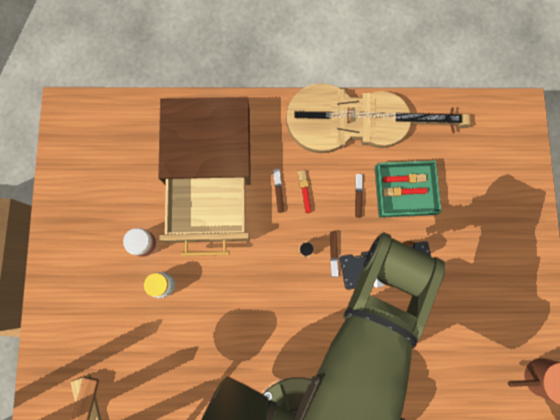

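View pics/s4.png

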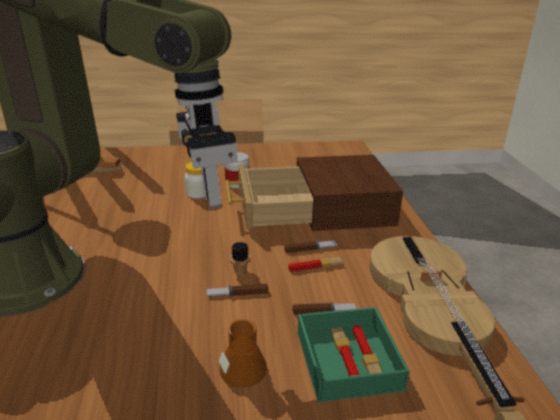

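Call:
drive_tool:
  offset:
    - [0.026,-0.014,0.015]
    - [0.026,-0.014,0.015]
    - [0.026,-0.014,0.015]
    - [0.026,-0.014,0.015]
    - [0.026,-0.014,0.015]
    - [0.026,-0.014,0.015]
    - [0.026,-0.014,0.015]
    - [0.014,-0.008,0.012]
    - [0.008,-0.004,0.012]
    - [0.004,-0.002,0.012]
    - [0,0,0.012]
  twist: [0.025,0,0,0,0,0,0,0,0,0,0]
  fingers: [0.035,0.035,0.035,0.035,0.035,0.035,0.035,0.035,0.035,0.035,0.035]
  force: 25

```text
t: 58.48
ee_pos: [0.6256, -0.0237, 0.1049]
ee_rot: [0.996, 0.071, 0.043, 0.027]
contact_force: [0.8, 0.3, 0.4]
opening: 0.0354
```

```bash
python3 go.py .6124 -.0278 .003 8.4
```

```text
t 58.48 pos [ 0.6256 -0.0237  0.1049] yaw 8.26 tilt 5.86 j6 1.37
twist rad -0.002 rows 0.0
off now [-0.022  -0.004   0.1004] off after twist [-0.022  -0.004   0.1004]
tool z xy [ 0.0899 -0.0486]
```

Call:
drive_tool:
  offset:
    - [-0.01,-0.002,0.015]
    - [-0.01,-0.002,0.015]
    - [-0.002,0,0.014]
    - [0,0,0.013]
    - [0,0,0.013]
    - [0,0,0.012]
    - [0,0,0.009]
  twist: [0,0,0,0,0,0,0]
  fingers: [0.035,0.035,0.035,0.035,0.035,0.035,0.035]

```text
t: 59.07
ee_pos: [0.6116, -0.0289, 0.0092]
ee_rot: [0.996, 0.07, 0.045, 0.028]
contact_force: [0.7, 0.4, 0.8]
opening: 0.035
```

```bash
python3 go.py .6124 -.0278 .003 8.4
```

```text
t 59.07 pos [ 0.6116 -0.0289  0.0092] yaw 8.23 tilt 6.08 j6 1.37
twist rad -0.003 rows 0.0
off now [ 0.0004 -0.0013  0.0062] off after twist [ 0.0004 -0.0013  0.0062]
tool z xy [ 0.0937 -0.0491]
```

Call:
drive_tool:
  offset:
    - [0,-0.001,0.006]
    - [0,0,0.001]
    - [0,0,0.001]
    - [0,0,0.001]
    - [0,0,-0.015]
    - [0,0,-0.025]
    - [0,0,-0.03]
    - [0,0,-0.02]
  twist: [0,0,0,0,0,0,0,0]
  fingers: [0.035,0.005,0.005,0.005,0.005,0.005,0.005,0.005]

```text
t: 59.73
ee_pos: [0.6041, -0.0215, 0.0892]
ee_rot: [0.996, 0.07, 0.044, 0.026]
contact_force: [-0.2, -0.2, 0.8]
opening: 0.0161
```

Call:
drive_tool:
  offset:
    - [-0.0035,0.0246,0]
    - [-0.0064,0.024,0]
    - [-0.009,0.023,0]
    - [-0.012,0.0215,0]
    - [-0.0145,0.02,0]
    - [-0.017,0.018,0]
    - [-0.019,0.016,0]
    - [-0.021,0.0135,0]
    - [-0.022,0.011,0]
    - [-0.0235,0.008,0]
    - [-0.024,0.005,0]
    - [-0.018,0.002,0]
  twist: [-0.122,-0.122,-0.122,-0.122,-0.122,-0.122,-0.122,-0.122,-0.122,-0.122,-0.122,-0.122]
  fingers: [0.005,0.005,0.005,0.005,0.005,0.005,0.005,0.005,0.005,0.005,0.005,0.005]

```text
t: 60.73
ee_pos: [0.6115, -0.3214, 0.1119]
ee_rot: [0.682, 0.729, 0.019, 0.055]
contact_force: [-1.0, 0.1, -0.3]
opening: 0.0157
```

```bash
python3 go.py .592 -.3255 .013 92.4
```

```text
t 60.73 pos [ 0.6115 -0.3214  0.1119] yaw 93.71 tilt 6.64 j6 -0.62
twist rad 0.023 rows 0.2
off now [ 0.0026 -0.0297  0.0964] off after twist [ 0.0019 -0.0298  0.0964]
tool z xy [ 0.1053 -0.0476]
```

Call:
drive_tool:
  offset:
    - [0,-0.015,0.01]
    - [0,-0.012,0.015]
    - [0,-0.003,0.018]
    - [0,0,0.018]
    - [0,0,0.014]
    - [0,0,0.01]
  twist: [0.023,0,0,0,0,0]
  fingers: [0.005,0.005,0.005,0.005,0.005,0.005]

```text
t: 61.23
ee_pos: [0.5913, -0.3348, 0.0241]
ee_rot: [0.688, 0.723, 0.019, 0.059]
contact_force: [0.5, 0.1, -0.5]
opening: 0.0159
```

```bash
python3 go.py .592 -.3255 .013 92.4;  python3 -c "
from h import *
snap('side','p3')
s=cv2.imread('pics/p3.png'); cv2.imwrite('pics/p3c.png',cv2.resize(s[220:410,200:440],None,fx=3,fy=3,interpolation=cv2.INTER_CUBIC))"
```

```text
t 61.23 pos [ 0.5913 -0.3348  0.0241] yaw 92.65 tilt 7.13 j6 -0.64
twist rad 0.004 rows 0.0
off now [0.0099 0.     0.0106] off after twist [ 0.0099 -0.      0.0106]
tool z xy [ 0.1121 -0.0534]
```

View pics/p3c.png

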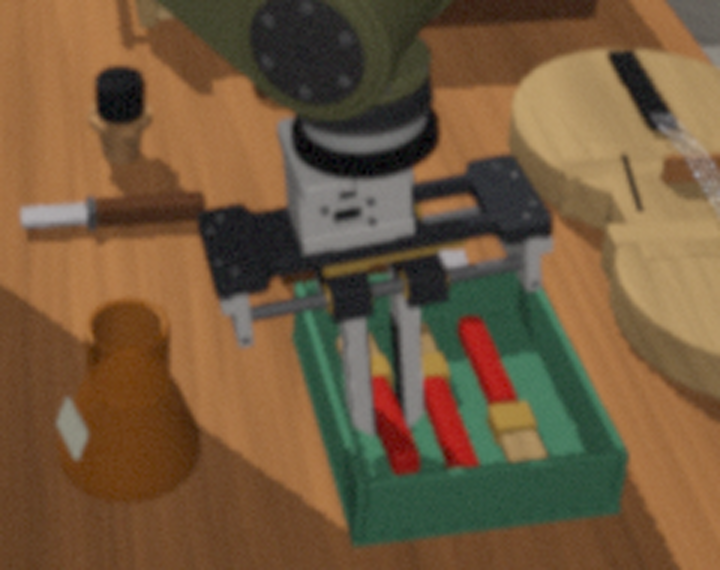

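Call:
drive_tool:
  offset:
    - [0.008,0,0.004]
    - [0.002,0,0.005]
    - [0,0,0.001]
    - [0,0,0]
    - [0,0,0]
    - [0,0,-0.02]
    - [0,0,-0.035]
    - [0,0,-0.035]
    - [0,0,-0.02]
  twist: [0,0,0,0,0,0,0,0,0]
  fingers: [0.005,0.005,0.026,0.026,0.026,0.026,0.026,0.026,0.026]

```text
t: 62.03
ee_pos: [0.5802, -0.3158, 0.1213]
ee_rot: [0.687, 0.724, 0.02, 0.057]
contact_force: [0.1, 0.4, 0.9]
opening: 0.0259
```

```bash
python3 go.py .6018 -.1775 .12 -1.3; python3 -c "
from h import *
snap('side','p4')
s=cv2.imread('pics/p4.png'); cv2.imwrite('pics/p4c.png',cv2.resize(s[220:410,200:440],None,fx=3,fy=3,interpolation=cv2.INTER_CUBIC))"
```

```text
t 62.03 pos [ 0.5802 -0.3158  0.1213] yaw 92.79 tilt 6.89 j6 -0.62
twist rad 1.642 rows 13.1
off now [ 0.1369  0.0288 -0.0032] off after twist [ 0.019  -0.1386 -0.0032]
tool z xy [ 0.1094 -0.0493]
```

View pics/p4c.png

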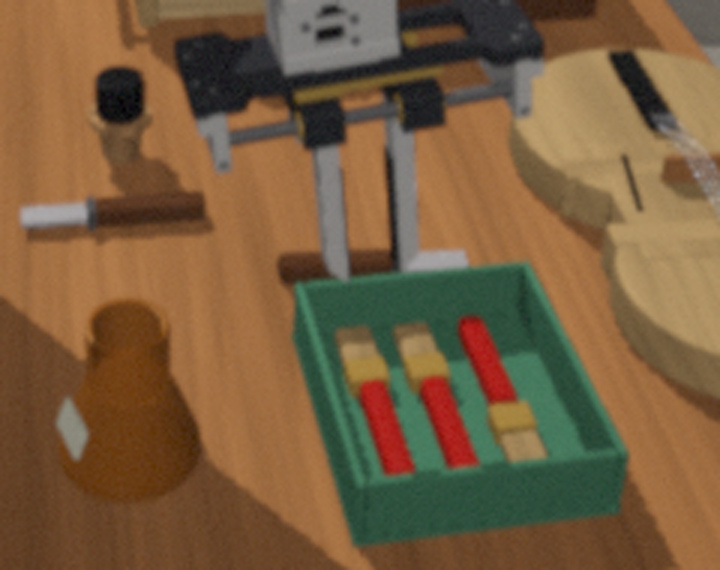

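All three brushes lie flat in the tray. Next are the knives, after another tilt correction.

Call:
drive_tool:
  offset:
    - [0.011,-0.01,-0.02]
    - [0.01,-0.0115,-0.02]
    - [0.008,-0.0125,-0.02]
    - [0.0065,-0.0135,-0.02]
    - [0.005,-0.014,-0.02]
    - [0.003,-0.015,-0.02]
    - [0.0015,-0.015,-0.02]
    - [-0.0005,-0.015,-0.02]
    - [-0.0025,-0.015,-0.02]
    - [-0.004,-0.0145,-0.02]
    - [-0.006,-0.014,-0.02]
    - [-0.0075,-0.013,-0.02]
  twist: [0.122,0.122,0.122,0.122,0.122,0.122,0.122,0.122,0.122,0.122,0.122,0.122]
  fingers: [0.037,0.037,0.037,0.037,0.037,0.037,0.037,0.037,0.037,0.037,0.037,0.037]

```text
t: 63.08
ee_pos: [0.4193, -0.1709, 0.3532]
ee_rot: [0.996, 0.062, 0.058, 0.031]
contact_force: [0.0, -1.6, -0.0]
opening: 0.0368
```

```bash
python3 st.py
```

```text
63.08 q [-0.4713 -0.0776  1.6075  0.0056  1.4808  0.9752] tau [ -1.3 -29.  -37.    0.1  -1.5  -3.5] qv [ 0.138 -0.538 -0.008 -0.017  0.53   1.631]
pos [ 0.4193 -0.1709  0.3532] sum-pi deg -7.5 toolz [ 0.1188 -0.0542] yaw 7.3
```

Call:
drive_tool:
  offset:
    - [0,0,-0.036]
    - [0,0,-0.036]
    - [0,0,-0.036]
    - [0,0,-0.036]
    - [0,0,0]
    - [0,0,0]
    - [0,0,0]
  twist: [0.08,0,0,0,0,0,0]
  fingers: [0.037,0.037,0.037,0.037,0.037,0.037,0.037]

```text
t: 63.67
ee_pos: [0.3965, -0.1589, 0.5102]
ee_rot: [0.997, 0.016, 0.065, 0.031]
contact_force: [0.1, 0.3, -0.6]
opening: 0.0373
```

```bash
python3 st.py
```

```text
63.67 q [-0.4708 -0.1     1.2753  0.0064  1.8214  1.0698] tau [ -0.  -30.1 -36.9   0.1  -0.3   0. ] qv [-0.001  0.001  0.015  0.    -0.006 -0.002]
pos [ 0.3965 -0.1589  0.5102] sum-pi deg -8.31 toolz [ 0.1316 -0.06  ] yaw 2.1
```

Call:
drive_tool:
  offset:
    - [0,0,0.012]
    - [0,0,0.012]
    - [0,0,0.012]
    - [0,0,0.012]
    - [0,0,0.012]
    - [0,0,0.012]
    - [0,0,0.012]
    - [0,0,0.012]
    - [0,0,0.012]
    - [0,0,0.012]
    - [0,0,0.012]
    - [0,0,0.012]
  twist: [0,0,0,0,0,0,0,0,0,0,0,0]
  fingers: [0.037,0.037,0.037,0.037,0.037,0.037,0.037,0.037,0.037,0.037,0.037,0.037]

```text
t: 64.67
ee_pos: [0.4134, -0.1663, 0.3503]
ee_rot: [0.998, 0.016, 0.06, 0.028]
contact_force: [-0.8, 1.3, 0.6]
opening: 0.0371
```

```bash
python3 st.py
```

```text
64.67 q [-0.4686 -0.0951  1.6303  0.0062  1.4747  1.0694] tau [  0.  -32.9 -39.4   0.1   0.3   0. ] qv [ 0.002  0.064  0.305  0.    -0.35   0.   ]
pos [ 0.4134 -0.1663  0.3503] sum-pi deg -7.55 toolz [ 0.12   -0.0538] yaw 2.1
```

Call:
drive_tool:
  offset:
    - [0,0,0.012]
    - [0,0,0.012]
    - [0,0,0.012]
    - [0,0,0.012]
    - [0,0,0.012]
    - [0,0,0.012]
    - [0,0,0.012]
    - [0,0,0.012]
    - [0,0,0.012]
    - [0,0,0.012]
    - [0,0,0.012]
    - [0,0,0.012]
  twist: [0,0,0,0,0,0,0,0,0,0,0,0]
  fingers: [0.037,0.037,0.037,0.037,0.037,0.037,0.037,0.037,0.037,0.037,0.037,0.037]

```text
t: 65.67
ee_pos: [0.423, -0.1702, 0.1858]
ee_rot: [0.998, 0.016, 0.05, 0.023]
contact_force: [0.4, -0.2, -0.1]
opening: 0.0368
```

```bash
python3 st.py; python3 go.py .6018 -.1775 .08 -1.3;python3 -c "
from meas import *
im=snap('top','t5');p=manip.camera_params('top')
for t in tools(im,p): print(*t)"
```

```text
65.67 q [-0.4665  0.0408  1.876   0.0068  1.1139  1.0689] tau [  0.  -38.6 -35.2   0.1   0.4   0. ] qv [ 0.004  0.2    0.192  0.002 -0.368 -0.002]
pos [ 0.423  -0.1702  0.1858] sum-pi deg -6.35 toolz [ 0.1016 -0.0443] yaw 2.0
t 65.67 pos [ 0.423  -0.1702  0.1858] yaw 2.01 tilt 6.36 j6 1.07
twist rad 0.058 rows 0.5
off now [0.1669 0.0077 0.1237] off after twist [ 0.1671 -0.002   0.1237]
tool z xy [ 0.1016 -0.0443]
knife 97 [280.3 198.3] [0.6062 0.0466] 0.0728 0.0144 [-0.993 -0.121] [[222, 151, 94], [219, 219, 220]]
knife 108 [358.9 203.1] [ 0.5919 -0.1755] 0.0721 0.0146 [-1.     0.026] [[199, 133, 83], [220, 221, 221]]
knife 109 [333.3 242.1] [ 0.4758 -0.1023] 0.0701 0.0191 [-0.996 -0.086] [[223, 223, 223], [209, 139, 88]]
knife 110 [360.1 275.6] [ 0.3962 -0.1755] 0.0696 0.0199 [-0.872  0.49 ] [[88, 75, 50], [107, 108, 76]]
```

Call:
drive_tool:
  offset:
    - [0.026,0,0.012]
    - [0.026,0,0.012]
    - [0.026,0,0.012]
    - [0.026,0,0.012]
    - [0.026,0,0.012]
    - [0.018,-0.001,0.012]
    - [0.01,-0.001,0.012]
    - [0.004,0,0.012]
    - [0,0,0.012]
  twist: [0.058,0,0,0,0,0,0,0,0]
  fingers: [0.037,0.037,0.037,0.037,0.037,0.037,0.037,0.037,0.037]
  force: 25

```text
t: 66.47
ee_pos: [0.5974, -0.173, 0.0836]
ee_rot: [0.999, -0.014, 0.046, 0.019]
contact_force: [0.0, 0.4, 0.6]
opening: 0.0373
```

```bash
python3 go.py .6018 -.1775 .003 -1.3
```

```text
t 66.47 pos [ 0.5974 -0.173   0.0836] yaw -1.56 tilt 5.74 j6 1.27
twist rad -0.005 rows 0.0
off now [-0.003   0.0013  0.0807] off after twist [-0.003   0.0013  0.0807]
tool z xy [ 0.0916 -0.0403]
```

Call:
drive_tool:
  offset:
    - [-0.003,0.001,0.016]
    - [0,0,0.016]
    - [0,0,0.016]
    - [0,0,0.014]
    - [0,0,0.011]
    - [0,0,0.006]
  twist: [0,0,0,0,0,0]
  fingers: [0.037,0.037,0.037,0.037,0.037,0.037]

```text
t: 66.97
ee_pos: [0.5984, -0.1764, 0.0]
ee_rot: [0.999, -0.014, 0.044, 0.019]
contact_force: [-44.3, 14.1, 106.0]
opening: 0.0369
```

```bash
python3 go.py .6018 -.1775 .003 -1.3
```

```text
t 66.97 pos [ 0.5984 -0.1764  0.    ] yaw -1.57 tilt 5.48 j6 1.26
twist rad -0.005 rows 0.0
off now [ 0.0037  0.0011 -0.0026] off after twist [ 0.0037  0.0012 -0.0026]
tool z xy [ 0.0875 -0.0383]
```

Call:
drive_tool:
  offset:
    - [0.001,0,-0.005]
    - [0.001,0,0]
  twist: [0,0]
  fingers: [0.037,0.037]

```text
t: 67.13
ee_pos: [0.5996, -0.1763, 0.0063]
ee_rot: [0.999, -0.015, 0.044, 0.019]
contact_force: [0.8, -0.5, 0.9]
opening: 0.0368
```

```bash
python3 go.py .6018 -.1775 .004 -1.3; python3 -c "
from h import *
snap('side','k1')
s=cv2.imread('pics/k1.png'); cv2.imwrite('pics/k1c.png',cv2.resize(s[220:410,200:440],None,fx=3,fy=3,interpolation=cv2.INTER_CUBIC))"
```

```text
t 67.13 pos [ 0.5996 -0.1763  0.0063] yaw -1.58 tilt 5.49 j6 1.26
twist rad -0.005 rows 0.0
off now [0.002  0.0011 0.0025] off after twist [0.002  0.0011 0.0025]
tool z xy [ 0.0877 -0.0383]
```

View pics/k1c.png

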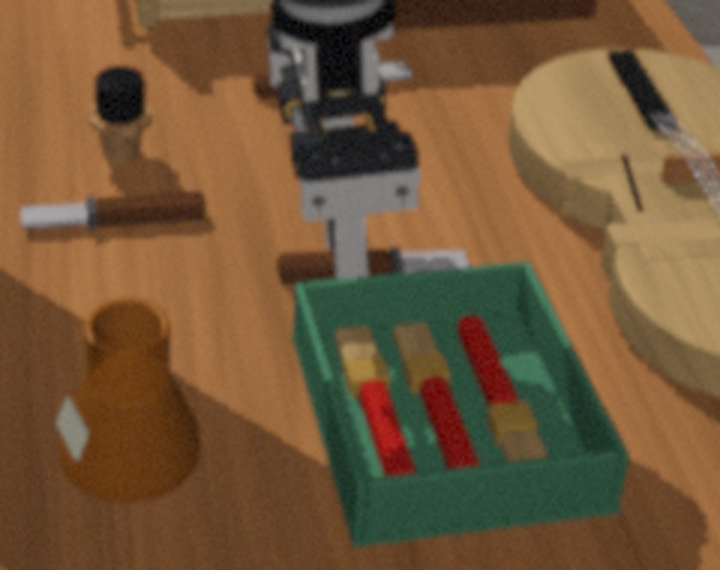

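Call:
drive_tool:
  offset:
    - [0.001,0.001,0.002]
    - [0,0,0.0005]
    - [0,0,0.0005]
    - [0,0,0]
    - [0,0,-0.015]
    - [0,0,-0.03]
    - [0,0,-0.03]
    - [0,0,-0.03]
    - [0,0,-0.03]
  twist: [0,0,0,0,0,0,0,0,0]
  fingers: [0.007,0.007,0.007,0.007,0.007,0.007,0.007,0.007,0.007]
  force: 30

```text
t: 67.93
ee_pos: [0.584, -0.1709, 0.1361]
ee_rot: [0.999, -0.015, 0.036, 0.016]
contact_force: [0.8, 1.0, -0.7]
opening: 0.0177
```

```bash
python3 go.py .560 .2 .15 1.5
```

```text
t 67.93 pos [ 0.584  -0.1709  0.1361] yaw -1.62 tilt 4.56 j6 1.26
twist rad -0.054 rows 0.4
off now [-0.0334 -0.3694 -0.0278] off after twist [-0.0132 -0.3706 -0.0278]
tool z xy [ 0.0724 -0.0329]
```

Call:
drive_tool:
  offset:
    - [-0.001,-0.038,-0.005]
    - [-0.001,-0.039,-0.005]
    - [-0.001,-0.039,-0.005]
    - [-0.001,-0.039,-0.005]
    - [-0.001,-0.039,0]
    - [-0.001,-0.039,0]
    - [-0.001,-0.039,0]
    - [-0.001,-0.039,0]
    - [-0.001,-0.028,0]
    - [-0.001,-0.015,0]
    - [-0.001,-0.006,0]
  twist: [-0.054,0,0,0,0,0,0,0,0,0,0]
  fingers: [0.007,0.007,0.007,0.007,0.007,0.007,0.007,0.007,0.007,0.007,0.007]

```text
t: 68.85
ee_pos: [0.5631, 0.2029, 0.1626]
ee_rot: [0.999, 0.011, 0.046, 0.019]
contact_force: [0.0, 0.3, -0.7]
opening: 0.0178
```

```bash
python3 go.py .5595 .20 .09 1.5; python3 -c "
from h import *
snap('side','k2')
s=cv2.imread('pics/k2.png'); cv2.imwrite('pics/k2c.png',cv2.resize(s[100:300,200:440],None,fx=3,fy=3,interpolation=cv2.INTER_CUBIC))"
```

```text
t 68.85 pos [0.5631 0.2029 0.1626] yaw 1.34 tilt 5.66 j6 1.89
twist rad -0.003 rows 0.0
off now [-0.0102  0.      0.072 ] off after twist [-0.0102  0.      0.072 ]
tool z xy [ 0.0918 -0.036 ]
```

View pics/k2c.png

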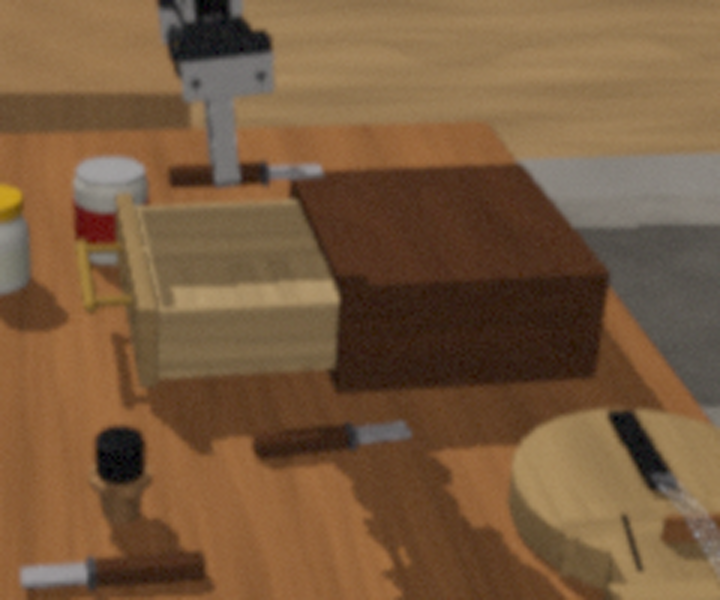

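Run:
```python
from h import *
ps=manip.camera_params('side')
def ony(u,v,y):
    o,d=ray(ps,u,v); return (o+d*(y-o[1])/d[1]).round(4)
f=lambda x,y:(200+x/3,100+y/3)
print('knife ends',ony(*f(170,175),.203),ony(*f(323,171),.203))
# near drawer wall top edge y~.1425: front panel/inner corner, cabinet front
print('cab front near top corner',ony(*f(335,278),.1285), 'drawer near wall top at front panel',ony(*f(158,308),.1425))
print('front panel top L/R at near end', ony(*f(142,303),.1313), ony(*f(160,300),.1313))
```

```text
knife ends [0.5194 0.203  0.169 ] [0.6455 0.203  0.1685]
cab front near top corner [0.6449 0.1285 0.1074] drawer near wall top at front panel [0.5042 0.1425 0.0796]
front panel top L/R at near end [0.4906 0.1313 0.0905] [0.5049 0.1313 0.0925]
```

Call:
drive_tool:
  offset:
    - [-0.008,0,0.006]
    - [-0.004,0,0.012]
    - [0,0,0.012]
    - [0,0,0.012]
    - [0,0,0.008]
  twist: [0,0,0,0,0]
  fingers: [0.007,0.007,0.007,0.007,0.007]

```text
t: 69.32
ee_pos: [0.5568, 0.1975, 0.1134]
ee_rot: [0.999, 0.01, 0.048, 0.018]
contact_force: [0.0, -0.4, -1.7]
opening: 0.0176
```

```bash
python3 go.py .557 .20 .03 1.5
```

```text
t 69.32 pos [0.5568 0.1975 0.1134] yaw 1.25 tilt 5.89 j6 1.89
twist rad -0.004 rows 0.0
off now [-0.0077 -0.0056  0.0829] off after twist [-0.0077 -0.0056  0.0829]
tool z xy [ 0.0964 -0.0353]
```

Call:
drive_tool:
  offset:
    - [-0.0015,-0.001,0.014]
    - [-0.0015,-0.001,0.014]
    - [-0.0015,-0.001,0.014]
    - [-0.0015,-0.001,0.014]
    - [-0.001,-0.001,0.012]
    - [-0.0005,0,0.006]
  twist: [0,0,0,0,0,0]
  fingers: [0.007,0.007,0.007,0.007,0.007,0.007]

```text
t: 69.82
ee_pos: [0.5581, 0.1954, 0.0327]
ee_rot: [0.999, 0.007, 0.047, 0.019]
contact_force: [0.5, 0.2, -0.4]
opening: 0.0177
```

```bash
python3 go.py .557 .20 .028 1.5; python3 -c "
from h import *
snap('side','k3')
s=cv2.imread('pics/k3.png'); cv2.imwrite('pics/k3c.png',cv2.resize(s[100:300,200:440],None,fx=3,fy=3,interpolation=cv2.INTER_CUBIC))"
```

```text
t 69.82 pos [0.5581 0.1954 0.0327] yaw 0.96 tilt 5.84 j6 1.91
twist rad -0.01 rows 0.1
off now [-0.0014 -0.0048  0.0044] off after twist [-0.0014 -0.0048  0.0044]
tool z xy [ 0.0949 -0.0366]
```

View pics/k3c.png

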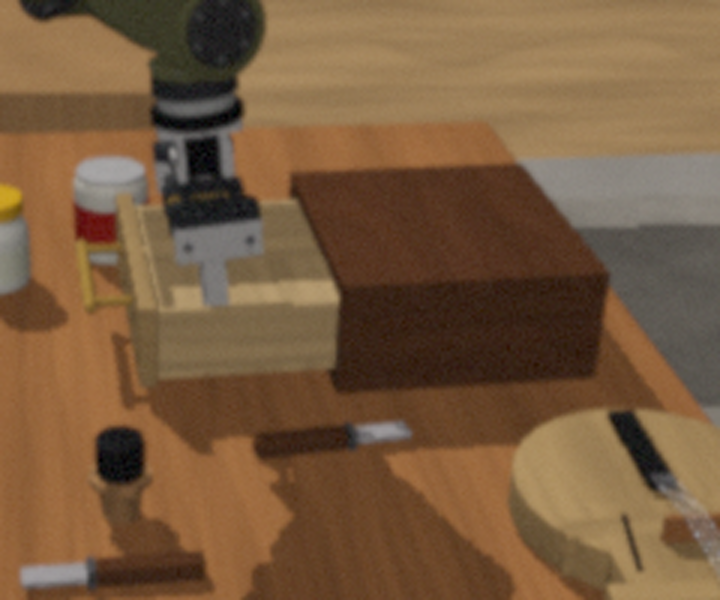

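Call:
drive_tool:
  offset:
    - [-0.001,0,0.003]
    - [0,0,0]
    - [0,0,0]
    - [0,0,0]
    - [0,0,-0.015]
    - [0,0,-0.025]
    - [0,0,-0.03]
    - [0,0,-0.03]
  twist: [0,0,0,0,0,0,0,0]
  fingers: [0.007,0.032,0.032,0.032,0.032,0.032,0.032,0.032]

```text
t: 70.53
ee_pos: [0.5463, 0.1977, 0.1286]
ee_rot: [0.999, 0.007, 0.044, 0.02]
contact_force: [0.1, 0.4, 0.0]
opening: 0.0321
```

```bash
python3 go.py .6162 .0480 .1 7.3; python3 -c "
from h import *
snap('side','k4'); snap('top','k4t')
s=cv2.imread('pics/k4.png'); a=cv2.resize(s[130:260,200:400],None,fx=3,fy=3,interpolation=cv2.INTER_CUBIC)
s=cv2.imread('pics/k4t.png'); b=cv2.resize(s[150:290,140:380],None,fx=2.5,fy=2.5,interpolation=cv2.INTER_CUBIC)
cv2.imwrite('pics/k4c.png',a);cv2.imwrite('pics/k4d.png',b)"
```

```text
t 70.53 pos [0.5463 0.1977 0.1286] yaw 0.91 tilt 5.52 j6 1.9
twist rad -0.111 rows 0.9
off now [0.0647 0.1493 0.0405] off after twist [0.0477 0.1555 0.0405]
tool z xy [ 0.088  -0.0389]
```

View pics/k4c.png

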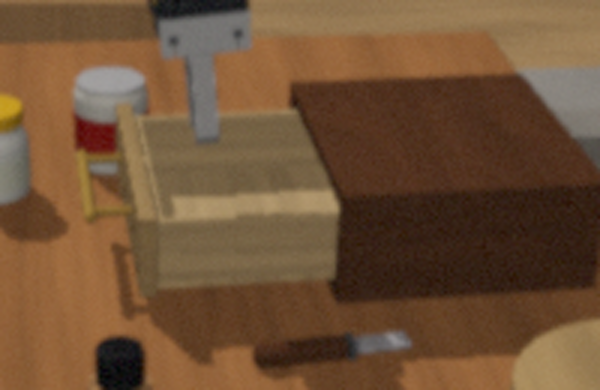

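View pics/k4d.png

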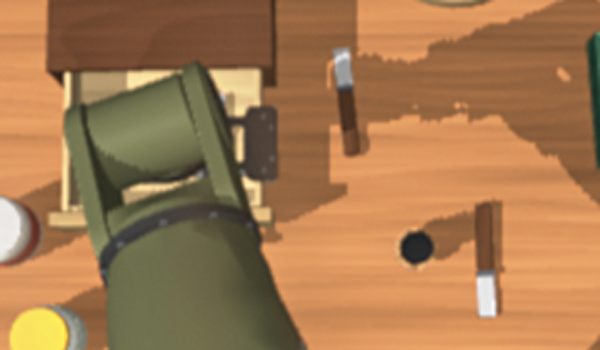

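Call:
drive_tool:
  offset:
    - [0.008,0.03,0]
    - [0.012,0.036,0]
    - [0.012,0.036,0]
    - [0.009,0.03,0]
    - [0.004,0.014,0.012]
    - [0.002,0.006,0.012]
    - [0,0,0.012]
  twist: [-0.111,0,0,0,0,0,0]
  fingers: [0.037,0.037,0.037,0.037,0.037,0.037,0.037]
  force: 25

```text
t: 71.22
ee_pos: [0.6187, 0.0468, 0.113]
ee_rot: [0.996, 0.066, 0.053, 0.021]
contact_force: [-0.0, 0.1, -0.2]
opening: 0.0369
```

```bash
python3 go.py .6162 .0470 .006 7.3;python3 -c "
from meas import *
im=cv2.imread('pics/k4t.png')[...,::-1].copy();p=manip.camera_params('top')
for t in tools(im,p): print(*t)"
```

```text
t 71.22 pos [0.6187 0.0468 0.113 ] yaw 7.68 tilt 6.57 j6 1.49
twist rad 0.007 rows 0.1
off now [-0.0136 -0.0058  0.106 ] off after twist [-0.0136 -0.0057  0.106 ]
tool z xy [ 0.1091 -0.0345]
knife 128 [279.2 196.5] [0.6071 0.0477] 0.0738 0.019 [-0.981 -0.194] [[227, 157, 99], [155, 155, 155]]
```

Call:
drive_tool:
  offset:
    - [-0.005,-0.002,0.014]
    - [-0.005,-0.002,0.014]
    - [-0.003,-0.001,0.014]
    - [0,0,0.014]
    - [0,0,0.014]
    - [0,0,0.012]
    - [0,0,0.007]
  twist: [0,0,0,0,0,0,0]
  fingers: [0.037,0.037,0.037,0.037,0.037,0.037,0.037]

```text
t: 71.8
ee_pos: [0.6102, 0.0538, 0.0111]
ee_rot: [0.996, 0.068, 0.05, 0.02]
contact_force: [1.0, -0.5, 0.2]
opening: 0.0366
```

```bash
python3 go.py .6162 .0475 .004 7.3
```

```text
t 71.8 pos [0.6102 0.0538 0.0111] yaw 7.94 tilt 6.2 j6 1.51
twist rad 0.011 rows 0.1
off now [0.0044 0.0067 0.0079] off after twist [0.0045 0.0066 0.0079]
tool z xy [ 0.1027 -0.0333]
```

Call:
drive_tool:
  offset:
    - [0.004,0.0065,0.002]
    - [0,0,0.004]
    - [0,0,0]
    - [0,0,0.0005]
    - [0,0,0.0005]
    - [0,0,0]
    - [0,0,-0.015]
    - [0,0,-0.03]
    - [0,0,-0.03]
    - [0,0,-0.03]
    - [0,0,-0.03]
  twist: [0.01,0,0,0,0,0,0,0,0,0,0]
  fingers: [0.037,0.037,0.007,0.007,0.007,0.007,0.007,0.007,0.007,0.007,0.007]
  force: 30

```text
t: 72.72
ee_pos: [0.5988, 0.0526, 0.1371]
ee_rot: [0.997, 0.063, 0.045, 0.02]
contact_force: [0.4, -1.2, -0.3]
opening: 0.0179
```

```bash
python3 go.py .557 .25 .16 1.5
```

```text
t 72.72 pos [0.5988 0.0526 0.1371] yaw 7.33 tilt 5.58 j6 1.51
twist rad 0.102 rows 0.8
off now [-0.0142 -0.1998 -0.0332] off after twist [-0.0345 -0.1973 -0.0332]
tool z xy [ 0.0914 -0.0333]
```

Call:
drive_tool:
  offset:
    - [-0.003,-0.03,-0.006]
    - [-0.006,-0.036,-0.006]
    - [-0.006,-0.036,-0.006]
    - [-0.006,-0.036,0]
    - [-0.006,-0.03,0]
    - [-0.004,-0.016,0]
    - [-0.002,-0.007,0]
  twist: [0.102,0,0,0,0,0,0]
  fingers: [0.007,0.007,0.007,0.007,0.007,0.007,0.007]

```text
t: 73.3
ee_pos: [0.5586, 0.2492, 0.1587]
ee_rot: [0.998, 0.008, 0.055, 0.016]
contact_force: [0.0, -0.7, -0.9]
opening: 0.0179
```

```bash
python3 go.py .557 .25 .1 1.5; python3 -c "
from h import *
snap('side','k5')
s=cv2.imread('pics/k5.png'); cv2.imwrite('pics/k5c.png',cv2.resize(s[100:300,200:440],None,fx=3,fy=3,interpolation=cv2.INTER_CUBIC))"
```

```text
t 73.3 pos [0.5586 0.2492 0.1587] yaw 0.97 tilt 6.57 j6 1.97
twist rad -0.009 rows 0.1
off now [-0.0081 -0.0027  0.0581] off after twist [-0.008  -0.0028  0.0581]
tool z xy [ 0.1103 -0.0301]
```

View pics/k5c.png

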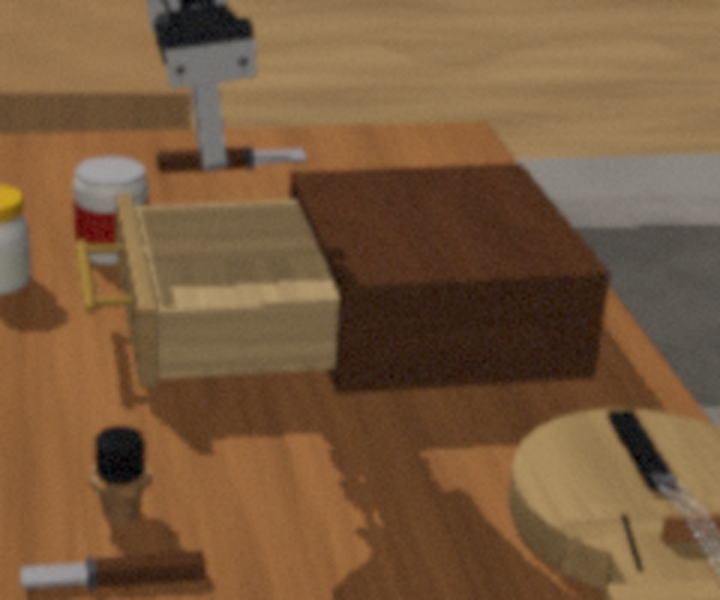

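Run:
```python
from h import *
ps=manip.camera_params('side')
def ony(u,v,y):
    o,d=ray(ps,u,v); return (o+d*(y-o[1])/d[1]).round(4)
f=lambda x,y:(200+x/3,100+y/3)
print('knife ends',ony(*f(157,160),.249),ony(*f(306,155),.249))
```

```text
knife ends [0.5127 0.249  0.1636] [0.6393 0.249  0.1643]
```

Call:
drive_tool:
  offset:
    - [-0.0015,-0.0005,0.012]
    - [-0.0015,-0.0005,0.014]
    - [-0.0015,-0.0005,0.014]
    - [-0.0015,-0.0005,0.014]
    - [-0.0015,-0.0005,0.014]
    - [-0.0015,-0.0005,0.012]
    - [-0.001,-0.0005,0.008]
  twist: [0,0,0,0,0,0,0]
  fingers: [0.007,0.007,0.007,0.007,0.007,0.007,0.007]

```text
t: 73.93
ee_pos: [0.5606, 0.2422, 0.0643]
ee_rot: [0.998, 0.005, 0.056, 0.016]
contact_force: [0.4, 0.1, -1.4]
opening: 0.0174
```

```bash
python3 go.py .558 .25 .028 1.5
```

```text
t 73.93 pos [0.5606 0.2422 0.0643] yaw 0.64 tilt 6.69 j6 1.99
twist rad -0.015 rows 0.1
off now [-0.0065 -0.009   0.0355] off after twist [-0.0064 -0.0091  0.0355]
tool z xy [ 0.1124 -0.0306]
```

Call:
drive_tool:
  offset:
    - [-0.003,-0.003,0.012]
    - [-0.002,-0.003,0.012]
    - [-0.001,-0.001,0.007]
    - [0,0,0.002]
    - [0,0,0]
    - [0,0,0]
    - [0,0,0]
    - [0,0,-0.015]
    - [0,0,-0.025]
    - [0,0,-0.03]
    - [0,0,-0.035]
  twist: [-0.01,0,0,0,0,0,0,0,0,0,0]
  fingers: [0.007,0.007,0.007,0.007,0.032,0.032,0.032,0.032,0.032,0.032,0.032]

```text
t: 74.85
ee_pos: [0.5451, 0.2454, 0.1284]
ee_rot: [0.999, 0.007, 0.051, 0.018]
contact_force: [0.6, -0.1, 0.4]
opening: 0.0318
```

```bash
python3 go.py .4659 -.102 .15 2; python3 -c "
from meas import *
snap('side','k6'); im=snap('top','k6t');p=manip.camera_params('top')
for t in tools(im,p): print(*t)
cv2.imwrite('pics/k6d.png',cv2.resize(im[150:290,140:380,::-1],None,fx=2.5,fy=2.5,interpolation=cv2.INTER_CUBIC))"
```

```text
t 74.85 pos [0.5451 0.2454 0.1284] yaw 0.88 tilt 6.18 j6 1.99
twist rad -0.02 rows 0.2
off now [-0.0819  0.3471 -0.0169] off after twist [-0.0887  0.3454 -0.0169]
tool z xy [ 0.1014 -0.036 ]
```

View pics/k6d.png

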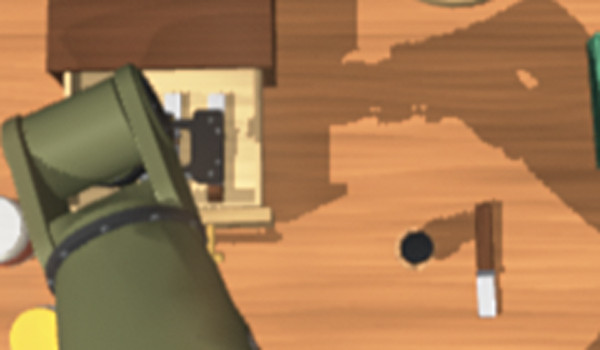

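Call:
drive_tool:
  offset:
    - [-0.008,0.032,-0.004]
    - [-0.01,0.038,0]
    - [-0.01,0.038,0]
    - [-0.01,0.038,0]
    - [-0.01,0.038,0]
    - [-0.01,0.038,0]
    - [-0.01,0.038,0]
    - [-0.01,0.038,0]
    - [-0.007,0.026,0]
    - [-0.004,0.012,0.012]
    - [-0.001,0.005,0.012]
  twist: [-0.01,0,0,0,0,0,0,0,0,0,0]
  fingers: [0.037,0.037,0.037,0.037,0.037,0.037,0.037,0.037,0.037,0.037,0.037]
  force: 25

```text
t: 75.87
ee_pos: [0.4672, -0.1099, 0.1222]
ee_rot: [0.998, 0.014, 0.066, 0.017]
contact_force: [0.4, -1.0, -0.8]
opening: 0.0372
```

```bash
python3 go.py .4659 -.102 .006 1.5
```

```text
t 75.87 pos [ 0.4672 -0.1099  0.1222] yaw 1.79 tilt 7.87 j6 1.22
twist rad 0.005 rows 0.0
off now [-0.0164 -0.0121  0.1147] off after twist [-0.0165 -0.012   0.1147]
tool z xy [ 0.133  -0.0322]
```

Call:
drive_tool:
  offset:
    - [-0.004,-0.003,0.012]
    - [-0.004,-0.003,0.012]
    - [-0.003,-0.002,0.012]
    - [-0.002,-0.002,0.012]
    - [-0.001,-0.001,0.012]
    - [0,0,0.012]
    - [0,0,0.012]
    - [0,0,0.008]
  twist: [0,0,0,0,0,0,0,0]
  fingers: [0.037,0.037,0.037,0.037,0.037,0.037,0.037,0.037]

```text
t: 76.53
ee_pos: [0.4666, -0.1059, 0.027]
ee_rot: [0.997, 0.012, 0.071, 0.019]
contact_force: [-0.1, -0.9, -0.0]
opening: 0.0371
```

```bash
python3 go.py .4659 -.102 .005 1.5
```

```text
t 76.53 pos [ 0.4666 -0.1059  0.027 ] yaw 1.53 tilt 8.41 j6 1.23
twist rad 0.0 rows 0.0
off now [-0.0037 -0.0048  0.0215] off after twist [-0.0037 -0.0048  0.0215]
tool z xy [ 0.1416 -0.0362]
```

Call:
drive_tool:
  offset:
    - [-0.002,-0.004,0.01]
    - [-0.001,0,0.008]
    - [0,0,0.002]
  twist: [0,0,0]
  fingers: [0.037,0.037,0.037]

```text
t: 76.78
ee_pos: [0.4668, -0.1029, 0.0052]
ee_rot: [0.997, 0.012, 0.071, 0.019]
contact_force: [-0.2, -0.4, 0.2]
opening: 0.0372
```

```bash
python3 go.py .4659 -.102 .005 1.5
```

```text
t 76.78 pos [ 0.4668 -0.1029  0.0052] yaw 1.53 tilt 8.45 j6 1.24
twist rad 0.001 rows 0.0
off now [-0.0009 -0.001   0.0001] off after twist [-0.0009 -0.001   0.0001]
tool z xy [ 0.1423 -0.0365]
```

Call:
drive_tool:
  offset:
    - [-0.0005,-0.0005,0.0005]
    - [0,0,0.0005]
    - [0,0,0.0005]
    - [0,0,0]
    - [0,0,-0.015]
    - [0.004,0,-0.03]
    - [0.005,0,-0.03]
    - [0.005,0,-0.03]
    - [0.005,0,-0.03]
  twist: [0,0,0,0,0,0,0,0,0]
  fingers: [0.007,0.007,0.007,0.007,0.007,0.007,0.007,0.007,0.007]
  force: 30

```text
t: 77.53
ee_pos: [0.4632, -0.0968, 0.1414]
ee_rot: [0.998, 0.011, 0.067, 0.018]
contact_force: [0.8, -0.3, -1.1]
opening: 0.0178
```

```bash
python3 go.py .592 .297 .16 1.5
```

```text
t 77.53 pos [ 0.4632 -0.0968  0.1414] yaw 1.46 tilt 7.93 j6 1.26
twist rad -0.001 rows 0.0
off now [ 0.14   -0.3901 -0.0146] off after twist [ 0.1403 -0.39   -0.0146]
tool z xy [ 0.1337 -0.034 ]
```

Call:
drive_tool:
  offset:
    - [0.01,-0.03,0]
    - [0.013,-0.0365,0]
    - [0.013,-0.0365,0]
    - [0.013,-0.0365,0]
    - [0.013,-0.0365,0]
    - [0.013,-0.0365,0]
    - [0.013,-0.0365,0]
    - [0.013,-0.0365,0]
    - [0.013,-0.0365,0]
    - [0.01,-0.03,0]
    - [0.006,-0.016,0]
    - [0.003,-0.006,0]
  twist: [0,0,0,0,0,0,0,0,0,0,0,0]
  fingers: [0.007,0.007,0.007,0.007,0.007,0.007,0.007,0.007,0.007,0.007,0.007,0.007]

```text
t: 78.53
ee_pos: [0.5953, 0.2968, 0.1601]
ee_rot: [0.997, 0.008, 0.078, 0.019]
contact_force: [-0.4, 0.5, -1.1]
opening: 0.0177
```

```bash
python3 go.py .592 .297 .1 1.5; python3 -c "
from h import *
snap('side','k7')
s=cv2.imread('pics/k7.png'); cv2.imwrite('pics/k7c.png',cv2.resize(s[100:300,200:440],None,fx=3,fy=3,interpolation=cv2.INTER_CUBIC))"
```

```text
t 78.53 pos [0.5953 0.2968 0.1601] yaw 1.14 tilt 9.16 j6 2.04
twist rad -0.006 rows 0.1
off now [-0.0126 -0.0026  0.0588] off after twist [-0.0126 -0.0027  0.0588]
tool z xy [ 0.1549 -0.0363]
```

View pics/k7c.png

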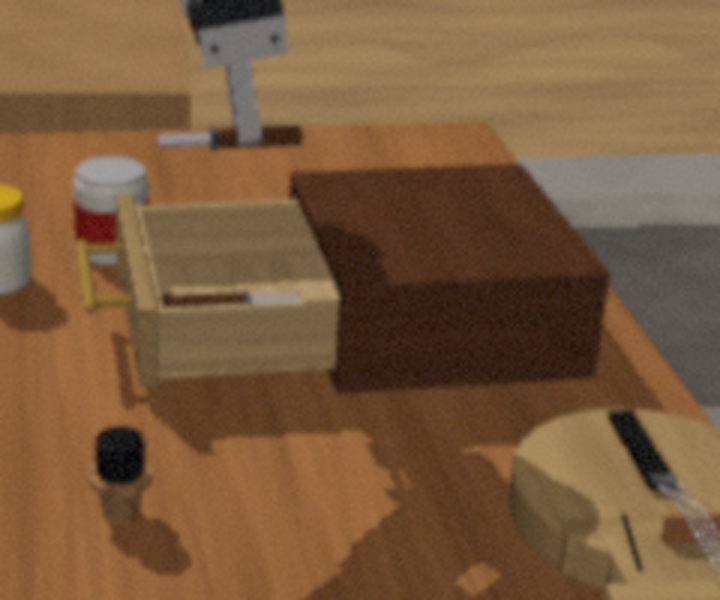

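```bash
python3 - <<'E'
from h import *
ps=manip.camera_params('side')
def ony(u,v,y):
    o,d=ray(ps,u,v); return (o+d*(y-o[1])/d[1]).round(4)
f=lambda x,y:(200+x/3,100+y/3)
print('knife ends',ony(*f(157,139),.297),ony(*f(302,135),.297))
E
python3 go.py .593 .297 .028 1.5
```

```text
knife ends [0.5167 0.297  0.1635] [0.6439 0.297  0.1636]
t 78.58 pos [0.5954 0.2968 0.16  ] yaw 1.14 tilt 9.15 j6 2.04
twist rad -0.006 rows 0.0
off now [-0.0228 -0.0054  0.13  ] off after twist [-0.0228 -0.0055  0.13  ]
tool z xy [ 0.1549 -0.0362]
```

Call:
drive_tool:
  offset:
    - [-0.004,-0.001,0.012]
    - [-0.004,-0.001,0.013]
    - [-0.003,-0.001,0.013]
    - [-0.003,-0.001,0.013]
    - [-0.003,-0.001,0.013]
    - [-0.002,-0.001,0.012]
    - [-0.002,-0.001,0.008]
  twist: [0,0,0,0,0,0,0]
  fingers: [0.007,0.007,0.007,0.007,0.007,0.007,0.007]

```text
t: 79.17
ee_pos: [0.5857, 0.2911, 0.0683]
ee_rot: [0.997, 0.005, 0.078, 0.019]
contact_force: [0.9, -0.6, -1.5]
opening: 0.0176
```

```bash
python3 go.py .5907 .297 .028 1.5
```

```text
t 79.17 pos [0.5857 0.2911 0.0683] yaw 0.76 tilt 9.19 j6 2.07
twist rad -0.013 rows 0.1
off now [-0.0012 -0.0074  0.0404] off after twist [-0.0011 -0.0074  0.0404]
tool z xy [ 0.1552 -0.0375]
```

Call:
drive_tool:
  offset:
    - [0,-0.003,0.012]
    - [0,-0.002,0.012]
    - [0,-0.001,0.01]
    - [0,0,0.004]
    - [0,0,0]
    - [0,0,0]
    - [0,0,0]
  twist: [-0.01,0,0,0,0,0,0]
  fingers: [0.007,0.007,0.007,0.007,0.032,0.032,0.032]

```text
t: 79.75
ee_pos: [0.5915, 0.2927, 0.0251]
ee_rot: [0.997, 0.009, 0.077, 0.02]
contact_force: [0.7, 0.1, -0.4]
opening: 0.0314
```

```bash
python3 go.py .5907 .297 .028 1.5
```

```text
t 79.75 pos [0.5915 0.2927 0.0251] yaw 1.25 tilt 9.11 j6 2.07
twist rad -0.004 rows 0.0
off now [-0.0002 -0.0042 -0.0032] off after twist [-0.0002 -0.0042 -0.0032]
tool z xy [ 0.1535 -0.0389]
```

Call:
drive_tool:
  offset:
    - [0.002,0,-0.015]
    - [0.004,0,-0.025]
    - [0.004,0,-0.03]
    - [0.004,0,-0.035]
    - [-0.03,0,-0.01]
    - [-0.035,0,0]
    - [-0.035,0,0]
    - [-0.035,0,0]
    - [-0.03,0,0]
    - [-0.02,0,0]
  twist: [0,0,0,0,0,0,0,0,0,0]
  fingers: [0.032,0.032,0.032,0.032,0.0,0.0,0.0,0.0,0.0,0.0]

```text
t: 80.58
ee_pos: [0.4019, 0.2934, 0.1213]
ee_rot: [0.996, 0.007, 0.082, 0.017]
contact_force: [0.9, -0.1, 0.7]
opening: 0.0008
```

```bash
python3 st.py; python3 go.py .41 .247 .12 1.5; python3 -c "
from h import *
snap('side','k8'); im=snap('top','k8t')
s=cv2.imread('pics/k8.png'); a=cv2.resize(s[130:300,200:400],None,fx=3,fy=3,interpolation=cv2.INTER_CUBIC)
cv2.imwrite('pics/k8c.png',a)
cv2.imwrite('pics/k8d.png',cv2.resize(im[150:290,140:380,::-1],None,fx=2.5,fy=2.5,interpolation=cv2.INTER_CUBIC))"
```

```text
80.58 q [ 0.6235  0.2179  1.8441 -0.1484  0.9706  2.2567] tau [ -2.5 -42.6 -33.4  -0.2  -0.2  -0.5] qv [ 0.288 -0.369  0.539 -0.055 -0.159  0.334]
pos [0.4019 0.2934 0.1213] sum-pi deg -6.24 toolz [ 0.163 -0.033] yaw 1.0
t 80.58 pos [0.4019 0.2934 0.1213] yaw 1.02 tilt 9.57 j6 2.26
twist rad -0.008 rows 0.1
off now [0.007  0.0465 0.0042] off after twist [0.0066 0.0465 0.0042]
tool z xy [ 0.163 -0.033]
```

View pics/k8c.png

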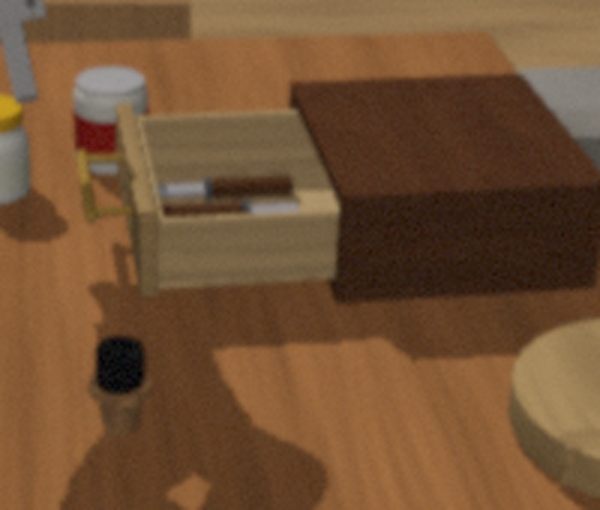

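View pics/k8d.png

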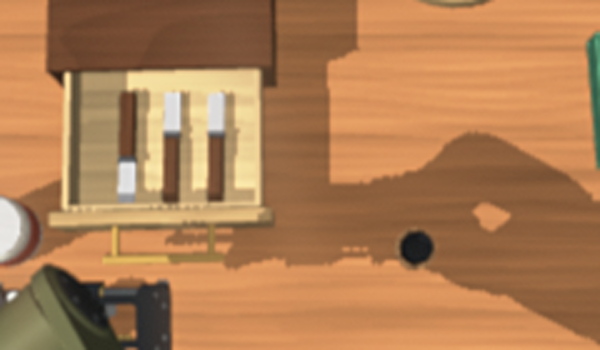

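Call:
drive_tool:
  offset:
    - [0,0.022,0]
    - [0,0.018,0]
    - [-0.004,0.006,0.012]
    - [-0.003,0,0.014]
    - [-0.002,0,0.016]
    - [-0.002,0,0.016]
    - [-0.001,0,0.012]
    - [0,0,0.005]
  twist: [0,0,0,0,0,0,0,0]
  fingers: [0,0,0,0,0,0,0,0]
  force: 10

```text
t: 81.35
ee_pos: [0.4109, 0.2456, 0.0516]
ee_rot: [0.996, 0.008, 0.089, 0.013]
contact_force: [-0.2, 0.4, 0.0]
opening: 0.0008
```

```bash
python3 st.py; python3 go.py .43 .247 .047 1.5
```

```text
81.35 q [ 0.5247  0.2783  1.9663 -0.1605  0.7618  2.188 ] tau [  0.2 -45.2 -27.5  -0.3  -0.6   0.1] qv [-0.026  0.122 -0.01  -0.018 -0.13   0.006]
pos [0.4109 0.2456 0.0516] sum-pi deg -7.74 toolz [ 0.1767 -0.0252] yaw 1.1
t 81.35 pos [0.4109 0.2456 0.0516] yaw 1.07 tilt 10.28 j6 2.19
twist rad -0.007 rows 0.1
off now [ 0.018  -0.0012  0.0079] off after twist [ 0.018  -0.0011  0.0079]
tool z xy [ 0.1767 -0.0252]
```

Call:
drive_tool:
  offset:
    - [0.008,0,0.004]
    - [0.01,0,0.003]
    - [0.012,0,0.0025]
    - [0.012,0,0.0025]
    - [0.012,0,0.0025]
    - [0.012,0,0.0025]
    - [0.012,0,0.0025]
  twist: [0,0,0,0,0,0,0]
  fingers: [0,0,0,0,0,0,0]

```text
t: 81.93
ee_pos: [0.4998, 0.247, 0.0483]
ee_rot: [0.996, 0.008, 0.089, 0.013]
contact_force: [-1.4, 0.7, -1.6]
opening: 0.0004
```

```bash
python3 st.py; python3 go.py .588 .247 .05 1.5; python3 -c "
from h import *
print(manip.observe()['contact_force'].round(1))
snap('side','d1')
s=cv2.imread('pics/d1.png'); a=cv2.resize(s[130:300,200:400],None,fx=3,fy=3,interpolation=cv2.INTER_CUBIC)
cv2.imwrite('pics/d1c.png',a)"
```

```text
81.93 q [ 0.4406  0.4276  1.7613 -0.1356  0.8062  2.0817] tau [  0.1 -57.3 -27.9  -0.6  -1.    0.4] qv [-0.137  0.269 -0.41   0.047  0.118 -0.179]
pos [0.4998 0.247  0.0483] sum-pi deg -8.39 toolz [ 0.177  -0.0244] yaw 1.1
t 81.93 pos [0.4998 0.247  0.0483] yaw 1.08 tilt 10.29 j6 2.08
twist rad -0.007 rows 0.1
off now [0.0871 0.0012 0.0139] off after twist [0.0871 0.0019 0.0139]
tool z xy [ 0.177  -0.0244]
[-1.4  0.7 -1.6]
```

View pics/d1c.png

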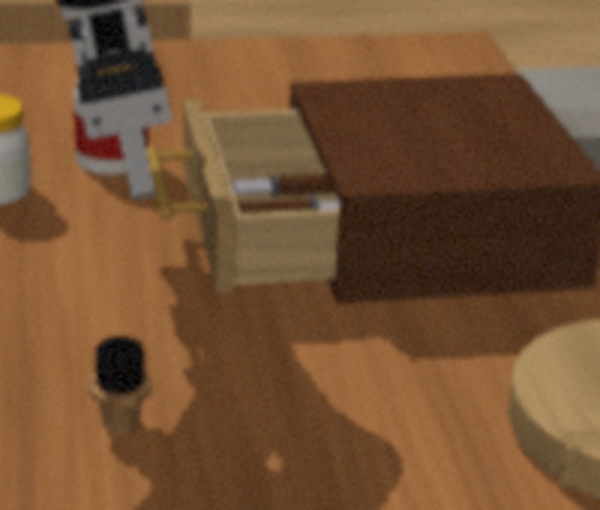

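The push works and the drawer is closing. Continuing more gently near the end.

Call:
drive_tool:
  offset:
    - [0.012,0,0.002]
    - [0.012,0,0.002]
    - [0.012,0,0.002]
    - [0.012,0,0.002]
    - [0.01,0,0.002]
    - [0.006,0,0.001]
  twist: [0,0,0,0,0,0]
  fingers: [0,0,0,0,0,0]

```text
t: 82.48
ee_pos: [0.5724, 0.2474, 0.0513]
ee_rot: [0.996, 0.007, 0.09, 0.012]
contact_force: [-0.7, -0.4, -1.2]
opening: 0.0003
```

```bash
python3 go.py .588 .247 .05 1.5; python3 -c "
from h import *
print(manip.observe()['contact_force'].round(1))"
```

```text
t 82.48 pos [0.5724 0.2474 0.0513] yaw 0.99 tilt 10.38 j6 2.01
twist rad -0.009 rows 0.1
off now [0.0151 0.0006 0.0041] off after twist [0.0151 0.0007 0.0041]
tool z xy [ 0.1787 -0.0233]
[-0.7 -0.4 -1.2]
```

Call:
drive_tool:
  offset:
    - [0.006,0,0.002]
    - [0.006,0,0.002]
    - [0.005,0,0.001]
  twist: [0,0,0]
  fingers: [0,0,0]

```text
t: 82.73
ee_pos: [0.5859, 0.2475, 0.0495]
ee_rot: [0.996, 0.007, 0.082, 0.014]
contact_force: [-85.0, -4.6, 53.7]
opening: 0.0002
```

Call:
drive_tool:
  offset:
    - [0.004,0,0.001]
    - [0.004,0,0.001]
  twist: [0,0]
  fingers: [0,0]

```text
t: 82.9
ee_pos: [0.5854, 0.248, 0.0481]
ee_rot: [0.997, 0.007, 0.071, 0.016]
contact_force: [-36.9, -1.6, 20.1]
opening: 0.0003
```

```bash
python3 st.py; python3 -c "
from h import *
snap('side','d2')
s=cv2.imread('pics/d2.png'); a=cv2.resize(s[130:300,200:400],None,fx=3,fy=3,interpolation=cv2.INTER_CUBIC)
cv2.imwrite('pics/d2c.png',a)"
```

```text
82.9 q [ 0.3775  0.5876  1.5047 -0.1007  0.93    1.9888] tau [ -8.1 -56.8 -39.9  -2.6  -8.6   0.1] qv [-0.005  0.068 -0.109  0.043  0.162 -0.043]
pos [0.5854 0.248  0.0481] sum-pi deg -6.83 toolz [ 0.1422 -0.0303] yaw 1.0
```

View pics/d2c.png

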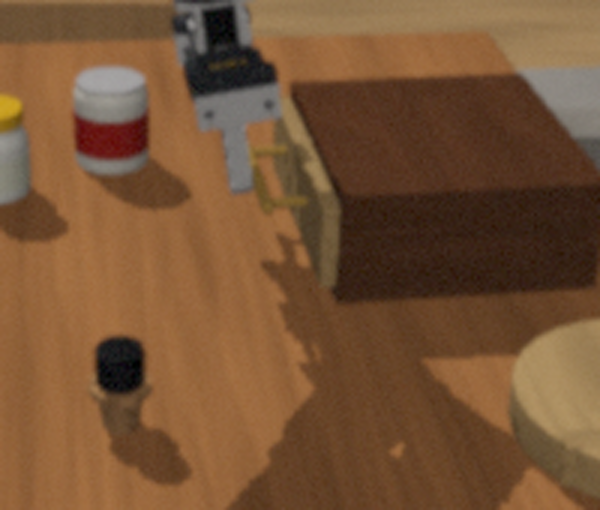

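Call:
drive_tool:
  offset:
    - [-0.02,0,-0.005]
    - [-0.03,0,-0.01]
    - [-0.02,0,-0.03]
    - [-0.01,0,-0.035]
    - [0,0.01,-0.03]
    - [0,0.03,0]
    - [0,0.038,0]
    - [0,0.038,0]
    - [0,0.038,0]
    - [0,0.038,0]
    - [0,0.038,0]
    - [0,0.02,0]
  twist: [0,0,0,0,0,0,0,0,0,0,0,0]
  fingers: [0,0,0,0.06,0.06,0.06,0.06,0.06,0.06,0.06,0.06,0.06]

```text
t: 83.95
ee_pos: [0.4912, -0.0054, 0.1629]
ee_rot: [0.997, 0.013, 0.075, 0.016]
contact_force: [0.8, 0.8, 0.0]
opening: 0.057
```

```bash
python3 st.py; python3 go.py .462 -.0225 .1 0; python3 -c "
from h import *
im=snap('top','e1');snap('side','e1s')"
```

```text
83.95 q [-0.0754  0.1247  1.8457 -0.0213  1.0188  1.4786] tau [  2.9 -41.5 -32.8  -0.2  -0.5   0.4] qv [-0.536 -0.027 -0.008  0.097  0.004 -0.565]
pos [ 0.4912 -0.0054  0.1629] sum-pi deg -8.74 toolz [ 0.1502 -0.0296] yaw 1.7
t 83.95 pos [ 0.4912 -0.0054  0.1629] yaw 1.67 tilt 8.8 j6 1.48
twist rad 0.029 rows 0.2
off now [-0.0388  0.0143  0.0583] off after twist [-0.0383  0.0154  0.0583]
tool z xy [ 0.1502 -0.0296]
```

View pics/e1.png

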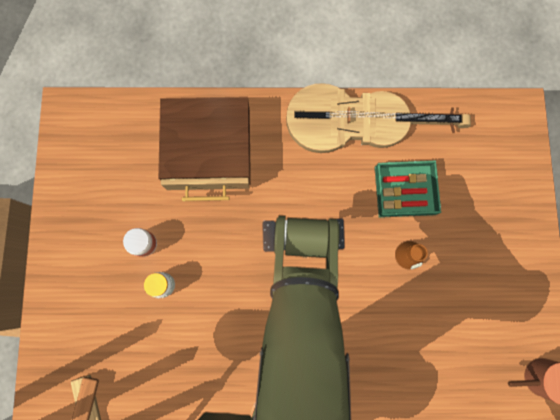

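View pics/e1s.png

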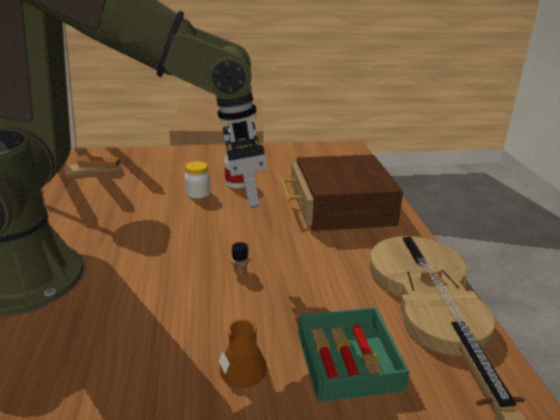

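Call:
drive_tool:
  offset:
    - [-0.015,0.004,0.01]
    - [-0.014,0.002,0.012]
    - [-0.008,0,0.012]
    - [-0.003,0,0.012]
    - [-0.001,0,0.008]
  twist: [0,0,0,0,0]
  fingers: [0.06,0.06,0.06,0.06,0.06]

```text
t: 84.47
ee_pos: [0.4605, -0.0129, 0.1046]
ee_rot: [0.997, 0.012, 0.079, 0.016]
contact_force: [0.1, -0.7, 0.3]
opening: 0.0601
```

```bash
python3 st.py; python3 go.py .462 -.0225 .041 1.5
```

```text
84.47 q [-0.0989  0.1346  1.9891 -0.0193  0.8575  1.46  ] tau [ -0.4 -40.4 -30.6  -0.   -0.2  -0.1] qv [ 0.007  0.153  0.077 -0.003 -0.244  0.008]
pos [ 0.4605 -0.0129  0.1046] sum-pi deg -9.19 toolz [ 0.1576 -0.0303] yaw 1.5
t 84.47 pos [ 0.4605 -0.0129  0.1046] yaw 1.49 tilt 9.23 j6 1.46
twist rad -0.0 rows 0.0
off now [-0.0087  0.0075  0.0633] off after twist [-0.0087  0.0075  0.0633]
tool z xy [ 0.1576 -0.0303]
```

Call:
drive_tool:
  offset:
    - [-0.003,0.006,0.004]
    - [-0.002,0.002,0.012]
    - [-0.002,0,0.014]
    - [-0.001,0,0.012]
    - [-0.001,0,0.008]
  twist: [0,0,0,0,0]
  fingers: [0.06,0.06,0.06,0.06,0.06]

```text
t: 84.88
ee_pos: [0.4618, -0.0222, 0.0536]
ee_rot: [0.997, 0.013, 0.081, 0.016]
contact_force: [0.9, 0.2, 0.3]
opening: 0.0599
```

```bash
python3 go.py .462 -.0225 .041 1.5
```

```text
t 84.88 pos [ 0.4618 -0.0222  0.0536] yaw 1.71 tilt 9.46 j6 1.43
twist rad 0.004 rows 0.0
off now [-0.0018 -0.0001  0.0125] off after twist [-0.0018 -0.0001  0.0125]
tool z xy [ 0.1616 -0.0302]
```

Call:
drive_tool:
  offset:
    - [-0.001,0,0.006]
    - [-0.0005,0,0.005]
    - [0,0,0.001]
    - [0,0,0.0005]
    - [0,0,0.0005]
    - [0,0,0]
  twist: [0,0,0,0,0,0]
  fingers: [0.06,0.06,0.03,0.03,0.03,0.03]
  force: 25

```text
t: 85.38
ee_pos: [0.4633, -0.0226, 0.0397]
ee_rot: [0.996, 0.014, 0.081, 0.016]
contact_force: [0.1, -0.2, 1.7]
opening: 0.0368
```

```bash
python3 go.py .462 -.0225 .041 1.5;  python3 -c "
from h import *
snap('side','e2')
s=cv2.imread('pics/e2.png'); cv2.imwrite('pics/e2c.png',cv2.resize(s[190:300,180:320],None,fx=5,fy=5,interpolation=cv2.INTER_CUBIC))"
```

```text
t 85.38 pos [ 0.4633 -0.0226  0.0397] yaw 1.75 tilt 9.47 j6 1.43
twist rad 0.004 rows 0.0
off now [-0.0011 -0.0001 -0.0015] off after twist [-0.0011 -0.0001 -0.0015]
tool z xy [ 0.1618 -0.0302]
```

View pics/e2c.png

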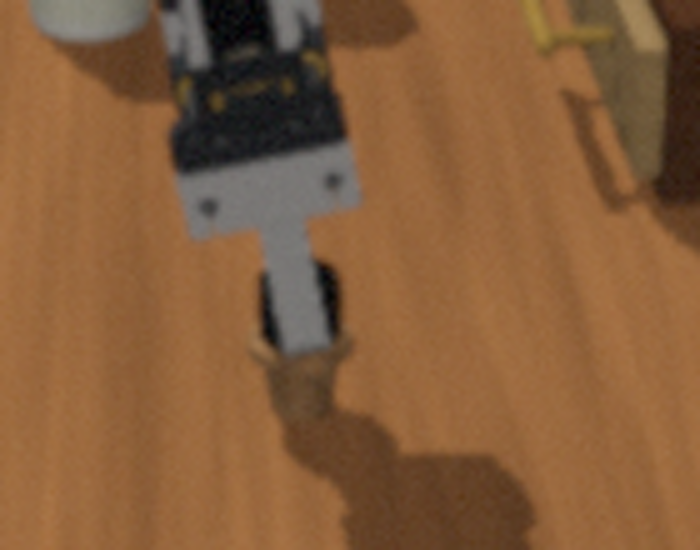

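Call:
drive_tool:
  offset:
    - [0,0,0]
    - [0,0,-0.01]
    - [0,0,-0.02]
    - [0,0,-0.03]
    - [0,0,-0.03]
    - [0,0,-0.03]
    - [0,0.01,-0.01]
    - [0,0.022,0]
    - [0,0.03,0]
    - [0,0.03,0]
    - [0,0.03,0]
    - [0,0.03,0]
  twist: [0,0,0,0,0,0,0,0,0,0,0,0]
  fingers: [0.03,0.03,0.03,0.03,0.03,0.03,0.03,0.03,0.03,0.03,0.03,0.03]

```text
t: 86.43
ee_pos: [0.4434, -0.1713, 0.1907]
ee_rot: [0.996, 0.018, 0.085, 0.017]
contact_force: [0.5, -0.0, -0.5]
opening: 0.0355
```

```bash
python3 st.py; python3 go.py .4505 -.3135 .16 1.7
```

```text
86.43 q [-0.4746  0.0459  1.8648  0.0575  1.0646  1.0359] tau [  5.6 -40.7 -31.9  -0.2  -0.7   1.7] qv [-0.79   0.285 -0.366  0.151  0.099 -0.85 ]
pos [ 0.4434 -0.1713  0.1907] sum-pi deg -9.53 toolz [ 0.1706 -0.0311] yaw 2.3
t 86.43 pos [ 0.4434 -0.1713  0.1907] yaw 2.28 tilt 9.99 j6 1.04
twist rad 0.01 rows 0.1
off now [-0.0038  0.1411  0.0359] off after twist [-0.0023  0.1411  0.0359]
tool z xy [ 0.1706 -0.0311]
```

Call:
drive_tool:
  offset:
    - [0,0.03,0.004]
    - [0,0.03,0.004]
    - [0,0.026,0.004]
    - [0,0.018,0.004]
    - [-0.001,0.01,0.004]
    - [-0.001,0.004,0]
    - [0,0,0]
  twist: [0,0,0,0,0,0,0]
  fingers: [0.03,0.03,0.03,0.03,0.03,0.03,0.03]

```text
t: 87.02
ee_pos: [0.4465, -0.2998, 0.181]
ee_rot: [0.996, 0.016, 0.088, 0.019]
contact_force: [-0.5, -0.0, 0.0]
opening: 0.0355
```

```bash
python3 st.py; python3 go.py .4505 -.3135 .145 1.7
```

```text
87.02 q [-0.7032  0.201   1.7141  0.099   1.0707  0.794 ] tau [ -1.1 -45.6 -34.9   0.3  -0.5  -0.3] qv [ 0.007 -0.007  0.01   0.001  0.005  0.009]
pos [ 0.4465 -0.2998  0.181 ] sum-pi deg -8.92 toolz [ 0.1755 -0.0351] yaw 2.1
t 87.02 pos [ 0.4465 -0.2998  0.181 ] yaw 2.09 tilt 10.31 j6 0.79
twist rad 0.007 rows 0.1
off now [-0.0029  0.0123  0.0366] off after twist [-0.0028  0.0123  0.0366]
tool z xy [ 0.1755 -0.0351]
```

Call:
drive_tool:
  offset:
    - [-0.001,0.006,0.01]
    - [-0.001,0.005,0.012]
    - [-0.001,0.001,0.01]
    - [0,0,0.003]
  twist: [0,0,0,0]
  fingers: [0.03,0.03,0.03,0.03]

```text
t: 87.35
ee_pos: [0.4509, -0.3117, 0.1449]
ee_rot: [0.996, 0.018, 0.089, 0.019]
contact_force: [0.4, -0.0, -0.3]
opening: 0.0358
```

```bash
python3 st.py; python3 go.py .4505 -.3135 .135 1.7; python3 -c "
from h import *
snap('side','f1');snap('top','f1t')
s=cv2.imread('pics/f1.png'); cv2.imwrite('pics/f1c.png',cv2.resize(s[260:400,180:320],None,fx=4.2,fy=4.2,interpolation=cv2.INTER_CUBIC))
s=cv2.imread('pics/f1t.png'); cv2.imwrite('pics/f1d.png',cv2.resize(s[220:290,370:460],None,fx=6,fy=6,interpolation=cv2.INTER_CUBIC))"
```

```text
87.35 q [-0.716   0.2629  1.7276  0.1068  0.9955  0.7681] tau [ -0.4 -50.5 -34.4   0.3  -0.6  -0.1] qv [ 0.015  0.056  0.019  0.004 -0.075 -0.003]
pos [ 0.4509 -0.3117  0.1449] sum-pi deg -8.92 toolz [ 0.1771 -0.0356] yaw 2.3
t 87.35 pos [ 0.4509 -0.3117  0.1449] yaw 2.26 tilt 10.41 j6 0.77
twist rad 0.01 rows 0.1
off now [-0.0022  0.0014  0.0098] off after twist [-0.0022  0.0014  0.0098]
tool z xy [ 0.1771 -0.0356]
```

View pics/f1c.png

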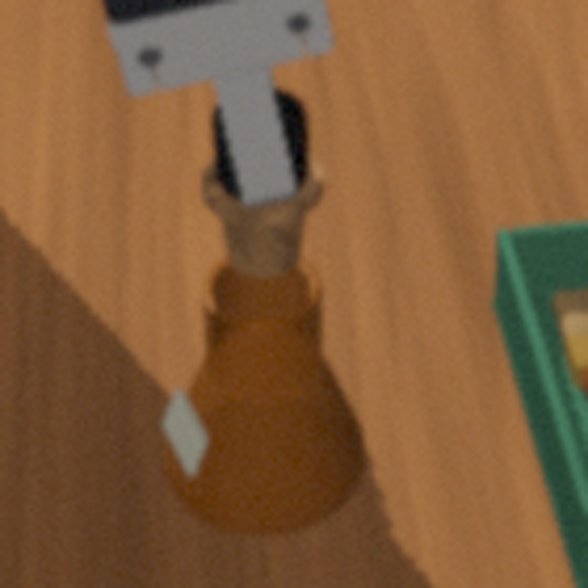

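View pics/f1d.png

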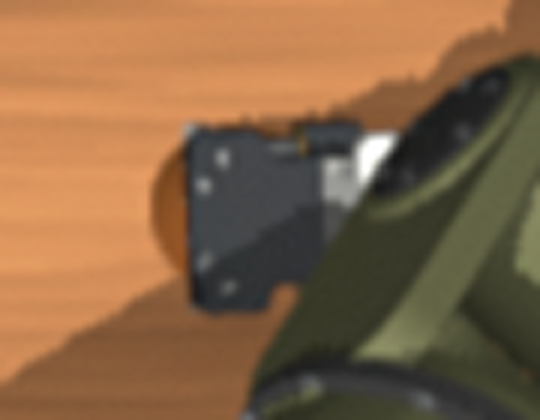

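Call:
drive_tool:
  offset:
    - [-0.001,0.001,0.008]
    - [-0.001,0.0005,0.008]
    - [-0.001,0,0.006]
  twist: [0,0,0]
  fingers: [0.03,0.03,0.03]

```text
t: 87.7
ee_pos: [0.453, -0.314, 0.1236]
ee_rot: [0.996, 0.018, 0.09, 0.02]
contact_force: [0.1, 0.7, -0.9]
opening: 0.0356
```

```bash
python3 st.py; python3 go.py .451 -.3135 .102 1.7; python3 -c "
from h import *
print(manip.observe()['contact_force'].round(1))
snap('side','f2')
s=cv2.imread('pics/f2.png'); cv2.imwrite('pics/f2c.png',cv2.resize(s[260:400,180:320],None,fx=4.2,fy=4.2,interpolation=cv2.INTER_CUBIC))"
```

```text
87.7 q [-0.7169  0.2944  1.742   0.1109  0.947   0.7594] tau [  0.  -51.2 -33.    0.3  -0.1   0.1] qv [-0.002  0.105  0.071  0.014 -0.171 -0.027]
pos [ 0.453  -0.314   0.1236] sum-pi deg -9.06 toolz [ 0.1794 -0.0373] yaw 2.3
t 87.7 pos [ 0.453  -0.314   0.1236] yaw 2.34 tilt 10.56 j6 0.76
twist rad 0.011 rows 0.1
off now [-0.0058 -0.0016  0.0209] off after twist [-0.0058 -0.0015  0.0209]
tool z xy [ 0.1794 -0.0373]
[ 0.1  0.7 -0.9]
```

View pics/f2c.png

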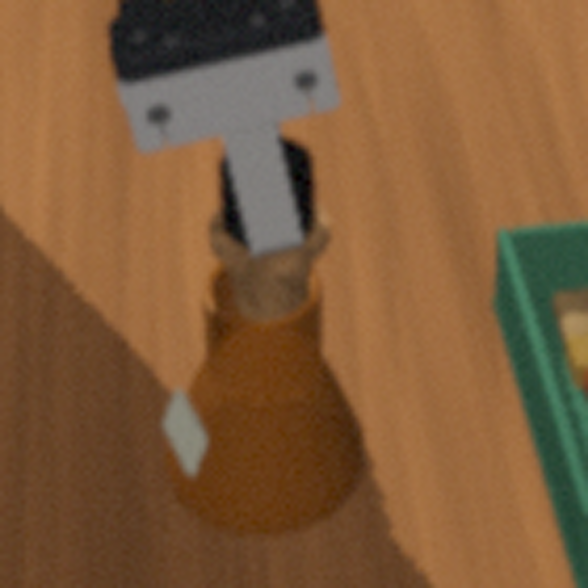

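Call:
drive_tool:
  offset:
    - [-0.004,-0.001,0.002]
    - [-0.0015,0,0.005]
    - [-0.001,0,0.005]
  twist: [0,0,0]
  fingers: [0.03,0.03,0.03]

```text
t: 88.0
ee_pos: [0.448, -0.3134, 0.1086]
ee_rot: [0.996, 0.018, 0.089, 0.02]
contact_force: [0.8, 0.3, -0.2]
opening: 0.0356
```

```bash
python3 st.py; python3 go.py .451 -.3135 .102 1.7; python3 -c "
from h import *
print(manip.observe()['contact_force'].round(1))
snap('side','f3')
s=cv2.imread('pics/f3.png'); cv2.imwrite('pics/f3c.png',cv2.resize(s[260:400,180:320],None,fx=4.2,fy=4.2,interpolation=cv2.INTER_CUBIC))"
```

```text
88.0 q [-0.7225  0.306   1.7663  0.1149  0.9132  0.7483] tau [  0.1 -50.8 -31.9   0.2  -0.1   0. ] qv [-0.007  0.083  0.062  0.013 -0.145 -0.028]
pos [ 0.448  -0.3134  0.1086] sum-pi deg -8.94 toolz [ 0.1785 -0.0364] yaw 2.3
t 88.0 pos [ 0.448  -0.3134  0.1086] yaw 2.33 tilt 10.49 j6 0.75
twist rad 0.011 rows 0.1
off now [ 0.0018 -0.0001  0.007 ] off after twist [ 0.0018 -0.0001  0.007 ]
tool z xy [ 0.1785 -0.0364]
[ 0.8  0.3 -0.2]
```

View pics/f3c.png

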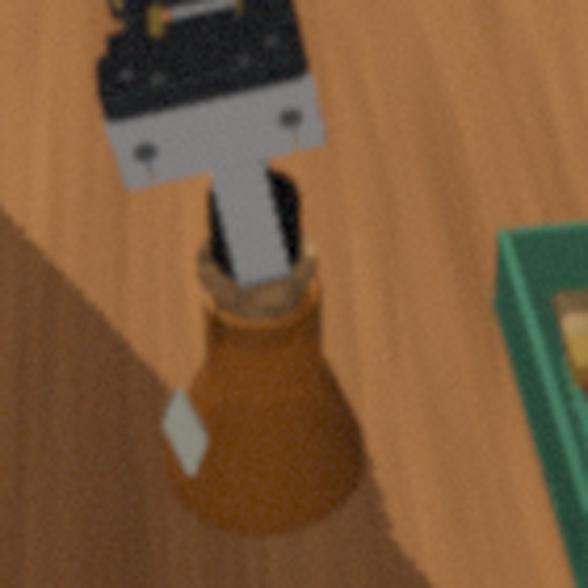

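Call:
drive_tool:
  offset:
    - [0.002,0,0.001]
    - [0,0,0.002]
    - [0,0,0.003]
  twist: [0,0,0]
  fingers: [0.03,0.03,0.03]

```text
t: 88.3
ee_pos: [0.451, -0.3137, 0.102]
ee_rot: [0.996, 0.018, 0.089, 0.02]
contact_force: [-2.7, -1.0, 12.5]
opening: 0.0357
```

```bash
python3 st.py; python3 go.py .451 -.3135 .1015 1.7; python3 -c "
from h import *
print(manip.observe()['contact_force'].round(1))"
```

```text
88.3 q [-0.7188  0.3206  1.7643  0.115   0.9006  0.7512] tau [  0.9 -49.4 -30.5   0.6  -0.2   0. ] qv [ 0.006  0.059 -0.004  0.    -0.079 -0.002]
pos [ 0.451  -0.3137  0.102 ] sum-pi deg -8.94 toolz [ 0.1781 -0.0364] yaw 2.3
t 88.3 pos [ 0.451  -0.3137  0.102 ] yaw 2.31 tilt 10.48 j6 0.75
twist rad 0.011 rows 0.1
off now [-0.0001 -0.0002  0.0005] off after twist [-0.0001 -0.0002  0.0005]
tool z xy [ 0.1781 -0.0364]
[-2.7 -1.  12.5]
```

Contact came at exactly the expected height, so the flange is on the rim. Releasing now.

Call:
drive_tool:
  offset:
    - [0,0,0]
    - [0,0,0]
    - [0,0,-0.001]
    - [0,0,-0.004]
    - [0.002,0,-0.012]
    - [0.005,0,-0.025]
    - [0.006,0,-0.03]
    - [0.006,0,-0.03]
    - [0,0,-0.03]
    - [-0.02,0,-0.02]
    - [-0.03,-0.01,0]
    - [-0.03,-0.02,0]
  twist: [0,0,0,0,0,0,0,0,0,0,0,0]
  fingers: [0.055,0.055,0.055,0.055,0.055,0.055,0.055,0.055,0.055,0.055,0.055,0.055]

```text
t: 89.3
ee_pos: [0.3627, -0.2803, 0.2489]
ee_rot: [0.996, 0.019, 0.089, 0.02]
contact_force: [-0.0, -0.3, 0.7]
opening: 0.0548
```

Call:
drive_tool:
  offset:
    - [-0.03,-0.02,-0.01]
    - [-0.03,-0.02,-0.01]
    - [-0.02,-0.01,0]
    - [0,0,0]
  twist: [0,0,0,0]
  fingers: [0.055,0.055,0.055,0.055]

```text
t: 89.63
ee_pos: [0.2718, -0.2282, 0.2529]
ee_rot: [0.996, 0.019, 0.09, 0.022]
contact_force: [0.4, -0.4, -0.5]
opening: 0.055
```

```bash
python3 st.py; python3 -c "
from h import *
snap('side','z1');snap('top','z1t')
s=cv2.imread('pics/z1.png'); cv2.imwrite('pics/z1c.png',cv2.resize(s[140:400,180:430],None,fx=2.2,fy=2.2,interpolation=cv2.INTER_CUBIC))
s=cv2.imread('pics/z1t.png'); cv2.imwrite('pics/z1d.png',cv2.resize(s[80:300,120:460],None,fx=2.3,fy=2.3,interpolation=cv2.INTER_CUBIC))"
```

```text
89.63 q [-0.8904 -0.3041  2.0243  0.1205  1.2782  0.6153] tau [ -0.7 -20.3 -35.6   0.4  -0.2  -0.5] qv [ 0.011 -0.017 -0.041  0.001  0.003  0.03 ]
pos [ 0.2718 -0.2282  0.2529] sum-pi deg -8.21 toolz [ 0.1799 -0.0394] yaw 2.5
```

View pics/z1c.png

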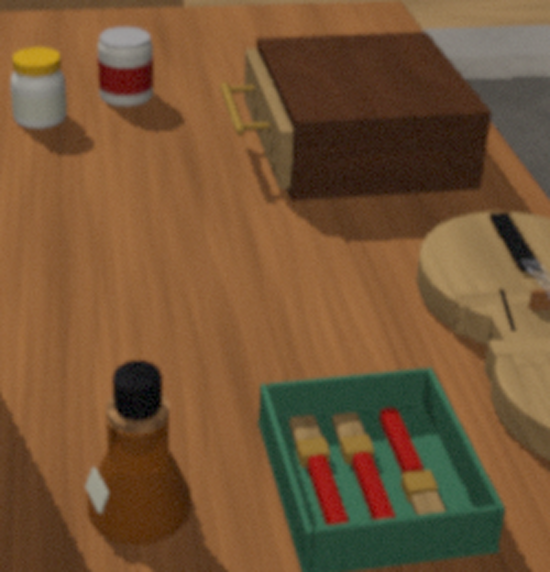

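View pics/z1d.png

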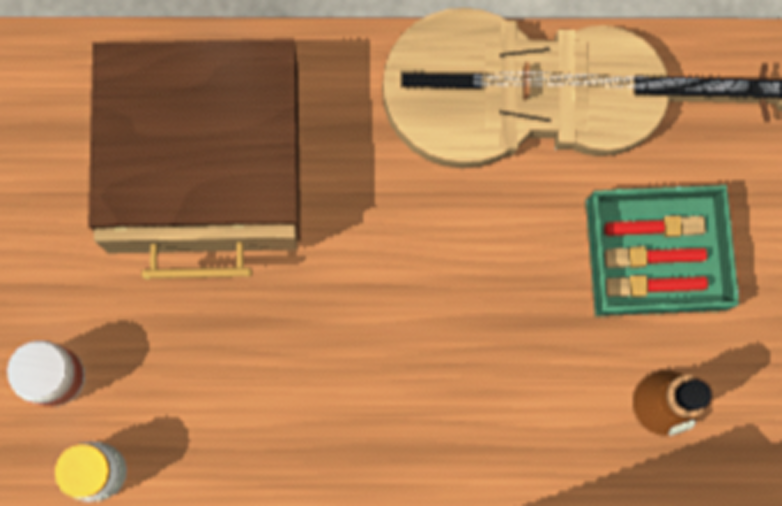

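Run:
```python
from h import *
p=manip.camera_params('top'); ps=manip.camera_params('side')
im=cv2.imread('pics/z1t.png')[...,::-1].astype(int); s=cv2.imread('pics/z1.png')[...,::-1].astype(int)
def cen(m,roi):
    x0,y0,x1,y1=roi; q=np.argwhere(m[y0:y1,x0:x1]); return q[:,1].mean()+x0,q[:,0].mean()+y0,len(q),q[:,1].min()+x0,q[:,1].max()+x0,q[:,0].min()+y0,q[:,0].max()+y0
a=cen(im.max(2)<60,(405,235,435,265)); print('stopper top px',a, 'at .128',onz(p,a[0],a[1],.126).round(4))
b=cen(s.max(2)<60,(225,295,260,335)); print('side black',b)
X=onz(p,a[0],a[1],.126)
for z in(.128,.098,.092): print(z,proj(ps,[X[0],X[1],z]))
g=(im[...,0]>150)&(im[...,1]>110)&(im[...,2]<110)&(im[...,0]-im[...,2]>70)
im0=cv2.imread('pics/top0.png')[...,::-1].astype(int)
for I,roi in((im0,(180,248,230,258)),(im,(180,190,232,204))):
    g=(I[...,0]-I[...,2]>70)&(I[...,1]-I[...,2]>60)&(I[...,0]>130)
    c=cen(g,roi); print('bar',[round(float(v),1) for v in c],onz(p,c[0],c[1],.062).round(4))
cv2.imwrite('pics/z1e.png',cv2.resize(s[300:400,200:290,::-1].astype(np.uint8),None,fx=6,fy=6,interpolation=cv2.INTER_CUBIC))
cv2.imwrite('pics/z1f.png',cv2.resize(s[150:240,270:350,::-1].astype(np.uint8),None,fx=6,fy=6,interpolation=cv2.INTER_CUBIC))
```

```text
stopper top px (np.float64(420.9673202614379), np.float64(251.2483660130719), 153, np.int64(414), np.int64(428), np.int64(245), np.int64(257)) at .128 [ 0.4478 -0.3088  0.126 ]
side black (np.float64(242.13636363636363), np.float64(317.4152892561983), 484, np.int64(232), np.int64(252), np.int64(305), np.int64(330))
0.128 (np.float64(241.16115558478708), np.float64(307.1898993049108))
0.098 (np.float64(241.42852295396978), np.float64(321.7392063924043))
0.092 (np.float64(241.4808952608174), np.float64(324.58914570076416))
bar [204.5, 253.1, 196.0, 181.0, 228.0, 248.0, 255.0] [0.4487 0.2482 0.062 ]
bar [202.7, 197.4, 202.0, 181.0, 228.0, 190.0, 201.0] [0.5999 0.2569 0.062 ]
```

View pics/z1e.png

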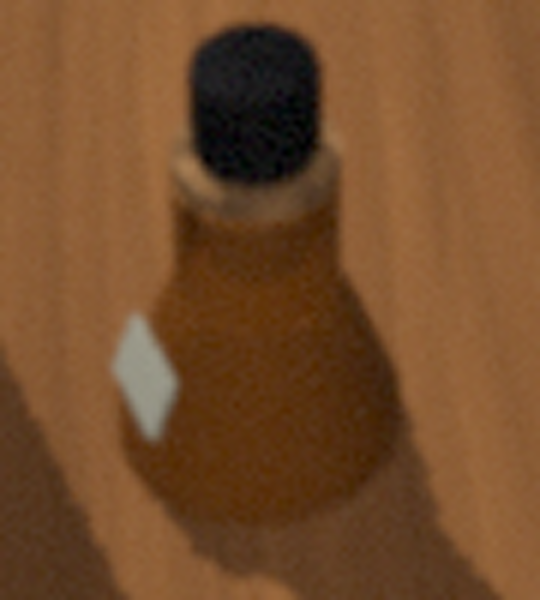

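View pics/z1f.png

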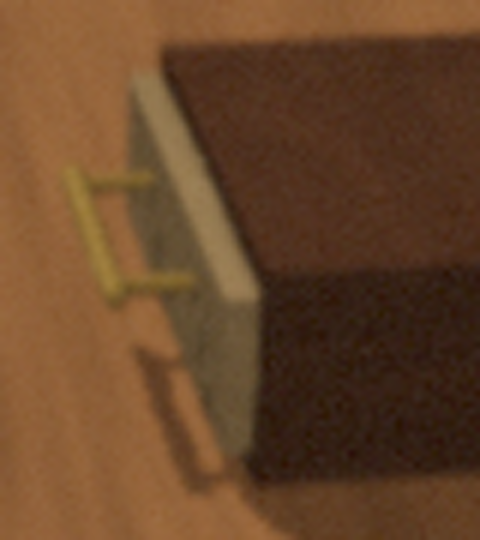

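```bash
python3 -c "
from h import *
manip.close_job(); print(manip.observe()['t'])"
```

```text
the job is handed in; nothing more can be done
the job is handed in; nothing more can be done
```

The bench is cleared and the job was handed in at about 90 s of the 208 s allowed.

**What I did**
- **Brushes:** all three red-handled brushes lie side by side, flat in the green tray.
- **Knives:** all three scraping knives lie flat in the drawer. I laid them along its length rather than across it, so the tool needed no turn.
- **Drawer:** I pushed it shut after the knives were in.
- **Stopper:** it is in the flask's neck, and the flask is left standing.

**Last checks**
- **Drawer:** the front panel sits against the cabinet with no visible gap. The handle bar moved about 151 mm, in line with the 150 mm opening.
- **Stopper:** contact came at the height expected with the flange on the rim. The side picture shows it upright with the flange seated.
- **Bystanders:** the violin, tin and jar look where they were, judged by eye. The arm ended clear of everything.

**What went wrong or stayed uncertain**
- **First grasp:** my first try at a brush missed; I saw it and redid it.
- **Force peaks:** wrist force read about 116 N when the fingertips met the bench, and about 100 N when the drawer hit its stop. Both are below 120 N, but higher peaks between readings can't be ruled out.
- **Hand tilt:** the hand drifted up to about 16° off vertical and was still about 10° off at the end. I brought it down partway with extra up-and-down moves; the grasps and placements still worked.
- **Camera offset:** the two cameras disagreed by about 2 mm in x, so I aligned the stopper using the side view.

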